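# Charge the vibratory mill with sorted grinding balls

## Task

Charge the mill: with the slotted scoop, bring every full-size ball from the pan into the mill's pot and let the worn-down beads drop back into the pan, without touching balls or beads with the fingers. Once all the balls are in, put the lid squarely on the pot, fully seated, and swing both clamps fully across it. Leave the scoop standing upright on the tray, with all beads in the pan, and leave the paper cup and the roll of tape where they are.

Things in the scene. Friction and masses are not known exactly. Their poses are not given: they have to be found in the camera images.
- pan_floor (a point): centre of the flat floor (165 mm in x, 66 in y) of a fixed steel pan, 6 mm above the table; axes of the pan. From the floor's edges all four sides slope outward at 60 degrees to the level, up to a rim 39 mm above the floor (opening 207 x 108 mm). Balls pushed in x against a sloping end ride up it and over a scoop's lip
- scoop: slotted wire scoop, 0.12 kg; origin: centre of its upright wooden grip (24 mm in x, 22 in y, 36 below to 32 above). Nose to its -x, z up. From the origin: lip (57 mm wide, 2 mm wire) 82 mm to -x, 85 down; underside 85 down, heel 10 to +x; back sheet 9 to -x. Wire sides 82 mm over all, 30 high. Four floor wires, 14 mm gaps. Balls roll out over the lip beyond about 30 deg nose-down
- tray: fixed round dark tray, 320 mm across, floor 6 to 7 mm above the table, rim 13 mm above it; origin at its centre, 4 mm above the table. Scoop and lid start on it, about 13 cm apart
- pot_mouth (a point): centre of the mouth of the mill's pot, at its rim, 90 mm above the table; axes of the fixed mill (grey base 176 x 200 mm, 36 high). The pot is 104 mm (x) by 96 mm (y) inside, 43 deep, walls 5; two swing clamps turn on bosses at x = 0, y = +82 and -82 mm
- lid: lid of the pot, 0.25 kg; origin: centre of its bar handle (16 mm in x, 50 in y, 20 high). Flange 124 (x) x 116 (y) x 6 mm, its top 10 and underside 18 mm below the origin; under it a locating rib (100 x 92 mm, 10 deep, rounded below) enters the mouth with 2 mm to spare all round. Either way round fits; seated, the origin is 18 mm above pot_mouth, lid x along mill x
- clamp_left (a joint): swing clamp on the left (mill +y) side of the pot: 0 = clear of the lid, its arm towards mill +x; 1.57 = straight in across the lid's edge; stop at 1.6. Vertical axis; turns clockwise from above as it grows, stays where left, needs about 1 N at its pin. Its arm passes 2.5 mm above a seated lid. Starts at 0 to 0.2
- clamp_right (a joint): swing clamp on the right (mill -y) side of the pot: 0 = clear of the lid, its arm towards mill +x; 1.57 = straight in across the lid's edge; stop at 1.6. Vertical axis; turns anticlockwise from above as it grows, stays where left, needs about 1 N at its pin. Its arm passes 2.5 mm above a seated lid. Starts at 0 to 0.2
- clamp_left_pin (a point): upright black pin at the free end of that clamp's arm, 12 mm in diameter, 34 mm from the clamp's axis; this point is half-way up, the pin stands 13 mm below to 13 mm above it. Grip or push it from above
- clamp_right_pin (a point): upright black pin at the free end of that clamp's arm, 12 mm in diameter, 34 mm from the clamp's axis; this point is half-way up, the pin stands 13 mm below to 13 mm above it. Grip or push it from above
- ball1: full-size white ceramic grinding ball, 22 mm across, 22 g; its origin is its centre. Starts in the pan; may be absent (None): 5 to 8 balls are there
- ball2: full-size white ceramic grinding ball, 22 mm across, 22 g; its origin is its centre. Starts in the pan; may be absent (None): 5 to 8 balls are there
- ball3: full-size white ceramic grinding ball, 22 mm across, 22 g; its origin is its centre. Starts in the pan; may be absent (None): 5 to 8 balls are there
- ball4: full-size white ceramic grinding ball, 22 mm across, 22 g; its origin is its centre. Starts in the pan; may be absent (None): 5 to 8 balls are there
- ball5: full-size white ceramic grinding ball, 22 mm across, 22 g; its origin is its centre. Starts in the pan; may be absent (None): 5 to 8 balls are there
- ball6: full-size white ceramic grinding ball, 22 mm across, 22 g; its origin is its centre. Starts in the pan; may be absent (None): 5 to 8 balls are there
- ball7: full-size white ceramic grinding ball, 22 mm across, 22 g; its origin is its centre. Starts in the pan; may be absent (None): 5 to 8 balls are there
- ball8: full-size white ceramic grinding ball, 22 mm across, 22 g; its origin is its centre. Starts in the pan; may be absent (None): 5 to 8 balls are there
- bead1: worn-down grinding ball, a white ceramic bead 11 mm across, 10 g; origin: its centre. Starts in the pan and must end there
- bead2: worn-down grinding ball, a white ceramic bead 11 mm across, 10 g; origin: its centre. Starts in the pan and must end there
- bead3: worn-down grinding ball, a white ceramic bead 11 mm across, 10 g; origin: its centre. Starts in the pan and must end there
- bead4: worn-down grinding ball, a white ceramic bead 11 mm across, 10 g; origin: its centre. Starts in the pan and must end there
- cup_green: bystander: small paper cup, 50 mm wide, 39 mm high
- tape_cream: bystander: roll of tape, 84 mm wide, 18 mm high

How it is judged:
On the way, in this order (a step that is already met when the one before it is completed fails the run):
1. all full-size balls lie in the mill's pot (horizontal distance between each of ball1, ball2, ball3, ball4, ball5, ball6, ball7, ball8 and pot_mouth below 0.06 m and z of ball1 in the frame of pot_mouth between -0.045 and -0.003 m and z of ball2 in the frame of pot_mouth between -0.045 and -0.003 m and z of ball3 in the frame of pot_mouth between -0.045 and -0.003 m and z of ball4 in the frame of pot_mouth between -0.045 and -0.003 m and z of ball5 in the frame of pot_mouth between -0.045 and -0.003 m and z of ball6 in the frame of pot_mouth between -0.045 and -0.003 m and z of ball7 in the frame of pot_mouth between -0.045 and -0.003 m and z of ball8 in the frame of pot_mouth between -0.045 and -0.003 m), for 0.3 s.
2. the lid is fully seated, squarely on the pot (horizontal distance between lid and pot_mouth below 0.004 m and z of lid in the frame of pot_mouth between 0.015 and 0.021 m and angle between the x axis of lid and the x axis of pot_mouth, either way round below 0.06 rad), for 0.3 s.
3. both clamps are swung fully across the lid (value of joint each of clamp_left, clamp_right above 1.4 rad), for 0.2 s.
At the end, for the whole second after the job is handed in: all balls in the pot; all beads in the pan, below its rim; lid seated (within 4 mm of the middle, 3 mm in height, 0.06 rad square); both clamps past 1.4 rad; scoop upright (0.15 rad) on the tray, grip within 130 mm of its centre; all at rest (all of step 1 and all of step 2 and all of step 3 and x of bead1 in the frame of pan_floor between -0.108 and 0.108 m and y of bead1 in the frame of pan_floor between -0.056 and 0.056 m and z of bead1 in the frame of pan_floor between -0.004 and 0.036 m and x of bead2 in the frame of pan_floor between -0.108 and 0.108 m and y of bead2 in the frame of pan_floor between -0.056 and 0.056 m and z of bead2 in the frame of pan_floor between -0.004 and 0.036 m and x of bead3 in the frame of pan_floor between -0.108 and 0.108 m and y of bead3 in the frame of pan_floor between -0.056 and 0.056 m and z of bead3 in the frame of pan_floor between -0.004 and 0.036 m and x of bead4 in the frame of pan_floor between -0.108 and 0.108 m and y of bead4 in the frame of pan_floor between -0.056 and 0.056 m and z of bead4 in the frame of pan_floor between -0.004 and 0.036 m and angle between scoop's own z axis and vertical below 0.15 rad and height (world z) of scoop below 0.1 m and horizontal distance between scoop and tray below 0.13 m and linear speed of each of scoop, lid below 0.02 m/s and linear speed of each of ball1, ball2, ball3, ball4, ball5, ball6, ball7, ball8 below 0.03 m/s); the robot touches nothing.
It fails at once if the fingers touch a ball or a bead (contact force between the fingers and ball1 above 0.5 N or contact force between the fingers and ball2 above 0.5 N or contact force between the fingers and ball3 above 0.5 N or contact force between the fingers and ball4 above 0.5 N or contact force between the fingers and ball5 above 0.5 N or contact force between the fingers and ball6 above 0.5 N or contact force between the fingers and ball7 above 0.5 N or contact force between the fingers and ball8 above 0.5 N or contact force between the fingers and bead1 above 0.5 N or contact force between the fingers and bead2 above 0.5 N or contact force between the fingers and bead3 above 0.5 N or contact force between the fingers and bead4 above 0.5 N).
It fails at once if a bystander is moved more than 30 mm (distance of any of cup_green, tape_cream from where it was at the start of the episode above 0.03 m).
Of ball1, ball2, ball3, ball4, ball5, ball6, ball7, ball8 only 5 to 8 are there at a start; the rules pass over those that are not, and their reading is None.
At some moment in a run one of lid may be knocked a few centimetres aside while the robot is not near it.
It also fails if it takes over 210 s, if anything falls off the work surface, if the arm or the gripper's body presses on something with over 40 N, if the wrist force passes 120 N, or if a joint passes its speed limit or range.

## Robot

A 6-joint arm with a two-finger parallel gripper is mounted at the origin on a cart in front of the work surface, level with it; the furniture and walls round the work are solid. World frame = base frame: x ahead of the robot, y to its left, z up, the work surface at z = 0. Lengths are in m, angles in rad, forces in N, time in s.
With the tool pointing down it reaches from about 0.275 to 0.85 m from the base axis. Payload 19 kg.
Tool frame: the origin (TCP) lies between the finger pads; the fingertips stand 22 mm ahead of it and the grasp point (between the pads) lies 3 mm ahead of it; z points along the fingers, y is the direction in which the jaws open and shut (so a half turn about z gives the same grasp; the last joint's range is limited). The gripper opens to 85 mm and grips with 20 to 120 N. Pads are 22 mm wide; open, the fingers measure 114 mm over their backs; the gripper's body (76 mm by 85 mm) begins 54 mm behind the grasp point. The pads swing forward as they close: fully open they stand 13 mm farther back than shut.
Start: joints at [1.041, 0.15, 1.437, -0, 1.554, -0.134], TCP at [0.222, 0.531, 0.253] pointing down, gripper open.
Joint ranges: [-2.8, 2.8], [-0.68, 2.1], [0.12, 2.68], [-1.39, 4.53], [0.16, 2.79], [-2.81, 2.81]. Speed limits (rad/s): [1.89, 1.89, 2.22, 3.01, 3.01, 3.01].

## Interface

Orientations are given as a rotation vector (axis times angle).
In Python, from rig import monitor, viewer, ticket gives the robot as it stands.
- The arm moves only by the shell command python3 -m jog 'ROWS' [FORCE]. ROWS is JSON, a list of rows, each an object of numbers: "claw": the finger opening in m, from 0 to 0.0854; "x", "y", "z": the shift along the tool's x, y, z in m; "wx", "wy", "wz": the turn, a rotation vector about the tool's x, y, z in degrees. In form: [{"claw": .., "x": .., "y": .., "z": .., "wx": .., "wy": .., "wz": ..}, ...]. A call has 1 to 12 rows; each row shifts and turns the commanded pose from where the row before left it, along the tool's axes as they then stand; what a row does not reach is not made up. A row lasts 1/12 s, in which the tool goes at most 41.7 mm and 7.16 degrees, less where a joint would pass 70% of its speed; a pose out of reach is approached as far as the arm can. A call with a gripper value outside its range is refused whole. The fingers move at their own pace and stop on an object; FORCE is the grip in N (left out, the last holds). Time passes only in rows, so rows that do not move let the fingers close. It gives the time, the measured TCP pose, the force and the opening at its end, in the units of the state.
- monitor.state(): the state, without advancing time (a new reading comes with each control period).
- viewer.snapshot(name): name is "scene" or "top"; returns (picture, depth): 400x640x3 uint8, red, green, blue; 400x640 float32, m along the optical axis (not along the pixel's ray), 0 where there is no reading.
- viewer.camera_model(name): a dict with "intrinsics" (3x3 intrinsics, pixels), "k1" (the pictures are not rectified: a ray, as slopes to the right and down, at radius r is drawn at 1 + k1 r^2 times it, then the intrinsics apply), "extrinsics" (4x4, takes a point from world to camera coordinates). Camera axes: x right, y down, z forward; pixel columns grow to the right and rows downward; lengths in m; the calibration is good to about 2 mm. A picture is of the moment at which its call begins. camera_model takes no time and is no camera call.
- ticket.finish_job(): hands the job in, once; it reports no verdict.
The state is a dict: "clock": time; "joint_pos": joint angles; "qvel": joint speeds; "tau": joint torques, N m; "ee_pos": TCP position; "orientation": TCP orientation; "ft_force": force on the tool from outside, world axes, zero at the start; "wrist_torque": the same for the moment, N m; "gripper_width": opening from 0.0 (shut) to 1.0 (fully open).
Only numpy, scipy, OpenCV 4.12 (cv2) and the standard library are available. Lean on these libraries where they do the work, as an engineer would, in place of code of your own. Each camera call takes 0.05 s, during which the arm holds its last target.

## Working session

There is one attempt and no reset: what is moved stays moved. The work goes in short steps, Python scripts to look and compute and a shell command to move; the robot and the scene stay as the last step left them, time stands still between calls to the robot, and variables do not carry over. Pictures are saved under pics/ and viewed, and the job is handed in when it is done.

```bash
ls; mkdir -p pics
python3 - <<'E'
from rig import monitor, viewer
import cv2
print(monitor.state())
for n in("scene","top"):
    p,d=viewer.snapshot(n); cv2.imwrite(f"pics/{n}0.png",p[...,::-1]); import numpy as np; np.save(f"pics/{n}0.npy",d)
    print(viewer.camera_model(n))
E
```

```text
pics
{'clock': 0.0, 'joint_pos': array([ 1.04097292e+00,  1.50982565e-01,  1.43800153e+00, -3.61288191e-05,
        1.55378376e+00, -1.34019322e-01]), 'qvel': array([-4.37180943e-04, -5.89058213e-05,  4.72941439e-04,  1.91376840e-03,
        3.60154464e-04,  1.54504619e-06]), 'tau': array([ 8.48886248e-04, -7.13043451e+01, -5.70877182e+01, -1.02739152e-04,
        8.66428338e-03, -5.13014936e-05]), 'ee_pos': array([0.22162439, 0.53034847, 0.25269208]), 'orientation': array([-6.17607534e-01, -3.07993032e+00,  1.76353712e-03]), 'ft_force': array([ 0.28249442, -0.56285759, -0.02603591]), 'wrist_torque': array([-0.04477395, -0.06116094, -0.03701662]), 'gripper_width': 1.0032066169688234}
{'intrinsics': array([[499.35581519,   0.        , 317.90259153],
       [  0.        , 499.35581519, 203.13064946],
       [  0.        ,   0.        ,   1.        ]]), 'k1': 0.04750040455780705, 'extrinsics': array([[ 0.67622521, -0.73664851,  0.00827247, -0.39766044],
       [-0.49456544, -0.46226425, -0.73601412,  0.33855305],
       [ 0.54600778,  0.49362002, -0.67691563,  1.02053456],
       [ 0.        ,  0.        ,  0.        ,  1.        ]])}
{'intrinsics': array([[502.98968151,   0.        , 319.97532439],
       [  0.        , 502.98968151, 190.974497  ],
       [  0.        ,   0.        ,   1.        ]]), 'k1': -0.00548970674979322, 'extrinsics': array([[ 2.36463504e-02, -9.99720385e-01,  4.14277662e-05,
        -1.44034929e-02],
       [-9.84831662e-01, -2.33013131e-02, -1.71940825e-01,
         6.00808599e-01],
       [ 1.71893713e-01,  4.02497362e-03, -9.85107279e-01,
         1.60295328e+00],
       [ 0.00000000e+00,  0.00000000e+00,  0.00000000e+00,
         1.00000000e+00]])}
```

View pics/scene0.png

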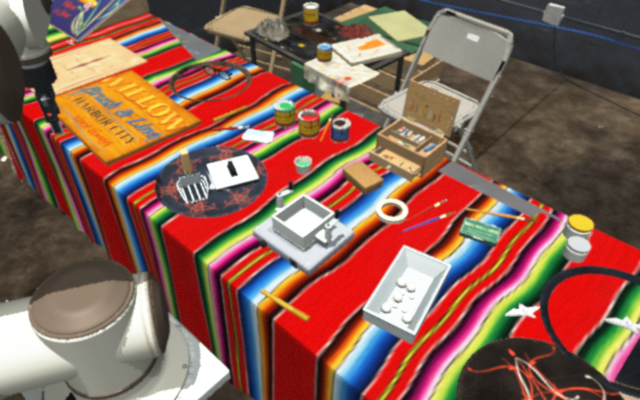

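View pics/top0.png

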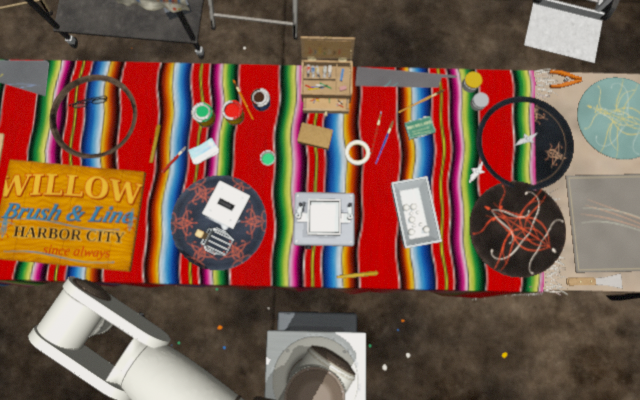

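The top view shows the tray (220,222) with scoop and lid, mill (323,218), pan (416,211), tape (357,152) and cup (267,157). I'll crop in for detail.

```bash
cat > h.py <<'E'
import numpy as np, cv2
from rig import monitor, viewer
from scipy.spatial.transform import Rotation as R
def cam(n):
    c=viewer.camera_model(n); return c["intrinsics"],c["k1"],c["extrinsics"]
def ray(n,uv):
    K,k,E=cam(n); uv=np.atleast_2d(np.array(uv,float))
    d=np.array([k,0,0,0,0]).reshape(1,5)[:, :5]
    s=cv2.undistortPoints(uv.reshape(-1,1,2),K,np.array([k,0,0,0.])).reshape(-1,2)
    dirs=np.c_[s,np.ones(len(s))]@E[:3,:3]; o=-E[:3,:3].T@E[:3,3]
    return o,dirs
def onz(n,uv,z):
    o,d=ray(n,uv); return o+d*((z-o[2])/d[:,2])[:,None]
def proj(n,P):
    K,k,E=cam(n); p=cv2.projectPoints(np.atleast_2d(np.array(P,float)).reshape(-1,1,3),E[:3,:3].copy(),E[:3,3].copy(),K,np.array([k,0,0,0.]))[0]
    return p.reshape(-1,2)
def crop(n,name,u0,v0,u1,v1,s,img=None):
    p=viewer.snapshot(n)[0] if img is None else img
    c=cv2.resize(np.ascontiguousarray(p[v0:v1,u0:u1,::-1]),None,fx=s,fy=s,interpolation=cv2.INTER_CUBIC)
    for u in range((u0+9)//10*10,u1,10):
        cv2.line(c,(int((u+.5-u0)*s),0),(int((u+.5-u0)*s),6 if u%50 else 14),(0,255,255),1)
        if u%20==0: cv2.putText(c,str(u),(int((u-u0)*s),24),0,.4,(0,255,255),1)
    for v in range((v0+9)//10*10,v1,10):
        cv2.line(c,(0,int((v+.5-v0)*s)),(6,int((v+.5-v0)*s)),(0,255,255),1)
        if v%20==0: cv2.putText(c,str(v),(8,int((v-v0)*s)+8),0,.4,(0,255,255),1)
    cv2.imwrite(f"pics/{name}.png",c)
def tcp():
    s=monitor.state(); return s["ee_pos"],R.from_rotvec(s["orientation"])
E
python3 - <<'E'
from h import *
t=cv2.imread("pics/top0.png")[...,::-1]; s=cv2.imread("pics/scene0.png")[...,::-1]
crop("top","c1",165,165,285,275,6,t)
crop("top","c2",280,170,450,260,4.6,t)
crop("scene","c3",250,180,450,340,4,s)
crop("scene","c4",150,130,280,225,6,s)
E
```

```text
(no output)
```

View pics/c1.png

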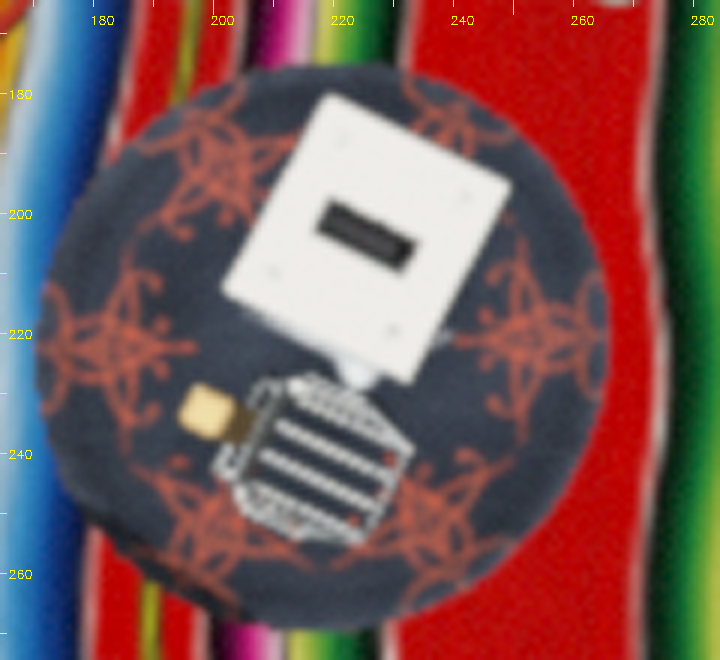

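View pics/c2.png

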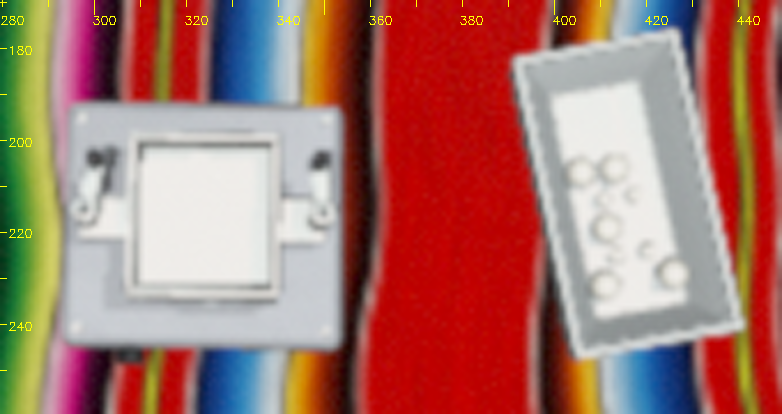

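View pics/c3.png

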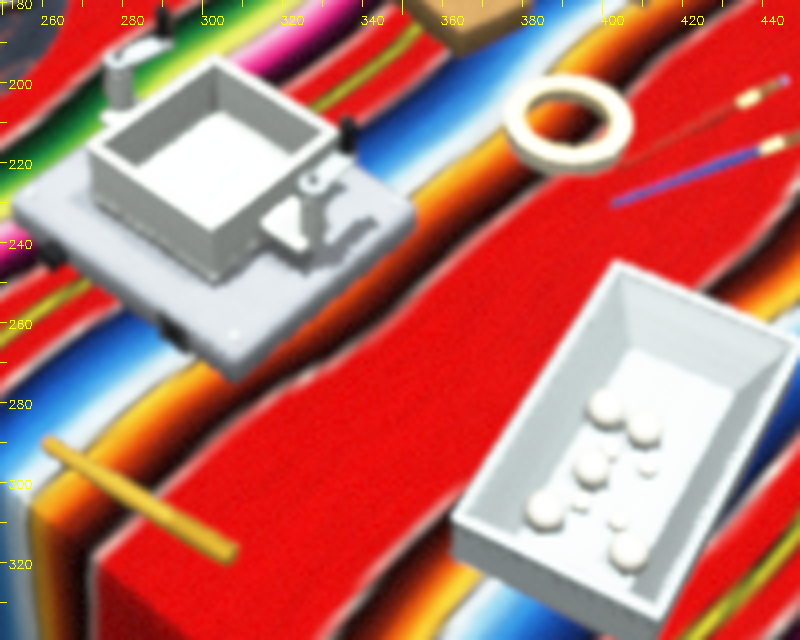

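View pics/c4.png

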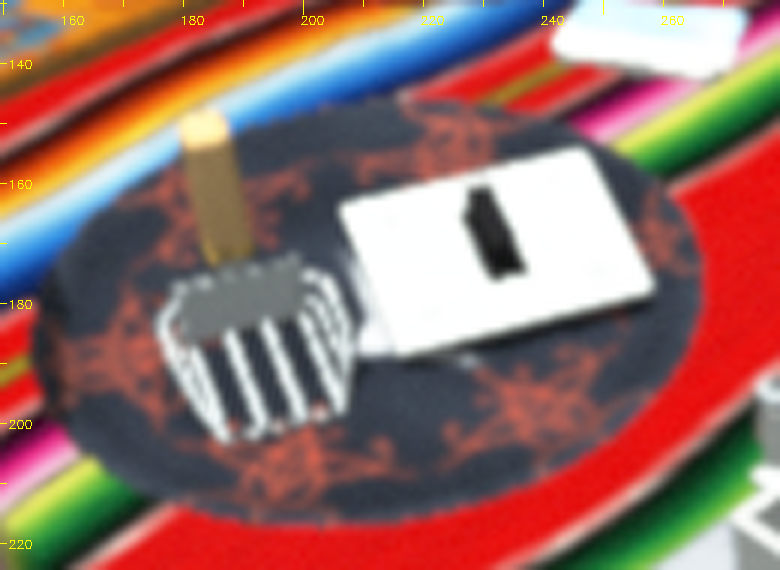

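c2/c3 show 5 balls (top px ≈(403,206),(410,205),(409,218),(408,231),(423,228)) and small beads near them; both clamps are near 0, arms toward world +x. c1/c4: the scoop grip top is at (199,233), its nose points lower right, and the lid handle is at (225,203). Now the measurements.

Run:
```python
from h import *
np.set_printoptions(precision=4,suppress=True)
t=cv2.imread("pics/top0.png"); sc=cv2.imread("pics/scene0.png")
def px(pts,u0,v0,s): return (np.array(pts,float)+.5)/s-.5+[u0,v0]
def rect(name,uv,z,n="top"):
    P=onz(n,uv,z)[:,:2]; 
    r=cv2.minAreaRect(P.astype(np.float32)*1000); print(name,"ctr",P.mean(0),"sides",[round(np.linalg.norm(P[i]-P[(i+1)%4]),4) for i in range(4)],"ang",[round(np.degrees(np.arctan2(*(P[(i+1)%4]-P[i])[::-1])),1) for i in range(4)])
rect("pan rim top",px([(513,58),(679,29),(742,327),(580,357)],280,170,4.6),.045)
rect("pan rim scene",px([(617,262),(800,342),(660,618),(455,517)],250,180,4),.045,"scene")
rect("pan floor",px([(552,98),(639,83),(687,301),(597,318)],280,170,4.6),.006)
rect("pot in top",px([(137,143),(272,143),(272,287),(137,287)],280,170,4.6),.09)
rect("pot out top",px([(128,133),(281,133),(279,299),(125,298)],280,170,4.6),.09)
rect("pot out scene",px([(215,56),(338,131),(215,238),(90,151)],250,180,4),.09,"scene")
rect("mill base",px([(68,103),(342,106),(342,347),(66,345)],280,170,4.6),.036)
rect("lid",px([(330,93),(513,185),(410,384),(221,288)],165,165,6),.0245)
rect("lid scene",px([(588,148),(656,292),(403,356),(340,203)],150,130,6),.0245,"scene")
rect("handle",px([(331,201),(419,243),(402,273),(315,232)],165,165,6),.0445)
print("grip top",onz("top",px([(207,411)],165,165,6),.1235),onz("scene",px([(207,128)],150,130,6),.1235,"s" and ) if 0 else onz("scene",px([(207,128)],150,130,6),.1235))
print("lip top",onz("top",px([(410,450),(365,543)],165,165,6),.0075))
print("lip scene",onz("scene",px([(226,438),(342,410)],150,130,6),.0075))
print("pins top",onz("top",px([(97,158),(321,160)],280,170,4.6),.11))
```

```text
File "<stdin>", line 18
    print("grip top",onz("top",px([(207,411)],165,165,6),.1235),onz("scene",px([(207,128)],150,130,6),.1235,"s" and ) if 0 else onz("scene",px([(207,128)],150,130,6),.1235))
                                                                                                                    ^
SyntaxError: invalid syntax
```

Run:
```python
from h import *
np.set_printoptions(precision=4,suppress=True)
def px(pts,u0,v0,s): return (np.array(pts,float)+.5)/s-.5+[u0,v0]
def rect(name,uv,z,n="top"):
    P=onz(n,uv,z)[:,:2]
    print(name,"ctr",P.mean(0),"sides",[round(float(np.linalg.norm(P[i]-P[(i+1)%4])),4) for i in range(4)],"ang",[round(float(np.degrees(np.arctan2(*(P[(i+1)%4]-P[i])[::-1]))),1) for i in range(4)])
rect("pan rim top",px([(513,58),(679,29),(742,327),(580,357)],280,170,4.6),.045)
rect("pan rim scene",px([(617,262),(800,342),(660,618),(455,517)],250,180,4),.045,"scene")
rect("pan floor",px([(552,98),(639,83),(687,301),(597,318)],280,170,4.6),.006)
rect("pot in top",px([(137,143),(272,143),(272,287),(137,287)],280,170,4.6),.09)
rect("pot out top",px([(128,133),(281,133),(279,299),(125,298)],280,170,4.6),.09)
rect("pot out scene",px([(215,56),(338,131),(215,238),(90,151)],250,180,4),.09,"scene")
rect("mill base",px([(68,103),(342,106),(342,347),(66,345)],280,170,4.6),.036)
rect("lid",px([(330,93),(513,185),(410,384),(221,288)],165,165,6),.0245)
rect("lid scene",px([(588,148),(656,292),(403,356),(340,203)],150,130,6),.0245,"scene")
rect("handle",px([(331,201),(419,243),(402,273),(315,232)],165,165,6),.0445)
print("grip top",onz("top",px([(207,411)],165,165,6),.1235),onz("scene",px([(207,128)],150,130,6),.1235))
print("lip top",onz("top",px([(410,450),(365,543)],165,165,6),.0075))
print("lip scene",onz("scene",px([(226,438),(342,410)],150,130,6),.0075))
print("pins top",onz("top",px([(97,158),(321,160)],280,170,4.6),.11))
```

```text
pan rim top ctr [ 0.5425 -0.3174] sides [0.1223, 0.2179, 0.117, 0.2186] ang [-78.6, -169.0, 101.7, 12.4]
pan rim scene ctr [ 0.54   -0.3203] sides [0.1168, 0.2154, 0.1186, 0.2176] ang [-79.7, -167.7, 101.4, 11.8]
pan floor ctr [ 0.5418 -0.3177] sides [0.0654, 0.1632, 0.0668, 0.1641] ang [-78.8, -168.3, 102.0, 11.2]
pot in top ctr [ 0.5129 -0.0153] sides [0.094, 0.1004, 0.093, 0.1004] ang [-88.6, -179.0, 91.4, 1.6]
pot out top ctr [ 0.5124 -0.0145] sides [0.1066, 0.1157, 0.106, 0.115] ang [-88.6, -179.7, 91.0, 0.6]
pot out scene ctr [ 0.511  -0.0211] sides [0.104, 0.1176, 0.1063, 0.1155] ang [-89.2, -176.5, 89.7, 2.4]
mill base ctr [ 0.5127 -0.0157] sides [0.1978, 0.1734, 0.1957, 0.1742] ang [-89.3, -179.3, 90.9, 1.4]
lid ctr [0.5542 0.3118] sides [0.1161, 0.1235, 0.1189, 0.1237] ang [-115.4, 155.4, 64.7, -25.9]
lid scene ctr [0.5528 0.3056] sides [0.1214, 0.123, 0.1241, 0.126] ang [-116.2, 155.4, 65.2, -25.8]
handle ctr [0.5511 0.309 ] sides [0.0543, 0.0188, 0.0535, 0.0191] ang [-114.1, 153.3, 66.3, -24.1]
grip top [[0.4471 0.3713 0.1235]] [[0.4466 0.3646 0.1235]]
lip top [[0.4379 0.2855 0.0075]
 [0.3862 0.3076 0.0075]]
lip scene [[0.3899 0.3066 0.0075]
 [0.438  0.2833 0.0075]]
pins top [[ 0.5478  0.0595  0.11  ]
 [ 0.5501 -0.0943  0.11  ]]
```

5 balls, consistent sizes (lid 124x117, pan 118x217 outside, pot 105x116). Next: the ball and bead positions in pan axes, plus a move-computation helper.

```bash
cat >> h.py <<'E'
np.set_printoptions(precision=4,suppress=True)
PAN=np.array([.5415,-.3180]); PH=np.radians(11.9)
def topan(P): 
    d=np.atleast_2d(P)[:,:2]-PAN; c,s=np.cos(PH),np.sin(PH); return np.c_[d@[c,s],d@[-s,c]]
def Rt(h,pitch=0):
    h=np.radians(h); M=np.array([[-np.sin(h),np.cos(h),0],[np.cos(h),np.sin(h),0],[0,0,-1]]).T
    return R.from_matrix(M)*R.from_rotvec([pitch,0,0],degrees=True)
# scoop nose up = pitch>0 (wx>0). goal for TCP
def go(xyz,h,pitch=0):
    p,r=tcp(); d=r.inv().apply(np.array(xyz)-p); w=(r.inv()*Rt(h,pitch)).as_rotvec(degrees=True)
    print("tcp",p,"yaw",np.degrees(np.arctan2(*r.as_matrix()[:2,1][::-1])),"F",monitor.state()["ft_force"],"t",monitor.state()["clock"])
    print("shift mm",(d*1000).round(1),"turn",w.round(2),"minrows",np.linalg.norm(d)/.0417,np.linalg.norm(w)/7.16)
E
python3 - <<'E'
from h import *
def px(pts,u0,v0,s): return (np.array(pts,float)+.5)/s-.5+[u0,v0]
print("balls top",topan(onz("top",px([(582,172),(613,167),(607,228),(604,285),(672,273)],280,170,4.6),.017))*1000)
print("beads top",topan(onz("top",px([(606,197),(632,194),(617,256),(648,249)],280,170,4.6),.0115))*1000)
print("balls sc",topan(onz("scene",px([(606,410),(644,427),(592,467),(547,509),(629,551)],250,180,4),.017))*1000)
print("beads sc",topan(onz("scene",px([(609,449),(648,468),(581,503),(618,523)],250,180,4),.0115))*1000)
go([.4468,.368,.16],65); go([.4468,.368,.1],65)
E
```

```text
balls top [[ 23.5761  24.392 ]
 [ 23.0368   1.4496]
 [-19.7407  15.2678]
 [-59.7082  26.2175]
 [-60.2267 -23.873 ]]
beads top [[  3.0115  10.0283]
 [  1.6956  -9.0564]
 [-40.5542  11.3915]
 [-39.6964 -11.804 ]]
balls sc [[ 21.839   22.7071]
 [ 21.7893  -1.1152]
 [-20.0025  13.0823]
 [-59.4772  22.8827]
 [-61.44   -27.1737]]
beads sc [[  0.9328  11.0136]
 [  0.0741 -13.4496]
 [-41.9686   9.4127]
 [-43.635  -13.7573]]
tcp [0.2216 0.5304 0.2527] yaw 67.32273239978626 F [0.3915 0.085  0.6207] t 0.1
shift mm [-270.4  -62.9   92.8] turn [-0.06 -0.01  2.32] minrows 7.019211833867159 0.3245277757499579
tcp [0.2216 0.5304 0.2527] yaw 67.32273239978626 F [0.3915 0.085  0.6207] t 0.1
shift mm [-270.4  -62.8  152.8] turn [-0.06 -0.01  2.32] minrows 7.598610274357764 0.3245277757499579
```

Two balls lie at pan x≈+23, so I'll rake from the far end with the scoop nose-down, flatten it mid-pan, then drive the lip to the near slope. First, grasp the scoop.

```bash
python3 -m jog '[{"claw":0.0854,"x":-0.03,"y":-0.0075,"z":0.011,"wz":0.3},{"x":-0.03,"y":-0.007,"z":0.010,"wz":0.3},{"x":-0.03,"y":-0.007,"z":0.010,"wz":0.3},{"x":-0.03,"y":-0.007,"z":0.010,"wz":0.3},{"x":-0.03,"y":-0.007,"z":0.010,"wz":0.3},{"x":-0.03,"y":-0.007,"z":0.010,"wz":0.3},{"x":-0.03,"y":-0.007,"z":0.010,"wz":0.3},{"x":-0.03,"y":-0.007,"z":0.010,"wz":0.2},{"x":-0.03,"y":-0.006,"z":0.010},{}]' 60
python3 - <<'E'
from h import *
go([.4468,.368,.1],65)
crop("top","g1",165,165,285,275,6)
crop("scene","g1s",130,90,260,225,5)
E
```

```text
tcp [0.2216 0.5304 0.2527] yaw 67.32273239978626 F [0.3915 0.085  0.6207] t 0.1
shift mm [-270.4  -62.8  152.8] turn [-0.06 -0.01  2.32] minrows 7.598610274357764 0.3245277757499579invalid input at $[0]: expected keys claw, x, y, z, wx, wy, wz
```

View pics/g1.png

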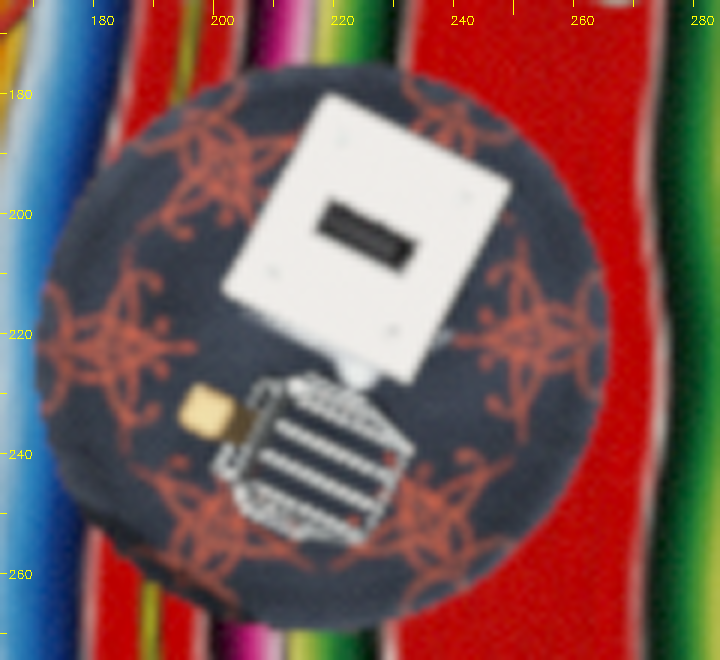

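View pics/g1s.png

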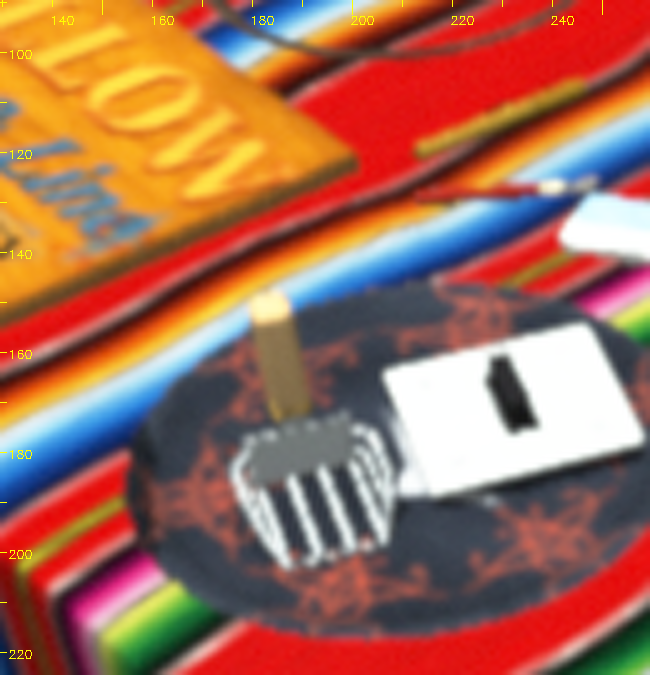

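The call was refused because every row needs all the keys. The pictures show the scene unchanged: scoop grip top still at (199,233) in top. I'll retype with full rows.

```bash
python3 -m jog '[{"claw":0.085,"x":-0.03,"y":-0.007,"z":0.011,"wx":0,"wy":0,"wz":0.3},{"claw":0.085,"x":-0.03,"y":-0.007,"z":0.010,"wx":0,"wy":0,"wz":0.3},{"claw":0.085,"x":-0.03,"y":-0.007,"z":0.010,"wx":0,"wy":0,"wz":0.3},{"claw":0.085,"x":-0.03,"y":-0.007,"z":0.010,"wx":0,"wy":0,"wz":0.3},{"claw":0.085,"x":-0.03,"y":-0.007,"z":0.010,"wx":0,"wy":0,"wz":0.3},{"claw":0.085,"x":-0.03,"y":-0.007,"z":0.010,"wx":0,"wy":0,"wz":0.3},{"claw":0.085,"x":-0.03,"y":-0.007,"z":0.010,"wx":0,"wy":0,"wz":0.3},{"claw":0.085,"x":-0.03,"y":-0.007,"z":0.010,"wx":0,"wy":0,"wz":0.2},{"claw":0.085,"x":-0.03,"y":-0.007,"z":0.010,"wx":0,"wy":0,"wz":0},{"claw":0.085,"x":0,"y":0,"z":0,"wx":0,"wy":0,"wz":0},{"claw":0.085,"x":0,"y":0,"z":0,"wx":0,"wy":0,"wz":0}]' 60
python3 - <<'E'
from h import *
go([.4468,.368,.1],65)
crop("top","g2",165,165,285,275,6)
crop("scene","g2s",130,90,260,225,5)
E
```

```text
clock: 1.12
ee_pos: [0.4438, 0.3625, 0.1615]
orientation: [-0.683, -3.065, 0.002]
ft_force: [-0.2, 0.4, -0.2]
gripper_width: 0.999
tcp [0.4438 0.3625 0.1615] yaw 64.881367998203 F [-0.1751  0.4217 -0.1802] t 1.1167
shift mm [-0.4  6.3 61.4] turn [-0.08 -0.05 -0.12] minrows 1.4812415281538467 0.021082531140006324
```

View pics/g2.png

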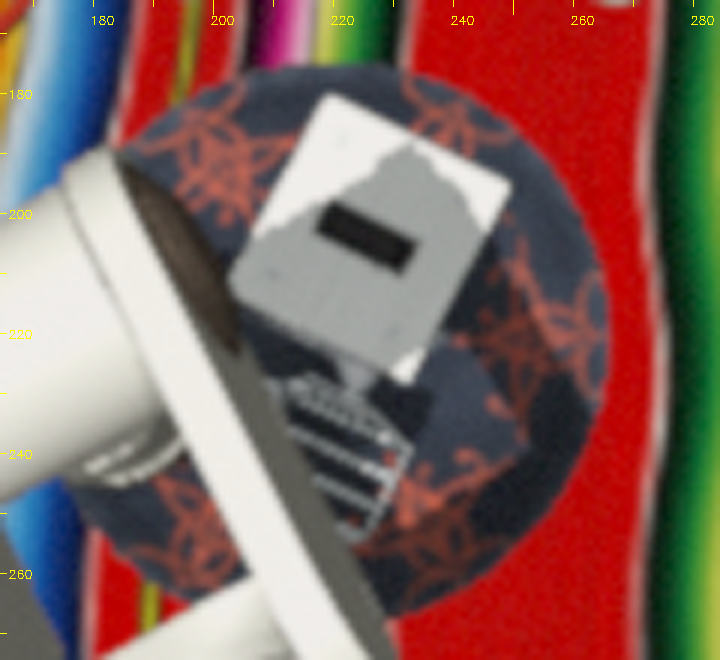

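View pics/g2s.png

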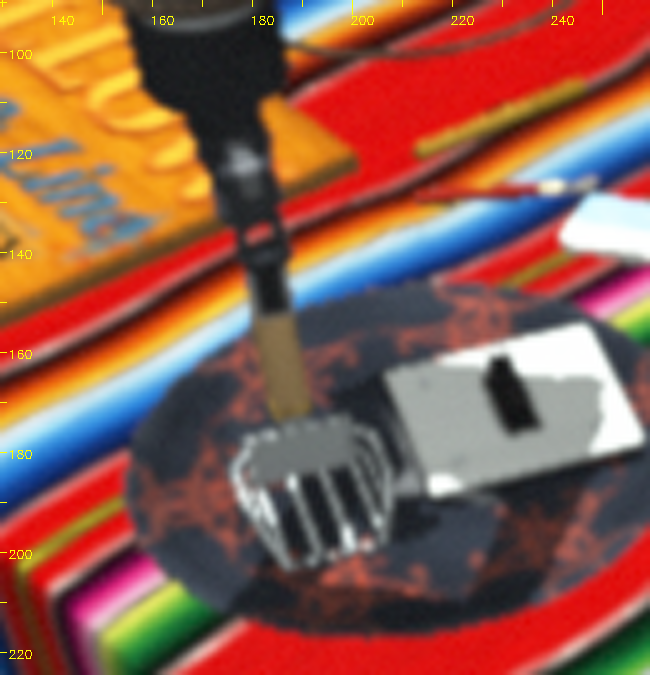

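Fingers (scene px ≈(184,150)) line up over the grip. Going down and closing.

```bash
python3 -m jog '[{"claw":0.085,"x":0,"y":0.006,"z":0.02,"wx":0,"wy":0,"wz":0},{"claw":0.085,"x":0,"y":0,"z":0.02,"wx":0,"wy":0,"wz":0},{"claw":0.085,"x":0,"y":0,"z":0.02,"wx":0,"wy":0,"wz":0},{"claw":0.085,"x":0,"y":0,"z":0,"wx":0,"wy":0,"wz":0},{"claw":0.015,"x":0,"y":0,"z":0,"wx":0,"wy":0,"wz":0},{"claw":0.015,"x":0,"y":0,"z":0,"wx":0,"wy":0,"wz":0},{"claw":0.015,"x":0,"y":0,"z":0,"wx":0,"wy":0,"wz":0},{"claw":0.015,"x":0,"y":0,"z":0,"wx":0,"wy":0,"wz":0},{"claw":0.015,"x":0,"y":0,"z":0,"wx":0,"wy":0,"wz":0},{"claw":0.015,"x":0,"y":0,"z":0,"wx":0,"wy":0,"wz":0}]' 90
python3 -m jog '[{"claw":0.015,"x":0,"y":0,"z":0,"wx":0,"wy":0,"wz":0},{"claw":0.015,"x":0,"y":0,"z":0,"wx":0,"wy":0,"wz":0},{"claw":0.015,"x":0,"y":0,"z":0,"wx":0,"wy":0,"wz":0}]' 90
```

```text
clock: 2.05
ee_pos: [0.4459, 0.3693, 0.103]
orientation: [0.679, 3.066, 0.001]
ft_force: [0.5, 2.6, 3.2]
gripper_width: 0.271
clock: 2.3
ee_pos: [0.4459, 0.3693, 0.1029]
orientation: [0.679, 3.067, 0.001]
ft_force: [0.4, 2.9, 6.7]
gripper_width: 0.272
```

Scoop gripped (width ≈23 mm, as expected). Lifting and checking the grasp.

```bash
cat >> h.py <<'E'
LIP=np.array([0,-.082,.0964])  # lip in tool frame
def panpt(x,y,z): 
    c,s=np.cos(PH),np.sin(PH); return np.array([PAN[0]+c*x-s*y,PAN[1]+s*x+c*y,z+.006])
def lipgo(x,y,z,pitch,h=11.9):  # lip in pan coords (m), z above floor
    go(panpt(x,y,z)-Rt(h,pitch).apply(LIP),h,pitch)
def lipw():
    p,r=tcp(); L=p+r.apply(LIP); return L,np.r_[topan(L)[0],L[2]-.006]
E
python3 -m jog '[{"claw":0.015,"x":0,"y":0,"z":-0.015,"wx":0,"wy":0,"wz":0},{"claw":0.015,"x":0,"y":0,"z":-0.025,"wx":0,"wy":0,"wz":0},{"claw":0.015,"x":0,"y":0,"z":-0.03,"wx":0,"wy":0,"wz":0},{"claw":0.015,"x":0,"y":0,"z":-0.03,"wx":0,"wy":0,"wz":0},{"claw":0.015,"x":0,"y":0,"z":-0.03,"wx":0,"wy":0,"wz":0},{"claw":0.015,"x":0,"y":0,"z":-0.03,"wx":0,"wy":0,"wz":0},{"claw":0.015,"x":0,"y":0,"z":0,"wx":0,"wy":0,"wz":0},{"claw":0.015,"x":0,"y":0,"z":0,"wx":0,"wy":0,"wz":0}]' 90
python3 - <<'E'
from h import *
print(lipw()); lipgo(.042,0,.06,-40)
print(proj("top",lipw()[0]),proj("scene",lipw()[0]))
crop("top","l1",165,165,285,275,6)
crop("scene","l1s",130,60,260,205,5)
E
```

```text
clock: 2.97
ee_pos: [0.4459, 0.3692, 0.2636]
orientation: [0.679, 3.066, 0.002]
ft_force: [0.1, 0.1, -2.0]
gripper_width: 0.27
(array([0.4115, 0.295 , 0.167 ]), array([-0.0008,  0.6267,  0.161 ]))
tcp [0.4459 0.3692 0.2636] yaw 65.02179053783124 F [ 0.0965  0.1243 -1.9926] t 2.9667
shift mm [-411.  -557.    70.5] turn [-36.91 -18.5   50.88] minrows 16.68674857882918 9.152097588233948
[[220.2247 244.2323]] [[186.3628 154.3841]]
```

View pics/l1.png

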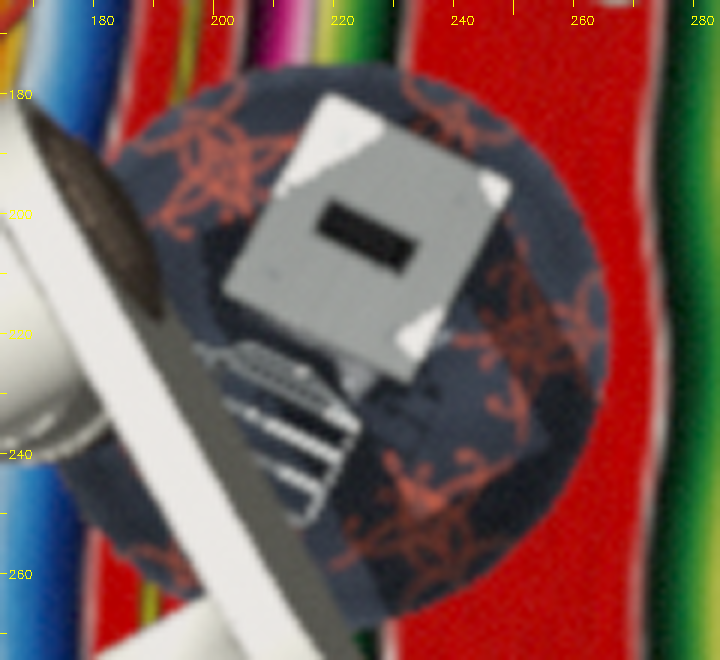

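View pics/l1s.png

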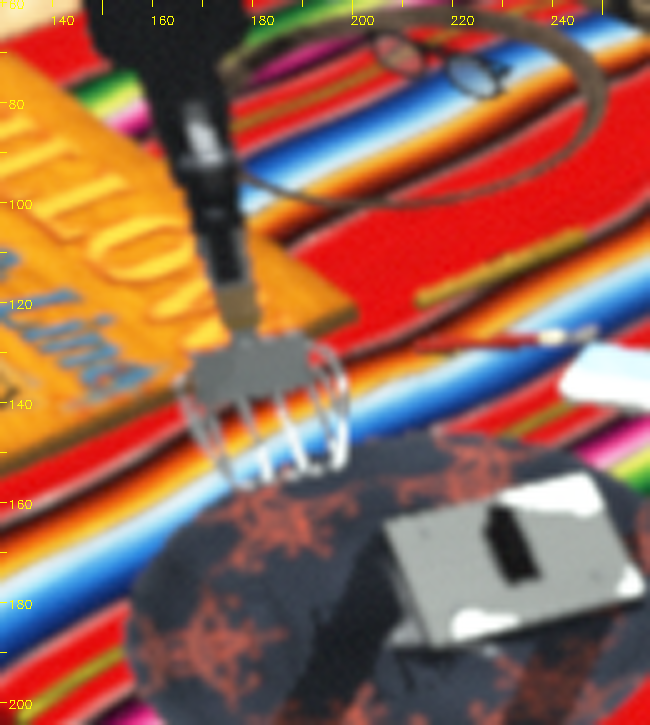

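Lip is within 1 px (≈2 mm) of prediction in both views (top (219.7,243.7), scene (187,155)). Crossing to the pan at the same height, over the mill with 6 cm to spare.

```bash
python3 -m jog '[{"claw":0.015,"x":-0.0228,"y":-0.0309,"z":0,"wx":0,"wy":0,"wz":0},{"claw":0.015,"x":-0.0228,"y":-0.0309,"z":0,"wx":0,"wy":0,"wz":0},{"claw":0.015,"x":-0.0228,"y":-0.0309,"z":0,"wx":0,"wy":0,"wz":0},{"claw":0.015,"x":-0.0228,"y":-0.0309,"z":0,"wx":0,"wy":0,"wz":0},{"claw":0.015,"x":-0.0228,"y":-0.0309,"z":0,"wx":0,"wy":0,"wz":0},{"claw":0.015,"x":-0.0228,"y":-0.0309,"z":0,"wx":0,"wy":0,"wz":0},{"claw":0.015,"x":-0.0228,"y":-0.0309,"z":0,"wx":0,"wy":0,"wz":0},{"claw":0.015,"x":-0.0228,"y":-0.0309,"z":0,"wx":0,"wy":0,"wz":0},{"claw":0.015,"x":-0.0228,"y":-0.0309,"z":0,"wx":0,"wy":0,"wz":0},{"claw":0.015,"x":-0.0228,"y":-0.0309,"z":0,"wx":0,"wy":0,"wz":0},{"claw":0.015,"x":-0.0228,"y":-0.0309,"z":0,"wx":0,"wy":0,"wz":0},{"claw":0.015,"x":-0.0228,"y":-0.0309,"z":0,"wx":0,"wy":0,"wz":0}]' 90
python3 -m jog '[{"claw":0.015,"x":-0.0228,"y":-0.0309,"z":0,"wx":0,"wy":0,"wz":0},{"claw":0.015,"x":-0.0228,"y":-0.0309,"z":0,"wx":0,"wy":0,"wz":0},{"claw":0.015,"x":-0.0228,"y":-0.0309,"z":0,"wx":0,"wy":0,"wz":0},{"claw":0.015,"x":-0.0228,"y":-0.0309,"z":0,"wx":0,"wy":0,"wz":0},{"claw":0.015,"x":-0.0228,"y":-0.0309,"z":0,"wx":0,"wy":0,"wz":0},{"claw":0.015,"x":-0.0228,"y":-0.0309,"z":0,"wx":0,"wy":0,"wz":0},{"claw":0.015,"x":0,"y":0,"z":0,"wx":0,"wy":0,"wz":0}]' 90
python3 -m jog '[{"claw":0.015,"x":0,"y":0,"z":0,"wx":0,"wy":0,"wz":5.9},{"claw":0.015,"x":0,"y":0,"z":0,"wx":0,"wy":0,"wz":5.9},{"claw":0.015,"x":0,"y":0,"z":0,"wx":0,"wy":0,"wz":5.9},{"claw":0.015,"x":0,"y":0,"z":0,"wx":0,"wy":0,"wz":5.9},{"claw":0.015,"x":0,"y":0,"z":0,"wx":0,"wy":0,"wz":5.9},{"claw":0.015,"x":0,"y":0,"z":0,"wx":0,"wy":0,"wz":5.9},{"claw":0.015,"x":0,"y":0,"z":0,"wx":0,"wy":0,"wz":5.9},{"claw":0.015,"x":0,"y":0,"z":0,"wx":0,"wy":0,"wz":5.9},{"claw":0.015,"x":0,"y":0,"z":0,"wx":0,"wy":0,"wz":5.9},{"claw":0.015,"x":0,"y":0,"z":0,"wx":0,"wy":0,"wz":0}]' 90
python3 -m jog '[{"claw":0.015,"x":0,"y":0,"z":0,"wx":-5,"wy":0,"wz":0},{"claw":0.015,"x":0,"y":0,"z":0,"wx":-5,"wy":0,"wz":0},{"claw":0.015,"x":0,"y":0,"z":0,"wx":-5,"wy":0,"wz":0},{"claw":0.015,"x":0,"y":0,"z":0,"wx":-5,"wy":0,"wz":0},{"claw":0.015,"x":0,"y":0,"z":0,"wx":-5,"wy":0,"wz":0},{"claw":0.015,"x":0,"y":0,"z":0,"wx":-5,"wy":0,"wz":0},{"claw":0.015,"x":0,"y":0,"z":0,"wx":-5,"wy":0,"wz":0},{"claw":0.015,"x":0,"y":0,"z":0,"wx":-5,"wy":0,"wz":0},{"claw":0.015,"x":0,"y":0,"z":0,"wx":0,"wy":0,"wz":0}]' 90
python3 - <<'E'
from h import *
print(lipw()); lipgo(.044,0,.06,-40)
print(proj("top",lipw()[0]),proj("scene",lipw()[0]))
crop("top","m1",370,140,480,260,5)
crop("scene","m1s",330,160,480,340,4)
E
```

```text
clock: 4.07
ee_pos: [0.5366, -0.0844, 0.2608]
orientation: [-0.679, -3.065, -0.0]
ft_force: [-0.7, 0.5, -1.1]
gripper_width: 0.27
clock: 4.65
ee_pos: [0.5823, -0.3142, 0.259]
orientation: [-0.685, -3.062, 0.0]
ft_force: [-0.5, 0.4, -1.8]
gripper_width: 0.272
clock: 5.48
ee_pos: [0.5825, -0.3081, 0.2606]
orientation: [-1.984, -2.433, 0.001]
ft_force: [0.5, 0.5, -0.8]
gripper_width: 0.269
clock: 6.23
ee_pos: [0.5812, -0.3083, 0.2597]
orientation: [1.64, 2.023, 0.74]
ft_force: [-1.4, 0.0, -2.9]
gripper_width: 0.268
(array([ 0.5806, -0.3083,  0.1332]), array([0.0403, 0.0014, 0.1272]))
tcp [ 0.5812 -0.3083  0.2597] yaw 11.91679223273424 F [-1.4465  0.0334 -2.8534] t 6.2333
shift mm [ -1.3 -40.2  53.9] turn [ 0.13 -0.08  0.01] minrows 1.6137629763862844 0.021416535718900676
[[418.4724 195.2313]] [[419.9044 246.9686]]
```

View pics/m1.png

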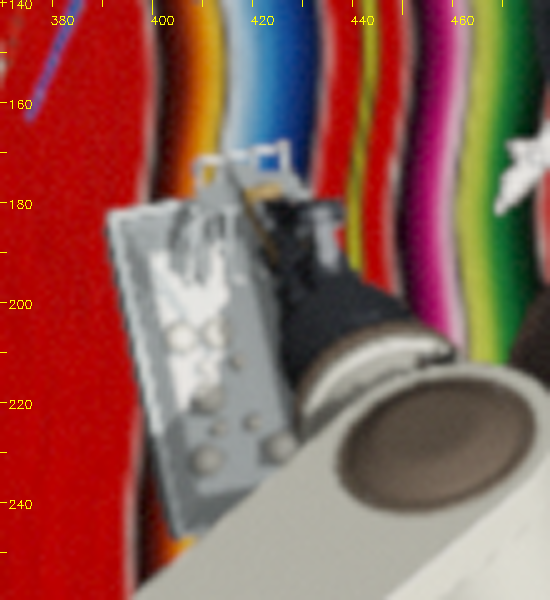

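View pics/m1s.png

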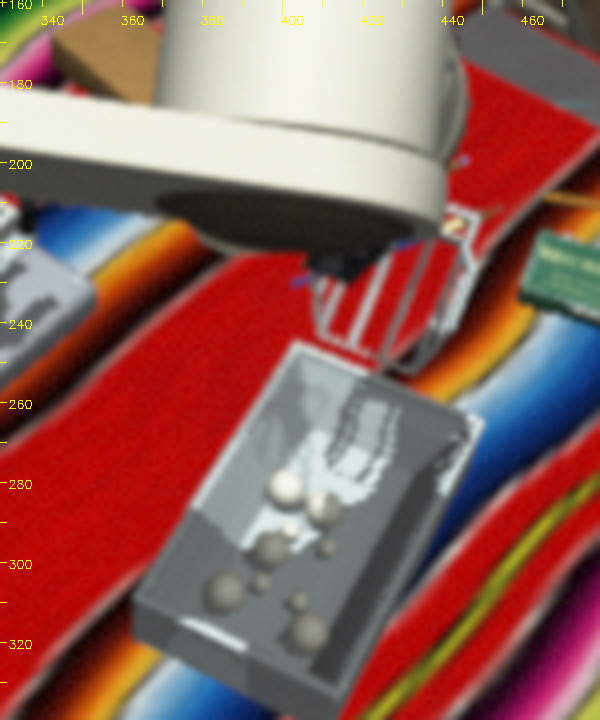

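Scoop is nose-down above the far half of the pan, lip between about (411,243) and (432,252) in scene; the balls are undisturbed. Lowering to 20 mm above the rim, then zooming in.

```bash
python3 -m jog '[{"claw":0.015,"x":0,"y":-0.013,"z":0.018,"wx":0,"wy":0,"wz":0},{"claw":0.015,"x":-0.001,"y":-0.013,"z":0.018,"wx":0,"wy":0,"wz":0},{"claw":0.015,"x":0,"y":-0.014,"z":0.018,"wx":0,"wy":0,"wz":0},{"claw":0.015,"x":0,"y":0,"z":0,"wx":0,"wy":0,"wz":0},{"claw":0.015,"x":0,"y":0,"z":0,"wx":0,"wy":0,"wz":0}]' 90
python3 - <<'E'
from h import *
print(lipw()); lipgo(.044,0,.003,-40)
r=tcp()[1];L=lipw()[0]
print(proj("scene",[L+r.apply([.0285,0,0]),L-r.apply([.0285,0,0])]))
crop("scene","m2s",380,220,460,300,9)
E
```

```text
clock: 6.75
ee_pos: [0.5873, -0.308, 0.1949]
orientation: [1.641, 2.027, 0.736]
ft_force: [0.7, -0.5, -0.0]
gripper_width: 0.27
(array([ 0.5862, -0.3081,  0.0683]), array([0.0458, 0.0005, 0.0623]))
tcp [ 0.5873 -0.308   0.1949] yaw 11.99015917358995 F [ 0.6626 -0.524  -0.0415] t 6.75
shift mm [ -0.4 -39.6  44.2] turn [-0.14 -0.13  0.07] minrows 1.4236333376822305 0.027836327883463036
[[405.465  259.9157]
 [428.9218 269.855 ]]
```

View pics/m2s.png

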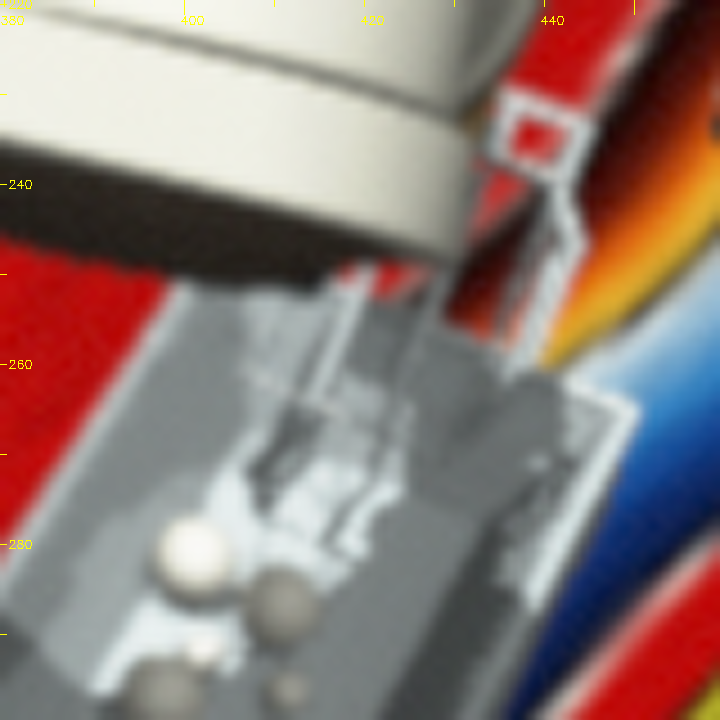

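The shadow makes the lip hard to see, but it agrees with kinematics to about 2 mm. Descending to 3 mm above the floor.

```bash
python3 -m jog '[{"claw":0.015,"x":0,"y":-0.010,"z":0.011,"wx":0,"wy":0,"wz":0},{"claw":0.015,"x":0,"y":-0.010,"z":0.011,"wx":0,"wy":0,"wz":0},{"claw":0.015,"x":0,"y":-0.010,"z":0.011,"wx":0,"wy":0,"wz":0},{"claw":0.015,"x":0,"y":-0.010,"z":0.011,"wx":0,"wy":0,"wz":0},{"claw":0.015,"x":0,"y":0,"z":0,"wx":0,"wy":0,"wz":0},{"claw":0.015,"x":0,"y":0,"z":0,"wx":0,"wy":0,"wz":0}]' 90
python3 - <<'E'
from h import *
print(lipw()); lipgo(.044,0,.001,-40)
r=tcp()[1];L=lipw()[0]
print(proj("scene",[L+r.apply([.0285,0,0]),L-r.apply([.0285,0,0])]))
crop("scene","m3s",370,220,460,330,7)
E
```

```text
clock: 7.3
ee_pos: [0.5848, -0.3091, 0.1361]
orientation: [1.641, 2.024, 0.736]
ft_force: [0.0, 0.7, -0.9]
gripper_width: 0.267
(array([ 0.5839, -0.3093,  0.0096]), array([ 0.0433, -0.0002,  0.0036]))
tcp [ 0.5848 -0.3091  0.1361] yaw 11.940241589261854 F [ 0.0401  0.6949 -0.9496] t 7.3
shift mm [ 0.2 -1.2  2.4] turn [-0.02 -0.02  0.03] minrows 0.06432377355905709 0.005366107393269888
[[402.2227 276.9954]
 [424.8537 286.9558]]
```

View pics/m3s.png

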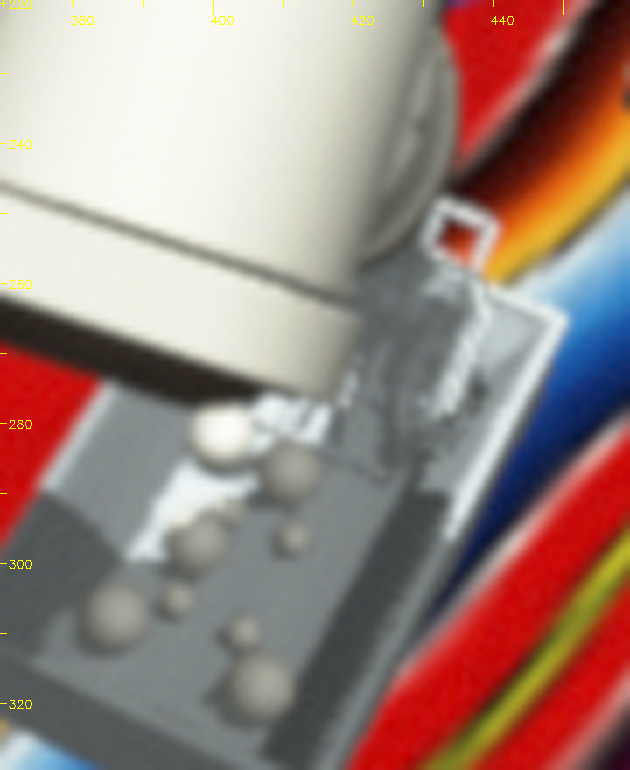

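The lip's right end is at (426,288), behind the two far balls, and matches prediction (425,287). Next, the row deltas for the sweep.

```bash
cat >> h.py <<'E'
def rows(path,h=11.9,start=None):
    # path: list of (x,z,pitch,y) lip in pan coords; deltas per row in pre-row tool axes, from measured pose
    p,r=tcp()
    for a in path:
        r2=Rt(h,a[2]); y=a[3] if len(a)>3 else 0
        q=panpt(a[0],y,a[1])-r2.apply(LIP)
        print("sh",(r.inv().apply(q-p)*1000).round(1),"w",(r.inv()*r2).as_rotvec(degrees=True).round(1)); p,r=q,r2
E
python3 - <<'E'
from h import *
rows([(.043,.001,-40),(.038,.001,-40),(.032,.001,-40)]+[(.032-.006*i,.001,-40+4*i) for i in range(1,11)])
E
```

```text
sh [ 0.4 -2.5  2.2] w [0.  0.  0.1]
sh [-0.  -3.8 -3.2] w [0. 0. 0.]
sh [ 0.  -4.6 -3.9] w [0. 0. 0.]
sh [-0.   1.9  2.1] w [4. 0. 0.]
sh [0.  1.7 2.4] w [4. 0. 0.]
sh [0.  1.4 2.8] w [ 4.  0. -0.]
sh [-0.   1.2  3.1] w [4. 0. 0.]
sh [-0.   1.   3.5] w [4. 0. 0.]
sh [-0.   0.9  3.9] w [ 4. -0. -0.]
sh [0.  0.8 4.3] w [ 4.  0. -0.]
sh [0.  0.7 4.7] w [4. 0. 0.]
sh [-0.   0.6  5.1] w [ 4. -0.  0.]
sh [0.  0.5 5.5] w [4. 0. 0.]
```

```bash
python3 -m jog '[{"claw":0.015,"x":0,"y":-0.0025,"z":0.0022,"wx":0,"wy":0,"wz":0},{"claw":0.015,"x":0,"y":-0.0038,"z":-0.0032,"wx":0,"wy":0,"wz":0},{"claw":0.015,"x":0,"y":-0.0046,"z":-0.0039,"wx":0,"wy":0,"wz":0},{"claw":0.015,"x":0,"y":0.0019,"z":0.0021,"wx":4,"wy":0,"wz":0},{"claw":0.015,"x":0,"y":0.0017,"z":0.0024,"wx":4,"wy":0,"wz":0},{"claw":0.015,"x":0,"y":0.0014,"z":0.0028,"wx":4,"wy":0,"wz":0},{"claw":0.015,"x":0,"y":0,"z":0,"wx":0,"wy":0,"wz":0}]' 90
python3 - <<'E'
from h import *
print(lipw(),monitor.state()["ft_force"])
rows([(.014-.0065*i,.001,-28+4*i) for i in range(1,8)])
crop("scene","m4s",370,220,460,330,7)
E
```

```text
clock: 7.93
ee_pos: [0.5824, -0.3099, 0.1312]
orientation: [1.752, 2.164, 0.534]
ft_force: [0.3, 0.4, -0.7]
gripper_width: 0.267
(array([ 0.5556, -0.3159,  0.0076]), array([ 0.0142, -0.0009,  0.0016])) [ 0.3171  0.3738 -0.712 ]
sh [0.6 0.1 3.2] w [3.9 0.1 0.1]
sh [-0.   0.6  3.3] w [4. 0. 0.]
sh [-0.   0.4  3.7] w [ 4. -0. -0.]
sh [-0.   0.3  4.2] w [ 4.  0. -0.]
sh [0.  0.2 4.6] w [4. 0. 0.]
sh [-0.   0.1  5.1] w [ 4. -0.  0.]
sh [-0.   0.   5.5] w [4. 0. 0.]
```

View pics/m4s.png

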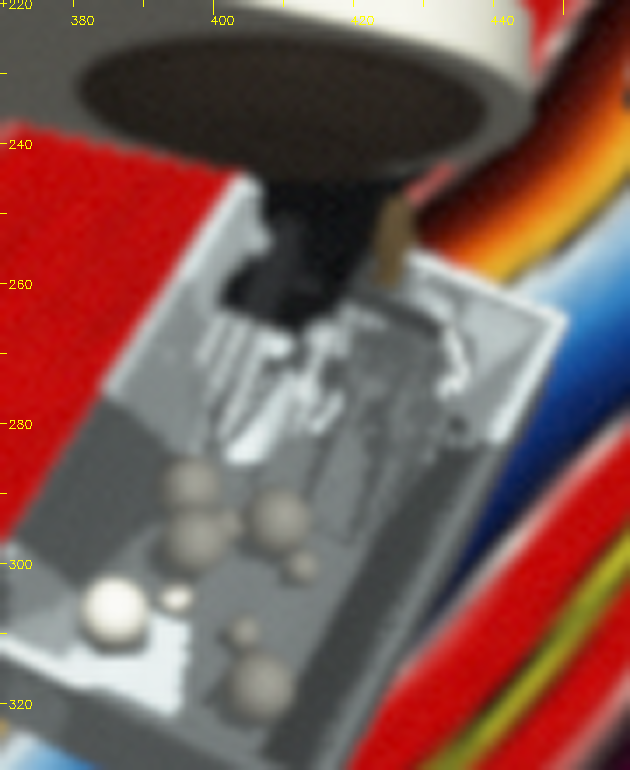

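The rake works: both far balls now roll ahead of the lip at (396,288) and (409,294). Continuing and flattening.

```bash
python3 -m jog '[{"claw":0.015,"x":0.0006,"y":0.0003,"z":0.0032,"wx":4,"wy":0,"wz":0},{"claw":0.015,"x":0,"y":0.0005,"z":0.0033,"wx":4,"wy":0,"wz":0},{"claw":0.015,"x":0,"y":0.0004,"z":0.0037,"wx":4,"wy":0,"wz":0},{"claw":0.015,"x":0,"y":0.0003,"z":0.0042,"wx":4,"wy":0,"wz":0},{"claw":0.015,"x":0,"y":0.0002,"z":0.0046,"wx":4,"wy":0,"wz":0},{"claw":0.015,"x":0,"y":0.0001,"z":0.0051,"wx":4,"wy":0,"wz":0},{"claw":0.015,"x":0,"y":0,"z":0.0055,"wx":4,"wy":0,"wz":0},{"claw":0.015,"x":0,"y":0,"z":0,"wx":0,"wy":0,"wz":0}]' 90
python3 - <<'E'
from h import *
print(lipw(),monitor.state()["ft_force"])
rows([(-.035-.006*i,.001,0) for i in range(1,8)])
crop("scene","m5s",350,230,460,340,7)
E
```

```text
clock: 8.65
ee_pos: [0.5915, -0.3069, 0.1024]
orientation: [-1.976, -2.443, 0.0]
ft_force: [0.4, -1.7, 21.9]
gripper_width: 0.269
(array([ 0.5113, -0.3241,  0.006 ]), array([-0.0308,  0.0003,  0.    ])) [ 0.4204 -1.6702 21.8875]
sh [ -0.5 -10.2  -1. ] w [-0.  -0.   0.2]
sh [ 0. -6.  0.] w [0. 0. 0.]
sh [-0. -6.  0.] w [0. 0. 0.]
sh [ 0. -6.  0.] w [0. 0. 0.]
sh [ 0. -6.  0.] w [0. 0. 0.]
sh [-0. -6.  0.] w [0. 0. 0.]
sh [ 0. -6.  0.] w [0. 0. 0.]
```

View pics/m5s.png

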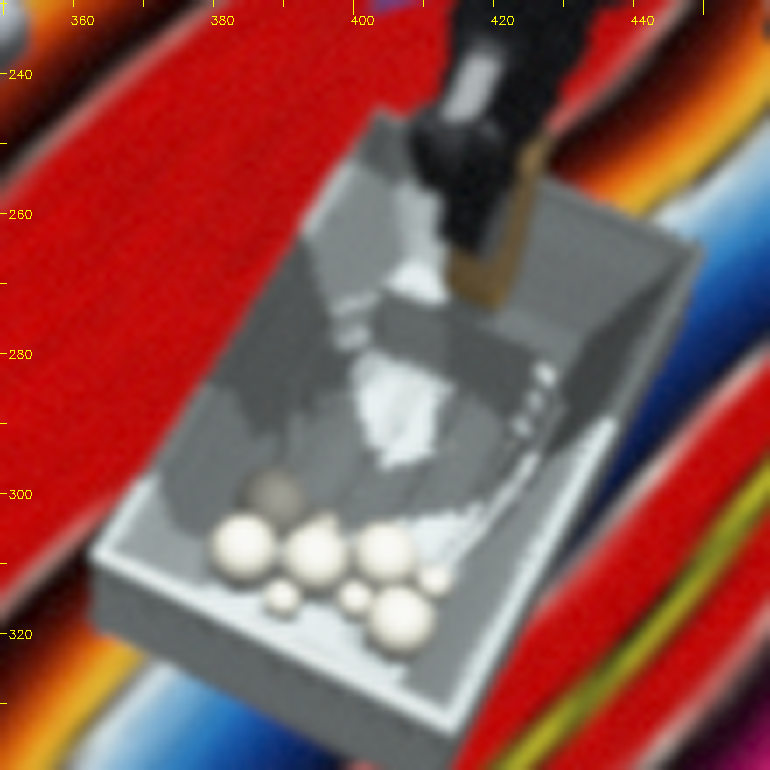

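All five balls and four beads are herded to the near half ahead of the lip, and the scoop is flat on the floor (22 N). I'll ease up 1 mm and push into the near slope.

```bash
python3 -m jog '[{"claw":0.015,"x":0,"y":-0.005,"z":-0.0015,"wx":0,"wy":0,"wz":0},{"claw":0.015,"x":0,"y":-0.006,"z":0,"wx":0,"wy":0,"wz":0},{"claw":0.015,"x":0,"y":-0.006,"z":0,"wx":0,"wy":0,"wz":0},{"claw":0.015,"x":0,"y":-0.006,"z":0,"wx":0,"wy":0,"wz":0},{"claw":0.015,"x":0,"y":-0.006,"z":0,"wx":0,"wy":0,"wz":0},{"claw":0.015,"x":0,"y":0,"z":0,"wx":0,"wy":0,"wz":0}]' 90
python3 - <<'E'
from h import *
print(lipw(),monitor.state()["ft_force"])
crop("scene","m6s",350,230,460,340,7)
E
```

```text
clock: 9.2
ee_pos: [0.5605, -0.3134, 0.1034]
orientation: [-1.979, -2.44, -0.003]
ft_force: [-0.2, -0.8, 2.3]
gripper_width: 0.269
(array([ 0.4804, -0.3301,  0.0069]), array([-0.0623,  0.0007,  0.0009])) [-0.1756 -0.7587  2.3487]
```

View pics/m6s.png

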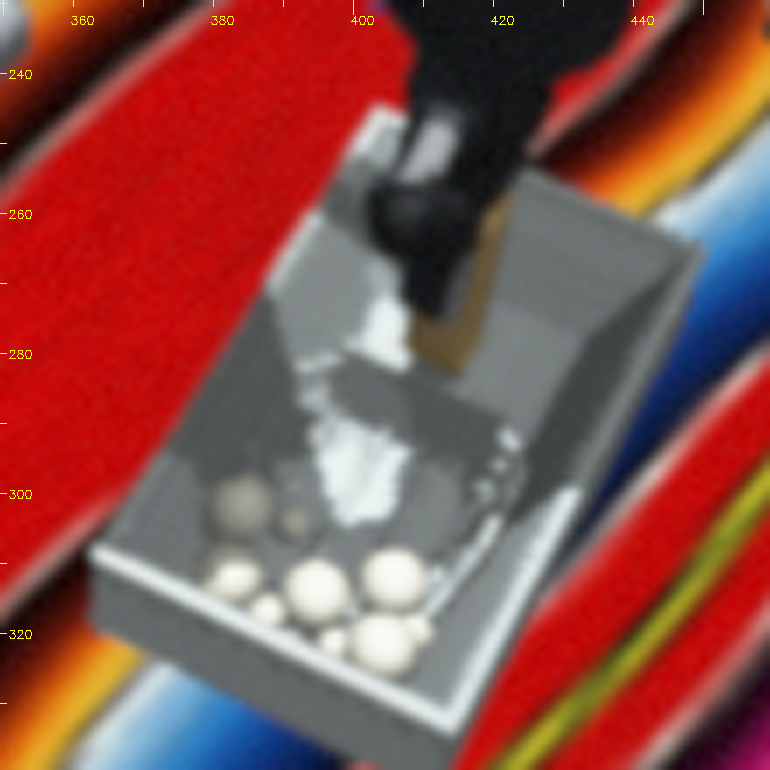

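Balls are stacking against the near slope and one is already over the lip. Continuing to the slope foot.

```bash
python3 -m jog '[{"claw":0.015,"x":0,"y":-0.005,"z":0,"wx":0,"wy":0,"wz":0},{"claw":0.015,"x":0,"y":-0.005,"z":0,"wx":0,"wy":0,"wz":0},{"claw":0.015,"x":0,"y":-0.005,"z":0,"wx":0,"wy":0,"wz":0},{"claw":0.015,"x":0,"y":-0.003,"z":0,"wx":0,"wy":0,"wz":0},{"claw":0.015,"x":0,"y":0,"z":0,"wx":0,"wy":0,"wz":0}]' 90
python3 - <<'E'
from h import *
print(lipw(),monitor.state()["ft_force"])
crop("scene","m7s",350,230,460,340,7)
E
```

```text
clock: 9.67
ee_pos: [0.5438, -0.317, 0.1034]
orientation: [1.979, 2.44, 0.002]
ft_force: [1.5, 1.5, 3.2]
gripper_width: 0.268
(array([ 0.4637, -0.3338,  0.0069]), array([-0.0794,  0.0006,  0.0009])) [1.5217 1.4661 3.2443]
```

View pics/m7s.png

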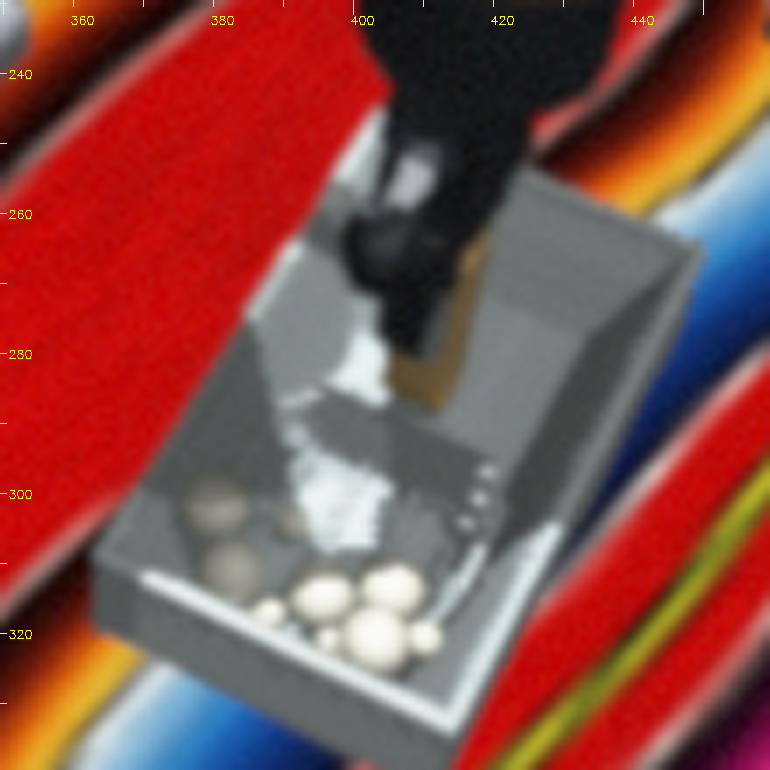

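Four or five balls are at/over the lip. Next, scoop up along the end slope, pitching nose-up so that they roll in.

Run:
```python
from h import *
rows([(-.0815,.001,0),(-.085,.007,4),(-.0887,.0135,8),(-.0923,.020,12),(-.0958,.0262,16),(-.0994,.033,20),(-.099,.045,22),(-.097,.06,22)])
```

```text
sh [-0.5 -2.1 -0.1] w [ 0. -0.  0.]
sh [ 0.  3. -0.] w [4. 0. 0.]
sh [-0.   2.4 -0.3] w [ 4. -0. -0.]
sh [0.  2.1 0. ] w [4. 0. 0.]
sh [-0.   1.8  0.6] w [4. 0. 0.]
sh [0.  1.2 0.4] w [ 4. -0.  0.]
sh [ 0.  -0.4 -8.5] w [ 2.  0. -0.]
sh [  0.   -3.8 -14.7] w [0. 0. 0.]
```

```bash
python3 -m jog '[{"claw":0.015,"x":-0.0005,"y":-0.0021,"z":0,"wx":0,"wy":0,"wz":0},{"claw":0.015,"x":0,"y":0.003,"z":0,"wx":4,"wy":0,"wz":0},{"claw":0.015,"x":0,"y":0.0024,"z":-0.0003,"wx":4,"wy":0,"wz":0},{"claw":0.015,"x":0,"y":0.0021,"z":0,"wx":4,"wy":0,"wz":0},{"claw":0.015,"x":0,"y":0.0018,"z":0.0006,"wx":4,"wy":0,"wz":0},{"claw":0.015,"x":0,"y":0.0012,"z":0.0004,"wx":4,"wy":0,"wz":0},{"claw":0.015,"x":0,"y":0,"z":0,"wx":0,"wy":0,"wz":0}]' 90
python3 - <<'E'
from h import *
print(lipw(),monitor.state()["ft_force"])
crop("scene","m8s",350,230,460,340,7)
E
```

```text
clock: 10.3
ee_pos: [0.553, -0.3149, 0.0997]
orientation: [-1.818, -2.247, 0.401]
ft_force: [3.0, 0.5, 2.3]
gripper_width: 0.267
(array([ 0.445 , -0.3378,  0.0378]), array([-0.0985,  0.0006,  0.0318])) [3.0416 0.4652 2.322 ]
```

View pics/m8s.png

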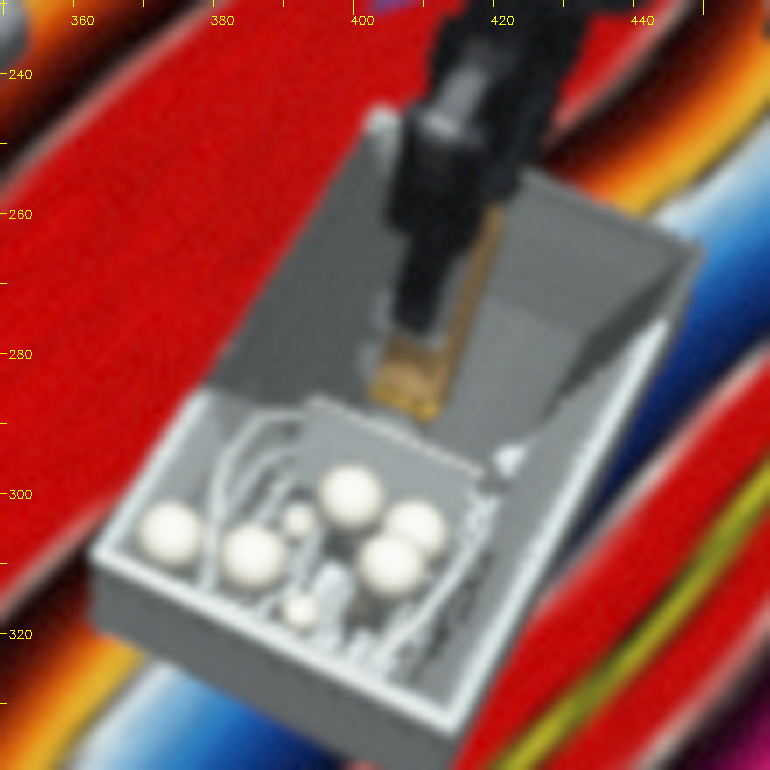

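Four balls are inside the scoop; one (373,305) got caught outside the side wires in the corner. I'll lift the four, with a shake for the beads.

```bash
python3 -m jog '[{"claw":0.015,"x":0,"y":0.001,"z":-0.006,"wx":1,"wy":0,"wz":0},{"claw":0.015,"x":0,"y":0,"z":-0.010,"wx":0,"wy":0,"wz":0},{"claw":0.015,"x":0,"y":-0.003,"z":-0.012,"wx":0,"wy":0,"wz":0},{"claw":0.015,"x":0,"y":-0.003,"z":-0.012,"wx":0,"wy":0,"wz":0},{"claw":0.015,"x":0.003,"y":0,"z":0,"wx":0,"wy":0,"wz":0},{"claw":0.015,"x":-0.006,"y":0,"z":0,"wx":0,"wy":0,"wz":0},{"claw":0.015,"x":0.006,"y":0,"z":0,"wx":0,"wy":0,"wz":0},{"claw":0.015,"x":-0.006,"y":0,"z":0,"wx":0,"wy":0,"wz":0},{"claw":0.015,"x":0.003,"y":0,"z":0,"wx":0,"wy":0,"wz":0},{"claw":0.015,"x":0,"y":0,"z":0,"wx":0,"wy":0,"wz":0}]' 90
python3 - <<'E'
from h import *
print(lipw(),monitor.state()["ft_force"])
crop("scene","m9s",350,220,460,340,6.5)
crop("top","m9t",370,160,460,260,7)
E
```

```text
clock: 11.18
ee_pos: [0.5613, -0.3136, 0.1402]
orientation: [-1.815, -2.238, 0.415]
ft_force: [-0.4, 0.9, -1.4]
gripper_width: 0.271
(array([ 0.4526, -0.3365,  0.0797]), array([-0.0908,  0.0002,  0.0737])) [-0.4146  0.8943 -1.3806]
```

View pics/m9s.png

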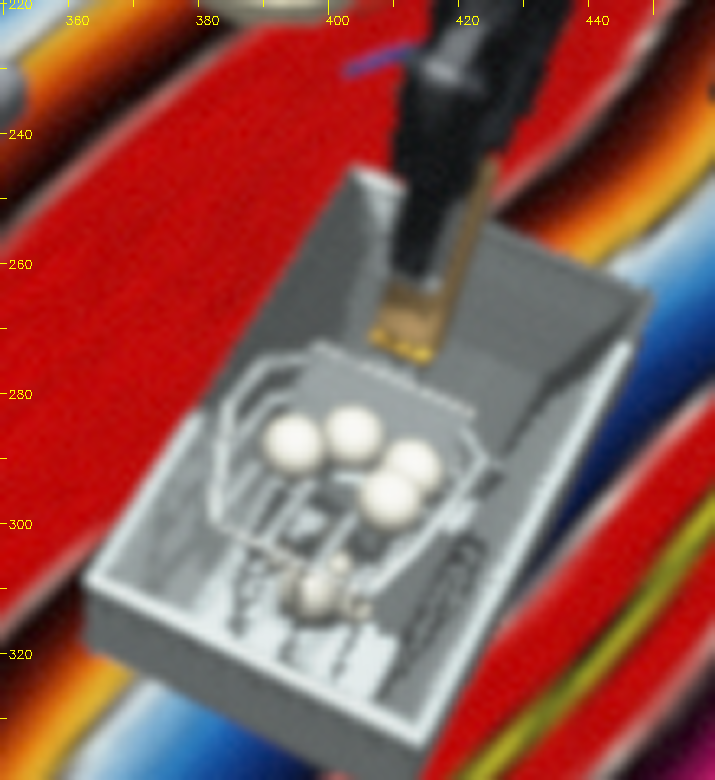

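View pics/m9t.png

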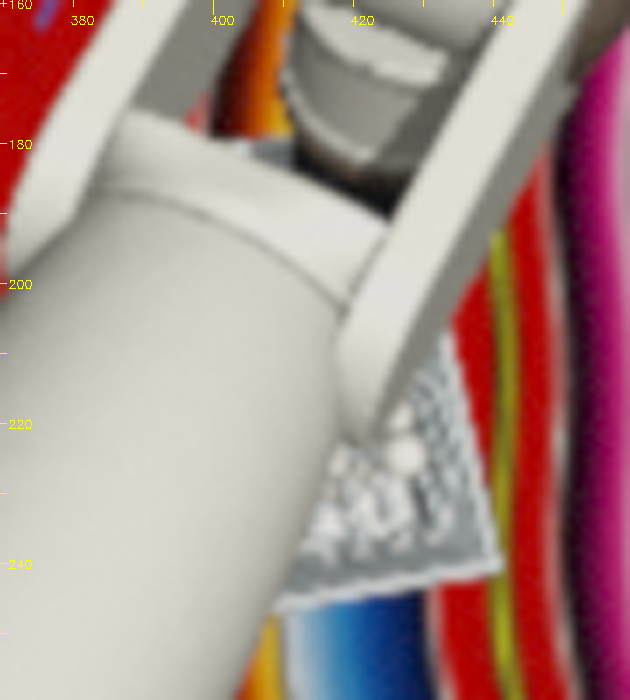

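Four balls sit in the scoop with no beads visible in it; ball 5 and the beads are on the floor around (397,309). Carrying them to the pot.

```bash
cat >> h.py <<'E'
POT=np.array([.512,-.0165])
def roww(path):  # (lip world x,y,z,h,pitch,n)
    p,r=tcp()
    for a in path:
        r2=Rt(a[3],a[4]); q=np.array(a[:3])-r2.apply(LIP)
        sh=r.inv().apply(q-p); w=(r.inv()*r2).as_rotvec(degrees=True); n=a[5]
        print("n",n,"sh/row",(sh*1000/n).round(1),"w/row",(w/n).round(2),"norm",(np.linalg.norm(sh)*1000/n).round(1),"tcp",q); p,r=q,r2
E
python3 - <<'E'
from h import *
L=lipw()[0]; print(L)
roww([(L[0],L[1],.21,11.9,20,4),(.512,-.0165,.21,11.9,20,12),(.512,-.0165,.21,1,20,3)])
E
```

```text
[ 0.4527 -0.3366  0.0799]
n 4 sh/row [  0.  -12.1 -30.7] w/row [-0.26 -0.    0.01] norm 33.0 tcp [ 0.5604 -0.3139  0.2725]
n 12 sh/row [25.1  9.7 -3.5] w/row [0. 0. 0.] norm 27.1 tcp [0.6197 0.0062 0.2725]
n 3 sh/row [-6.9 -0.6  0.2] w/row [0.   1.24 3.41] norm 7.0 tcp [ 0.622  -0.0146  0.2725]
```

```bash
python3 -m jog '[{"claw":0.015,"x":0,"y":-0.006,"z":-0.016,"wx":0,"wy":0,"wz":0},{"claw":0.015,"x":0,"y":-0.011,"z":-0.028,"wx":0,"wy":0,"wz":0},{"claw":0.015,"x":0,"y":-0.012,"z":-0.030,"wx":0,"wy":0,"wz":0},{"claw":0.015,"x":0,"y":-0.011,"z":-0.028,"wx":0,"wy":0,"wz":0},{"claw":0.015,"x":0,"y":-0.008,"z":-0.020,"wx":0,"wy":0,"wz":0},{"claw":0.015,"x":0,"y":0,"z":0,"wx":0,"wy":0,"wz":0}]' 90
python3 - <<'E'
from h import *
print(lipw())
crop("scene","n1s",370,170,480,330,5)
crop("top","n1t",370,160,460,260,7)
E
```

```text
clock: 11.78
ee_pos: [0.5611, -0.3144, 0.277]
orientation: [-1.82, -2.243, 0.415]
ft_force: [0.2, -0.1, -1.3]
gripper_width: 0.268
(array([ 0.4527, -0.3375,  0.2158]), array([-0.0909, -0.0008,  0.2098]))
```

View pics/n1s.png

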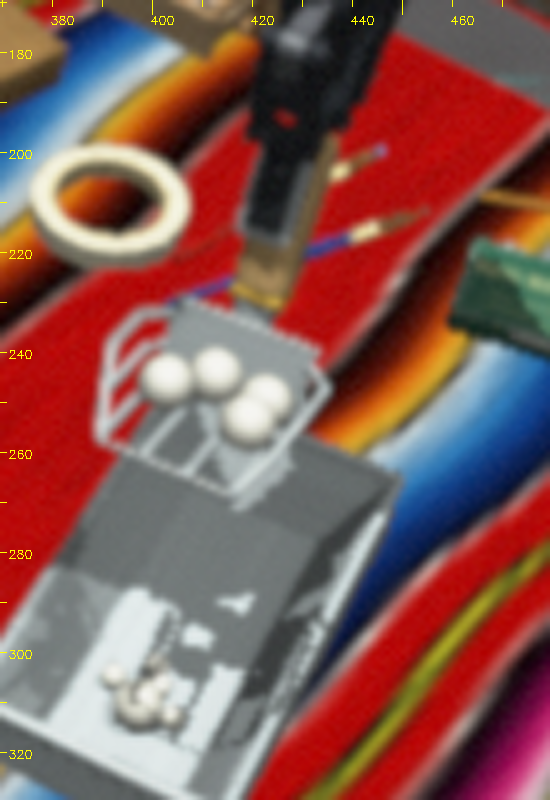

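Four balls in the scoop; the remaining ball with the beads around it is at (395,311) in the pan. Crossing over to the pot.

```bash
python3 -m jog '[{"claw":0.015,"x":0.010,"y":0.004,"z":-0.001,"wx":0,"wy":0,"wz":0},{"claw":0.015,"x":0.020,"y":0.008,"z":-0.003,"wx":0,"wy":0,"wz":0},{"claw":0.015,"x":0.027,"y":0.0105,"z":-0.004,"wx":0,"wy":0,"wz":0},{"claw":0.015,"x":0.027,"y":0.0105,"z":-0.004,"wx":0,"wy":0,"wz":0},{"claw":0.015,"x":0.027,"y":0.0105,"z":-0.004,"wx":0,"wy":0,"wz":0},{"claw":0.015,"x":0.027,"y":0.0105,"z":-0.004,"wx":0,"wy":0,"wz":0},{"claw":0.015,"x":0.027,"y":0.0105,"z":-0.004,"wx":0,"wy":0,"wz":0},{"claw":0.015,"x":0.027,"y":0.0105,"z":-0.004,"wx":0,"wy":0,"wz":0},{"claw":0.015,"x":0.027,"y":0.0105,"z":-0.004,"wx":0,"wy":0,"wz":0},{"claw":0.015,"x":0.027,"y":0.0105,"z":-0.004,"wx":0,"wy":0,"wz":0},{"claw":0.015,"x":0.027,"y":0.0105,"z":-0.004,"wx":0,"wy":0,"wz":0},{"claw":0.015,"x":0.018,"y":0.007,"z":-0.002,"wx":0,"wy":0,"wz":0}]' 90
python3 -m jog '[{"claw":0.015,"x":0.008,"y":0.003,"z":-0.001,"wx":0,"wy":0,"wz":0},{"claw":0.015,"x":0,"y":0,"z":0,"wx":0,"wy":0,"wz":0},{"claw":0.015,"x":0,"y":0,"z":0,"wx":0,"wy":0,"wz":0}]' 90
python3 - <<'E'
from h import *
L=lipw()[0]; print(L)
roww([(.522,-.0165,.19,1,0,6),(.527,-.0165,.11,1,-20,4),(.527,-.0165,.093,1,-44,4)])
crop("scene","n2s",230,120,380,300,5)
E
```

```text
clock: 12.88
ee_pos: [0.6185, -0.001, 0.2687]
orientation: [-1.812, -2.238, 0.417]
ft_force: [0.2, -0.6, -1.8]
gripper_width: 0.27
clock: 13.13
ee_pos: [0.62, 0.0044, 0.2691]
orientation: [-1.814, -2.238, 0.417]
ft_force: [-0.5, -1.3, -1.0]
gripper_width: 0.266
[ 0.5112 -0.0187  0.2087]
n 6 sh/row [-2.6 -4.1 -1.5] w/row [-3.51  0.34  1.81] norm 5.1 tcp [ 0.604  -0.0151  0.2864]
n 4 sh/row [-0.  -8.2 14.4] w/row [-5.  0.  0.] norm 16.6 tcp [ 0.5711 -0.0157  0.2286]
n 4 sh/row [  0.  -13.   -2.3] w/row [-6. -0.  0.] norm 13.2 tcp [ 0.519  -0.0166  0.2193]
```

View pics/n2s.png

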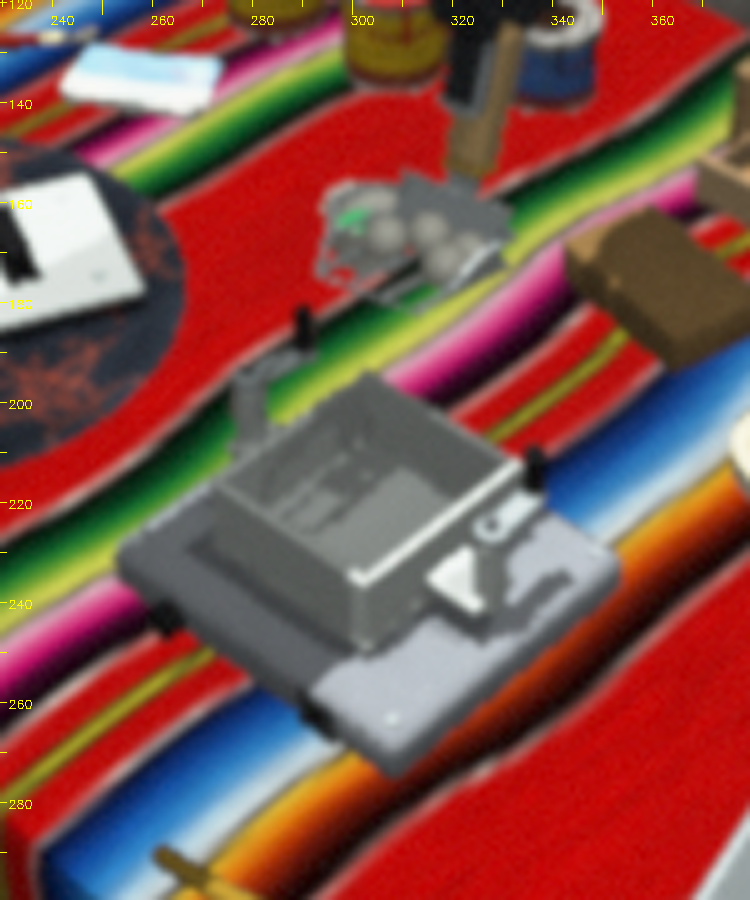

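Scoop with balls hangs above the pot. Lowering, turning square, then tipping.

```bash
python3 -m jog '[{"claw":0.015,"x":-0.0026,"y":-0.0041,"z":-0.0015,"wx":-3.5,"wy":0.34,"wz":1.8},{"claw":0.015,"x":-0.0026,"y":-0.0041,"z":-0.0015,"wx":-3.5,"wy":0.34,"wz":1.8},{"claw":0.015,"x":-0.0026,"y":-0.0041,"z":-0.0015,"wx":-3.5,"wy":0.34,"wz":1.8},{"claw":0.015,"x":-0.0026,"y":-0.0041,"z":-0.0015,"wx":-3.5,"wy":0.34,"wz":1.8},{"claw":0.015,"x":-0.0026,"y":-0.0041,"z":-0.0015,"wx":-2,"wy":0.34,"wz":1.8},{"claw":0.015,"x":-0.0026,"y":-0.0041,"z":-0.0015,"wx":0,"wy":0.34,"wz":1.8},{"claw":0.015,"x":0,"y":0,"z":0,"wx":0,"wy":0,"wz":0}]' 90
python3 - <<'E'
from h import *
L=lipw()[0]; print(L)
roww([(.524,-.0165,.115,1,-2,4),(.527,-.0165,.097,1,-20,4),(.527,-.0165,.093,1,-44,4)])
crop("scene","n3s",230,120,380,300,4)
E
```

```text
clock: 13.77
ee_pos: [0.5995, -0.0154, 0.2851]
orientation: [-2.164, -2.192, 0.097]
ft_force: [-0.7, 0.5, -1.6]
gripper_width: 0.269
[ 0.5095 -0.0167  0.1962]
n 4 sh/row [ 0.1  2.3 17.6] w/row [-1.74  0.03 -0.06] norm 17.7 tcp [ 0.6026 -0.0151  0.2142]
n 4 sh/row [-0.  -7.9 -0.6] w/row [-4.5  0.   0. ] norm 7.9 tcp [ 0.5711 -0.0157  0.2156]
n 4 sh/row [  0.  -11.9  -5.3] w/row [-6. -0.  0.] norm 13.0 tcp [ 0.519  -0.0166  0.2193]
```

View pics/n3s.png

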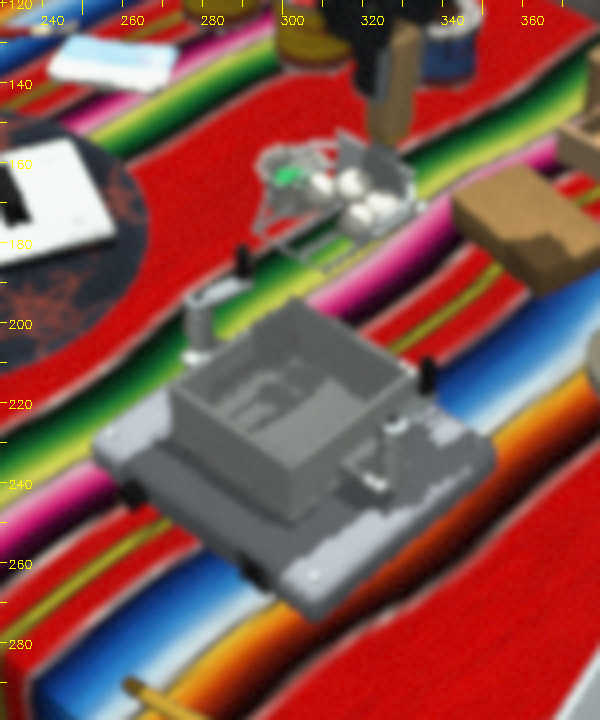

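```bash
python3 -m jog '[{"claw":0.015,"x":0,"y":0.0023,"z":0.010,"wx":-1.7,"wy":0,"wz":0},{"claw":0.015,"x":0,"y":0.0023,"z":0.020,"wx":-1.7,"wy":0,"wz":0},{"claw":0.015,"x":0,"y":0.0023,"z":0.021,"wx":-1.7,"wy":0,"wz":0},{"claw":0.015,"x":0,"y":0.0023,"z":0.018,"wx":-1.7,"wy":0,"wz":0},{"claw":0.015,"x":0,"y":0,"z":0,"wx":0,"wy":0,"wz":0}]' 90
python3 - <<'E'
from h import *
L=lipw()[0]; print(L)
roww([(.524,-.0165,.099,1,-20,4),(.524,-.0165,.095,1,-44,6)])
crop("scene","n4s",230,120,380,300,4)
E
```

```text
clock: 14.23
ee_pos: [0.606, -0.0138, 0.2107]
orientation: [2.188, 2.227, 0.029]
ft_force: [-0.9, 0.5, -2.9]
gripper_width: 0.269
[ 0.5267 -0.0153  0.1121]
n 4 sh/row [-0.3 -9.4 -2. ] w/row [-4.61  0.01  0.01] norm 9.7 tcp [ 0.5681 -0.0157  0.2176]
n 6 sh/row [ 0.  -7.9 -3.5] w/row [-4. -0.  0.] norm 8.7 tcp [ 0.516  -0.0166  0.2213]
```

View pics/n4s.png

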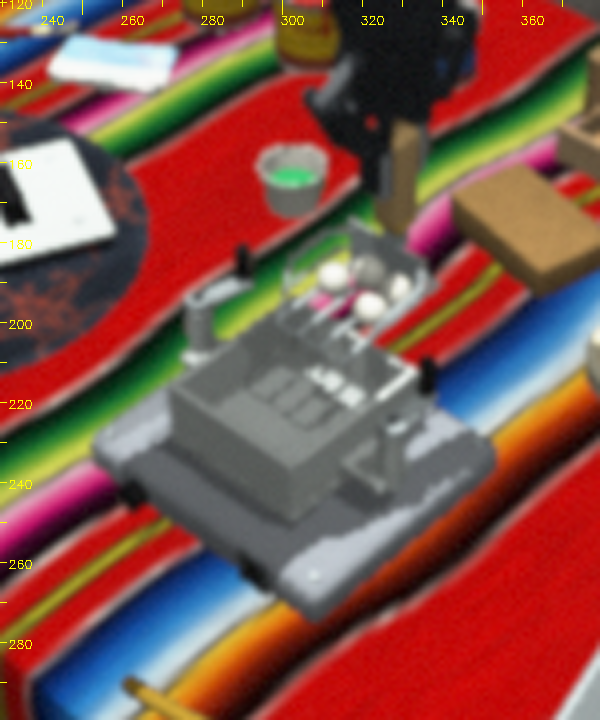

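The lip is over the far half of the pot. Tipping.

```bash
python3 -m jog '[{"claw":0.015,"x":-0.0003,"y":-0.0094,"z":-0.002,"wx":-4.6,"wy":0,"wz":0},{"claw":0.015,"x":-0.0003,"y":-0.0094,"z":-0.002,"wx":-4.6,"wy":0,"wz":0},{"claw":0.015,"x":-0.0003,"y":-0.0094,"z":-0.002,"wx":-4.6,"wy":0,"wz":0},{"claw":0.015,"x":-0.0003,"y":-0.0094,"z":-0.002,"wx":-4.6,"wy":0,"wz":0},{"claw":0.015,"x":0,"y":-0.0079,"z":-0.0035,"wx":-4,"wy":0,"wz":0},{"claw":0.015,"x":0,"y":-0.0079,"z":-0.0035,"wx":-4,"wy":0,"wz":0},{"claw":0.015,"x":0,"y":-0.0079,"z":-0.0035,"wx":-4,"wy":0,"wz":0},{"claw":0.015,"x":0,"y":-0.0079,"z":-0.0035,"wx":-4,"wy":0,"wz":0},{"claw":0.015,"x":0,"y":-0.0079,"z":-0.0035,"wx":-4,"wy":0,"wz":0},{"claw":0.015,"x":0,"y":-0.0079,"z":-0.0035,"wx":-4,"wy":0,"wz":0},{"claw":0.015,"x":0,"y":0,"z":0,"wx":0,"wy":0,"wz":0},{"claw":0.015,"x":0,"y":0,"z":0,"wx":0,"wy":0,"wz":0}]' 90
python3 - <<'E'
from h import *
L=lipw()[0]; print(L)
crop("scene","n5s",230,120,380,300,4)
E
```

```text
clock: 15.28
ee_pos: [0.5179, -0.0167, 0.2127]
orientation: [1.754, 1.787, 0.724]
ft_force: [0.5, 0.1, -1.0]
gripper_width: 0.267
[ 0.5264 -0.0168  0.0864]
```

View pics/n5s.png

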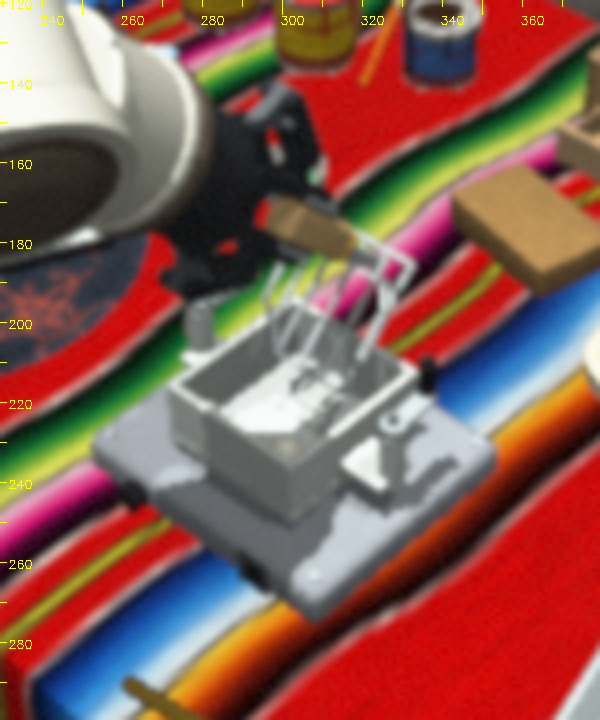

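The scoop is empty; balls are down in the pot (one visible at (299,231), others hidden behind the near wall). Lifting out and looking into the pot.

```bash
python3 - <<'E'
from h import *
print(topan(onz("scene",[(395,311)],.017)))
L=lipw()[0]
roww([(L[0],L[1],.19,1,-44,4)])
E
python3 -m jog '[{"claw":0.015,"x":0,"y":0.015,"z":-0.016,"wx":0,"wy":0,"wz":0},{"claw":0.015,"x":0,"y":0.019,"z":-0.020,"wx":0,"wy":0,"wz":0},{"claw":0.015,"x":0,"y":0.019,"z":-0.020,"wx":0,"wy":0,"wz":0},{"claw":0.015,"x":0,"y":0.019,"z":-0.020,"wx":0,"wy":0,"wz":0},{"claw":0.015,"x":0,"y":0,"z":0,"wx":0,"wy":0,"wz":0}]' 90
python3 - <<'E'
from h import *
L=lipw()[0]; print(L); P=panpt(.05,0,.1)
roww([(.575,-.0165,L[2],1,-44,3),(P[0]+.03,P[1],L[2],1,-44,12),(P[0],P[1],P[2],11.9,-40,4)])
crop("scene","n6s",250,160,380,280,5)
crop("top","n6t",290,180,360,250,9)
E
```

```text
[[-0.0596  0.0019]]
n 4 sh/row [ -0.1  18.1 -18.4] w/row [0.06 0.02 0.02] norm 25.8 tcp [ 0.519  -0.0171  0.3163]
clock: 15.75
ee_pos: [0.5182, -0.0169, 0.3238]
orientation: [1.748, 1.782, 0.727]
ft_force: [-0.0, 0.5, 1.1]
gripper_width: 0.274
[ 0.5276 -0.0173  0.1976]
n 3 sh/row [-0.2 11.6 11.4] w/row [0.2  0.06 0.05] norm 16.3 tcp [ 0.567  -0.0166  0.3239]
n 12 sh/row [-24.3   2.4   2.3] w/row [0. 0. 0.] norm 24.6 tcp [ 0.6124 -0.3078  0.3239]
n 4 sh/row [  0.2 -19.7  12.7] w/row [ 1.    1.82 -2.03] norm 23.4 tcp [ 0.5913 -0.3075  0.2326]
```

View pics/n6s.png

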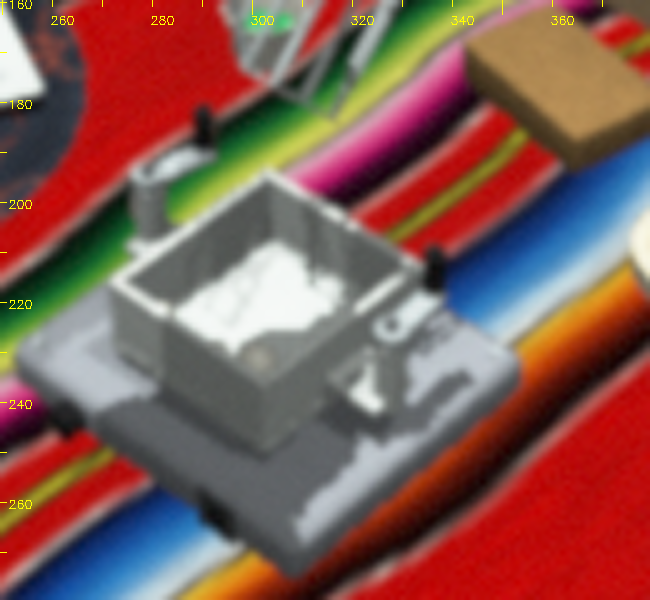

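View pics/n6t.png

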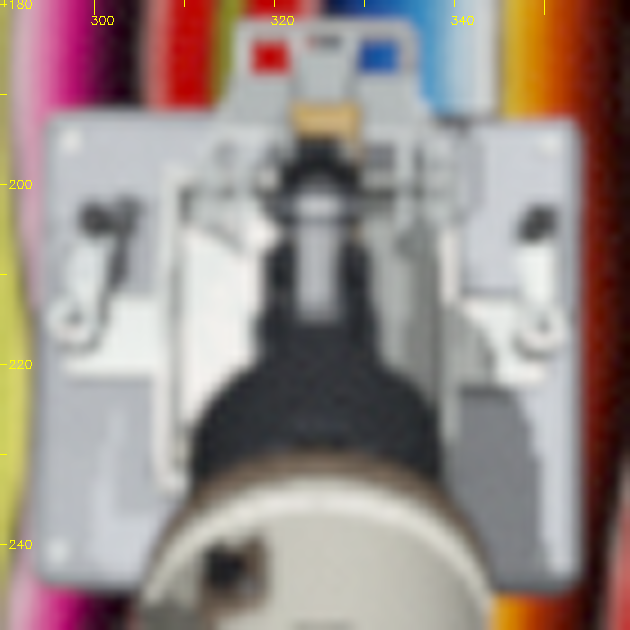

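Pot holds balls (one at (299,231), others overexposed near (290,220)). The remaining ball is at about pan (-60, +2) mm. Returning to the pan.

Run:
```python
from h import *
L=lipw()[0]; P=panpt(.0,0,.07)
roww([(P[0]+.01,P[1],L[2],1,-44,13),(P[0],P[1],P[2],11.9,-25,6)])
```

```text
n 13 sh/row [-23.2   1.1   1.2] w/row [0.02 0.01 0.01] norm 23.3 tcp [ 0.5435 -0.3181  0.318 ]
n 6 sh/row [  1.1 -10.2  18. ] w/row [ 3.16  1.03 -1.5 ] norm 20.7 tcp [ 0.5744 -0.3111  0.198 ]
```

```bash
python3 -m jog '[{"claw":0.015,"x":-0.0252,"y":0.0012,"z":0.0013,"wx":0,"wy":0,"wz":0},{"claw":0.015,"x":-0.0252,"y":0.0012,"z":0.0013,"wx":0,"wy":0,"wz":0},{"claw":0.015,"x":-0.0252,"y":0.0012,"z":0.0013,"wx":0,"wy":0,"wz":0},{"claw":0.015,"x":-0.0252,"y":0.0012,"z":0.0013,"wx":0,"wy":0,"wz":0},{"claw":0.015,"x":-0.0252,"y":0.0012,"z":0.0013,"wx":0,"wy":0,"wz":0},{"claw":0.015,"x":-0.0252,"y":0.0012,"z":0.0013,"wx":0,"wy":0,"wz":0},{"claw":0.015,"x":-0.0252,"y":0.0012,"z":0.0013,"wx":0,"wy":0,"wz":0},{"claw":0.015,"x":-0.0252,"y":0.0012,"z":0.0013,"wx":0,"wy":0,"wz":0},{"claw":0.015,"x":-0.0252,"y":0.0012,"z":0.0013,"wx":0,"wy":0,"wz":0},{"claw":0.015,"x":-0.0252,"y":0.0012,"z":0.0013,"wx":0,"wy":0,"wz":0},{"claw":0.015,"x":-0.0252,"y":0.0012,"z":0.0013,"wx":0,"wy":0,"wz":0},{"claw":0.015,"x":-0.0252,"y":0.0012,"z":0.0013,"wx":0,"wy":0,"wz":0}]' 90
python3 -m jog '[{"claw":0.015,"x":0,"y":0,"z":0,"wx":0,"wy":0,"wz":0},{"claw":0.015,"x":0.001,"y":-0.0102,"z":0.018,"wx":3.16,"wy":1,"wz":-1.5},{"claw":0.015,"x":0.001,"y":-0.0102,"z":0.018,"wx":3.16,"wy":1,"wz":-1.5},{"claw":0.015,"x":0.001,"y":-0.0102,"z":0.018,"wx":3.16,"wy":1,"wz":-1.5},{"claw":0.015,"x":0.001,"y":-0.0102,"z":0.018,"wx":3.16,"wy":1,"wz":-1.5},{"claw":0.015,"x":0.001,"y":-0.0102,"z":0.018,"wx":3.16,"wy":1,"wz":-1.5},{"claw":0.015,"x":0.001,"y":-0.0102,"z":0.018,"wx":3.16,"wy":1,"wz":-1.5},{"claw":0.015,"x":0,"y":0,"z":0,"wx":0,"wy":0,"wz":0}]' 90
python3 - <<'E'
from h import *
L=lipw(); print(L); p,r=tcp(); print(r.as_matrix().T)
rows([(0,.05,-25),(0,.001,-25)])
r=tcp()[1];L=L[0]
print(proj("scene",[L+r.apply([.0285,0,0]),L-r.apply([.0285,0,0])]))
crop("scene","p1s",350,220,460,340,6.5)
crop("top","p1t",290,180,360,250,9)
E
```

```text
clock: 16.85
ee_pos: [0.5428, -0.3199, 0.314]
orientation: [1.757, 1.787, 0.725]
ft_force: [-0.0, -1.0, -1.0]
gripper_width: 0.269
clock: 17.52
ee_pos: [0.5566, -0.3116, 0.1878]
orientation: [1.783, 2.198, 0.484]
ft_force: [-0.4, 1.5, -1.6]
gripper_width: 0.266
(array([ 0.5233, -0.3186,  0.0659]), array([-0.0179,  0.0032,  0.0599]))
[[-0.2065  0.9784  0.0007]
 [ 0.8884  0.1872  0.4193]
 [ 0.4101  0.0872 -0.9079]]
sh [-3.1 11.8 16.2] w [-0.2 -0.  -0. ]
sh [  0.  -20.7  44.4] w [0. 0. 0.]
[[392.8171 278.7789]
 [416.8064 289.4776]]
```

View pics/p1s.png

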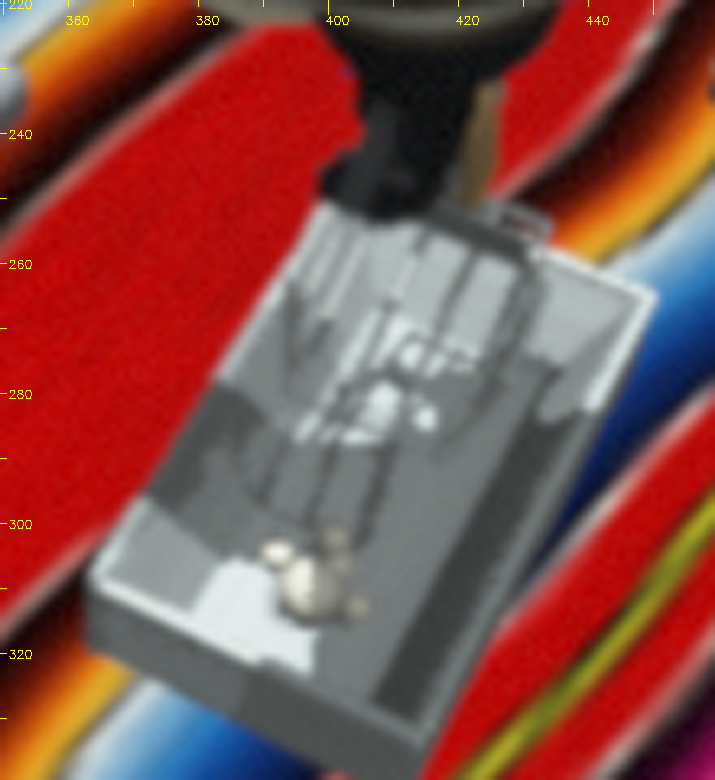

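View pics/p1t.png

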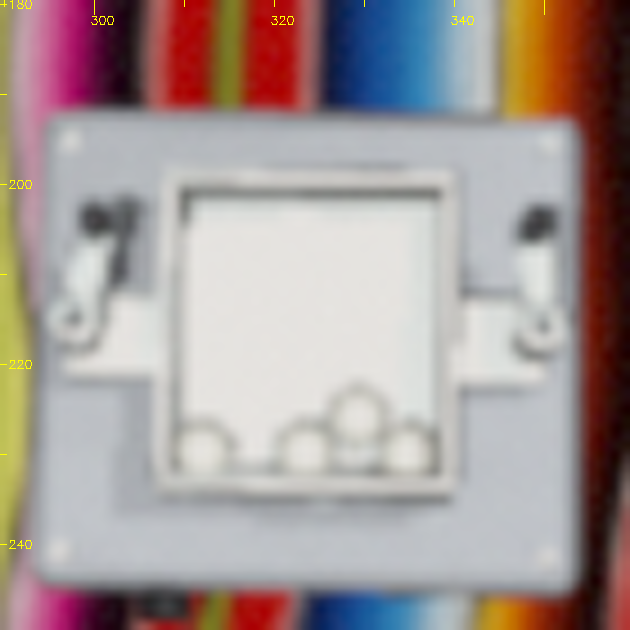

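Exactly four balls lie in the pot (312,229),(323,229),(329,226),(335,229). In the pan are the last ball (397,309) and the beads around it. Second sweep.

```bash
python3 -m jog '[{"claw":0.015,"x":-0.003,"y":0.0118,"z":0.016,"wx":0,"wy":0,"wz":0},{"claw":0.015,"x":0,"y":-0.007,"z":0.015,"wx":0,"wy":0,"wz":0},{"claw":0.015,"x":0,"y":-0.007,"z":0.015,"wx":0,"wy":0,"wz":0},{"claw":0.015,"x":0,"y":-0.005,"z":0.010,"wx":0,"wy":0,"wz":0},{"claw":0.015,"x":0,"y":0,"z":0,"wx":0,"wy":0,"wz":0},{"claw":0.015,"x":0,"y":0,"z":0,"wx":0,"wy":0,"wz":0}]' 90
python3 - <<'E'
from h import *
print(lipw(),monitor.state()["ft_force"])
rows([(-.006*i,.001,-25+5*i) for i in range(1,6)]+[(-.036,.001,0)])
E
```

```text
clock: 18.12
ee_pos: [0.5743, -0.3126, 0.1397]
orientation: [1.779, 2.187, 0.485]
ft_force: [0.9, 0.4, -0.3]
gripper_width: 0.268
(array([ 0.5421, -0.3199,  0.0175]), array([ 0.0002, -0.002 ,  0.0115])) [ 0.9204  0.3668 -0.3009]
sh [ 1.6 -1.6 14.8] w [ 5.3  0.3 -0.1]
sh [-0.   2.5  5.5] w [ 5. -0. -0.]
sh [0.  2.3 6. ] w [ 5.  0. -0.]
sh [-0.   2.2  6.5] w [ 5. -0.  0.]
sh [0.  2.1 7. ] w [ 5.  0. -0.]
sh [ 0. -6.  0.] w [0. 0. 0.]
```

```bash
python3 -m jog '[{"claw":0.015,"x":0.0016,"y":-0.002,"z":0.0143,"wx":5.2,"wy":0,"wz":0},{"claw":0.015,"x":0,"y":0.0025,"z":0.0052,"wx":5,"wy":0,"wz":0},{"claw":0.015,"x":0,"y":0.0023,"z":0.0058,"wx":5,"wy":0,"wz":0},{"claw":0.015,"x":0,"y":0.0022,"z":0.0063,"wx":5,"wy":0,"wz":0},{"claw":0.015,"x":0,"y":0.0021,"z":0.0065,"wx":5,"wy":0,"wz":0},{"claw":0.015,"x":0,"y":-0.006,"z":0,"wx":0,"wy":0,"wz":0},{"claw":0.015,"x":0,"y":0,"z":0,"wx":0,"wy":0,"wz":0}]' 90
python3 - <<'E'
from h import *
print(lipw(),monitor.state()["ft_force"])
rows([(-.04,.001,0)])
crop("scene","p2s",350,230,460,340,7)
E
```

```text
clock: 18.7
ee_pos: [0.5863, -0.3084, 0.1046]
orientation: [1.979, 2.434, -0.004]
ft_force: [-0.7, -0.3, -1.5]
gripper_width: 0.272
(array([ 0.5063, -0.3257,  0.0081]), array([-0.036 , -0.0002,  0.0021])) [-0.6701 -0.2817 -1.4873]
sh [-0.1 -3.8  1.2] w [ 0.1  0.3 -0.1]
```

View pics/p2s.png

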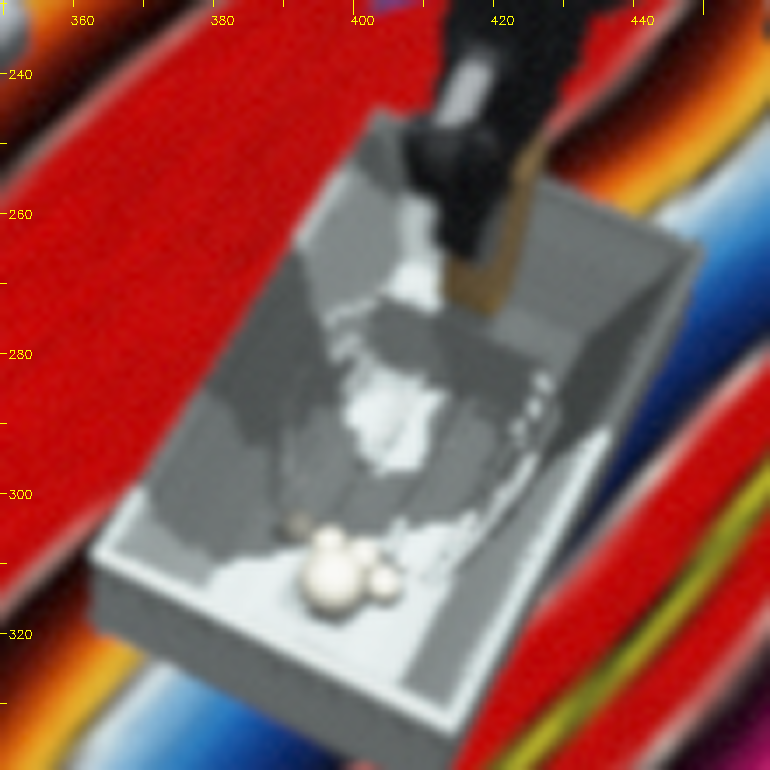

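All four beads and the ball are just ahead of the lip (ball (397,312)). Pushing to the slope.

```bash
python3 -m jog '[{"claw":0.015,"x":0,"y":-0.005,"z":0.0012,"wx":0,"wy":0,"wz":0},{"claw":0.015,"x":0,"y":-0.006,"z":0,"wx":0,"wy":0,"wz":0},{"claw":0.015,"x":0,"y":-0.006,"z":0,"wx":0,"wy":0,"wz":0},{"claw":0.015,"x":0,"y":-0.006,"z":0,"wx":0,"wy":0,"wz":0},{"claw":0.015,"x":0,"y":-0.006,"z":0,"wx":0,"wy":0,"wz":0},{"claw":0.015,"x":0,"y":-0.006,"z":0,"wx":0,"wy":0,"wz":0},{"claw":0.015,"x":0,"y":-0.006,"z":0,"wx":0,"wy":0,"wz":0},{"claw":0.015,"x":0,"y":-0.003,"z":0,"wx":0,"wy":0,"wz":0},{"claw":0.015,"x":0,"y":0,"z":0,"wx":0,"wy":0,"wz":0}]' 90
python3 - <<'E'
from h import *
print(lipw(),monitor.state()["ft_force"])
rows([(-.082,.001,0),(-.085,.007,4),(-.0887,.0135,8),(-.0923,.020,12),(-.0958,.0262,16),(-.0994,.033,20)])
crop("scene","p3s",350,230,460,340,7)
E
```

```text
clock: 19.5
ee_pos: [0.5426, -0.3178, 0.1034]
orientation: [1.98, 2.433, -0.004]
ft_force: [3.7, -0.5, 4.1]
gripper_width: 0.268
(array([ 0.4625, -0.335 ,  0.0069]), array([-0.0808, -0.0003,  0.0009])) [ 3.6971 -0.5312  4.095 ]
sh [ 0.  -1.1 -0. ] w [ 0.1  0.3 -0.2]
sh [ 0.   3.5 -0. ] w [4. 0. 0.]
sh [-0.   2.4 -0.3] w [ 4. -0. -0.]
sh [0.  2.1 0. ] w [4. 0. 0.]
sh [-0.   1.8  0.6] w [4. 0. 0.]
sh [0.  1.2 0.4] w [ 4. -0.  0.]
```

View pics/p3s.png

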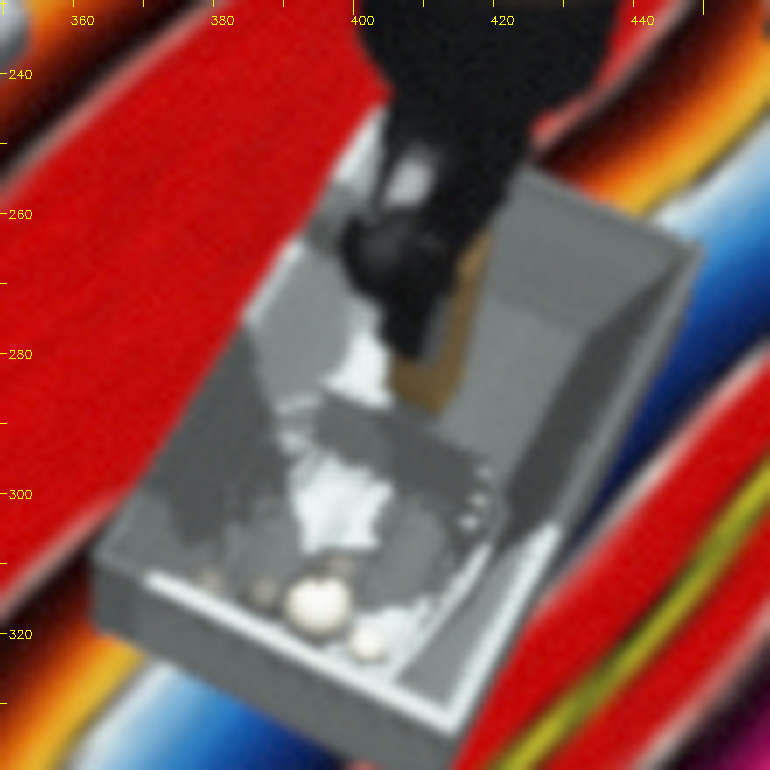

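Ball (394,316) is at the lip. Scooping up along the slope.

```bash
python3 -m jog '[{"claw":0.015,"x":0,"y":-0.0015,"z":0,"wx":0,"wy":0,"wz":0},{"claw":0.015,"x":0,"y":0.003,"z":0,"wx":4,"wy":0,"wz":0},{"claw":0.015,"x":0,"y":0.0024,"z":-0.0003,"wx":4,"wy":0,"wz":0},{"claw":0.015,"x":0,"y":0.0021,"z":0,"wx":4,"wy":0,"wz":0},{"claw":0.015,"x":0,"y":0.0018,"z":0.0006,"wx":4,"wy":0,"wz":0},{"claw":0.015,"x":0,"y":0.0012,"z":0.0004,"wx":4,"wy":0,"wz":0},{"claw":0.015,"x":0,"y":0,"z":0,"wx":0,"wy":0,"wz":0}]' 90
python3 - <<'E'
from h import *
print(lipw(),monitor.state()["ft_force"])
crop("scene","p4s",350,230,460,340,7)
E
```

```text
clock: 20.13
ee_pos: [0.5529, -0.3149, 0.0997]
orientation: [-1.825, -2.247, 0.406]
ft_force: [8.3, 0.9, 10.0]
gripper_width: 0.271
(array([ 0.445 , -0.3378,  0.0376]), array([-0.0985,  0.0005,  0.0316])) [8.2704 0.8887 9.9665]
```

View pics/p4s.png

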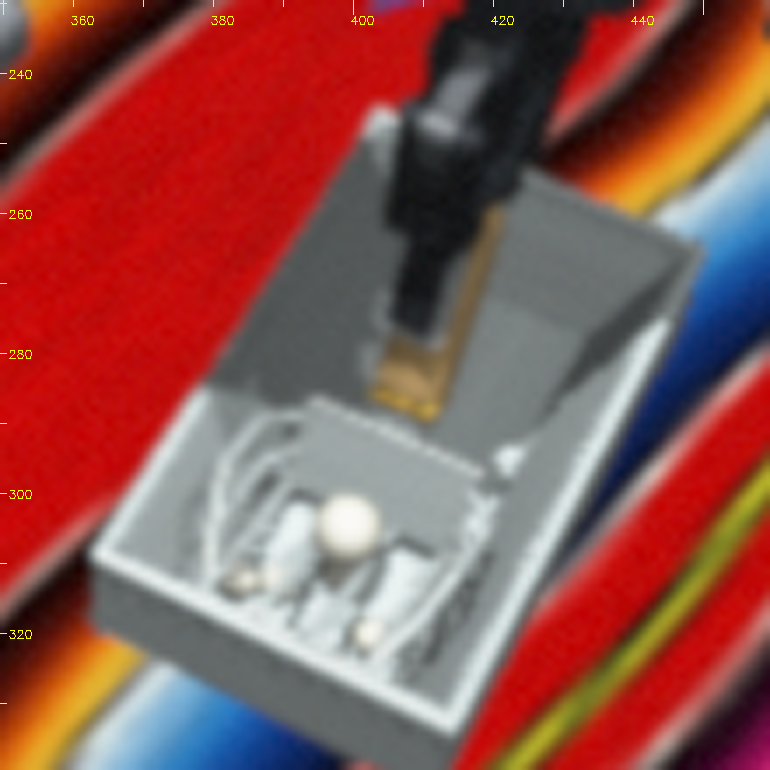

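Ball is in the scoop (398,305). Beads lie near the lip (384,313),(402,320). Backing off a little, lifting and shaking.

```bash
python3 -m jog '[{"claw":0.015,"x":0,"y":0.005,"z":-0.004,"wx":1,"wy":0,"wz":0},{"claw":0.015,"x":0,"y":0,"z":-0.008,"wx":0,"wy":0,"wz":0},{"claw":0.015,"x":0,"y":-0.003,"z":-0.012,"wx":0,"wy":0,"wz":0},{"claw":0.015,"x":0,"y":-0.003,"z":-0.008,"wx":0,"wy":0,"wz":0},{"claw":0.015,"x":0.004,"y":0,"z":0,"wx":0,"wy":0,"wz":0},{"claw":0.015,"x":-0.008,"y":0,"z":0,"wx":0,"wy":0,"wz":0},{"claw":0.015,"x":0.008,"y":0,"z":0,"wx":0,"wy":0,"wz":0},{"claw":0.015,"x":-0.008,"y":0,"z":0,"wx":0,"wy":0,"wz":0},{"claw":0.015,"x":0.008,"y":0,"z":0,"wx":0,"wy":0,"wz":0},{"claw":0.015,"x":-0.004,"y":0,"z":0,"wx":0,"wy":0,"wz":0},{"claw":0.015,"x":0,"y":0,"z":0,"wx":0,"wy":0,"wz":0}]' 90
python3 - <<'E'
from h import *
print(lipw(),monitor.state()["ft_force"])
crop("scene","p5s",350,230,460,340,7)
E
```

```text
clock: 21.1
ee_pos: [0.5615, -0.3139, 0.1312]
orientation: [-1.821, -2.237, 0.419]
ft_force: [0.6, -1.4, -1.5]
gripper_width: 0.267
(array([ 0.4528, -0.3368,  0.0706]), array([-0.0907, -0.0001,  0.0646])) [ 0.6299 -1.3566 -1.4549]
```

View pics/p5s.png

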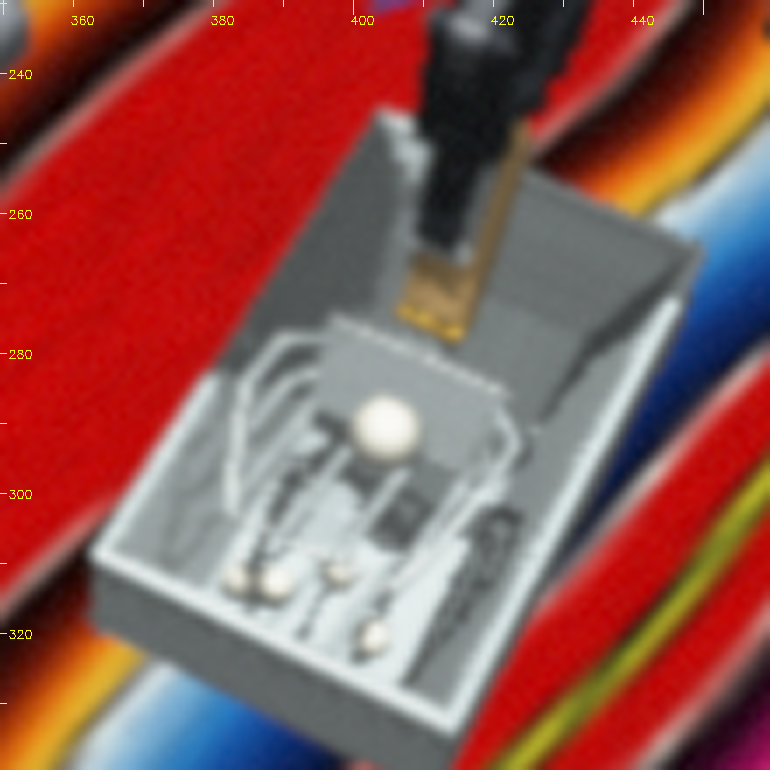

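Ball alone in the scoop; all four beads are in the pan (382,312),(388,313),(397,311),(402,320). Carrying it to the pot.

```bash
python3 -m jog '[{"claw":0.015,"x":0,"y":-0.006,"z":-0.016,"wx":0,"wy":0,"wz":0},{"claw":0.015,"x":0,"y":-0.011,"z":-0.028,"wx":0,"wy":0,"wz":0},{"claw":0.015,"x":0,"y":-0.012,"z":-0.030,"wx":0,"wy":0,"wz":0},{"claw":0.015,"x":0,"y":-0.012,"z":-0.030,"wx":0,"wy":0,"wz":0},{"claw":0.015,"x":0,"y":-0.010,"z":-0.025,"wx":0,"wy":0,"wz":0},{"claw":0.015,"x":0,"y":0,"z":0,"wx":0,"wy":0,"wz":0}]' 90
python3 -m jog '[{"claw":0.015,"x":0.010,"y":0.004,"z":-0.001,"wx":0,"wy":0,"wz":0},{"claw":0.015,"x":0.020,"y":0.008,"z":-0.003,"wx":0,"wy":0,"wz":0},{"claw":0.015,"x":0.027,"y":0.0105,"z":-0.004,"wx":0,"wy":0,"wz":0},{"claw":0.015,"x":0.027,"y":0.0105,"z":-0.004,"wx":0,"wy":0,"wz":0},{"claw":0.015,"x":0.027,"y":0.0105,"z":-0.004,"wx":0,"wy":0,"wz":0},{"claw":0.015,"x":0.027,"y":0.0105,"z":-0.004,"wx":0,"wy":0,"wz":0},{"claw":0.015,"x":0.027,"y":0.0105,"z":-0.004,"wx":0,"wy":0,"wz":0},{"claw":0.015,"x":0.027,"y":0.0105,"z":-0.004,"wx":0,"wy":0,"wz":0},{"claw":0.015,"x":0.027,"y":0.0105,"z":-0.004,"wx":0,"wy":0,"wz":0},{"claw":0.015,"x":0.027,"y":0.0105,"z":-0.004,"wx":0,"wy":0,"wz":0},{"claw":0.015,"x":0.027,"y":0.0105,"z":-0.004,"wx":0,"wy":0,"wz":0},{"claw":0.015,"x":0.022,"y":0.008,"z":-0.002,"wx":0,"wy":0,"wz":0}]' 90
python3 -m jog '[{"claw":0.015,"x":0.005,"y":0.003,"z":-0.001,"wx":0,"wy":0,"wz":0},{"claw":0.015,"x":0,"y":0,"z":0,"wx":0,"wy":0,"wz":0},{"claw":0.015,"x":-0.0026,"y":-0.0041,"z":-0.0015,"wx":-3,"wy":0.34,"wz":1.8},{"claw":0.015,"x":-0.0026,"y":-0.0041,"z":-0.0015,"wx":-3,"wy":0.34,"wz":1.8},{"claw":0.015,"x":-0.0026,"y":-0.0041,"z":-0.0015,"wx":-3,"wy":0.34,"wz":1.8},{"claw":0.015,"x":-0.0026,"y":-0.0041,"z":-0.0015,"wx":-3,"wy":0.34,"wz":1.8},{"claw":0.015,"x":-0.0026,"y":-0.0041,"z":-0.0015,"wx":-2,"wy":0.34,"wz":1.8},{"claw":0.015,"x":-0.0026,"y":-0.0041,"z":-0.0015,"wx":0,"wy":0.34,"wz":1.8},{"claw":0.015,"x":0,"y":0,"z":0,"wx":0,"wy":0,"wz":0}]' 90
python3 - <<'E'
from h import *
L=lipw()[0]; print(L)
roww([(.527,-.0165,.115,1,0,4),(.527,-.0165,.100,1,-20,4),(.527,-.0165,.095,1,-44,6)])
crop("scene","q3s",230,120,380,300,4)
E
```

```text
clock: 21.65
ee_pos: [0.5607, -0.3137, 0.2762]
orientation: [-1.828, -2.242, 0.419]
ft_force: [0.5, 0.5, -0.9]
gripper_width: 0.27
clock: 22.65
ee_pos: [0.6192, 0.0033, 0.2653]
orientation: [-1.819, -2.236, 0.42]
ft_force: [1.2, -0.3, -0.9]
gripper_width: 0.266
clock: 23.4
ee_pos: [0.6009, -0.0131, 0.2817]
orientation: [-2.154, -2.175, 0.143]
ft_force: [-0.6, -0.3, -1.6]
gripper_width: 0.271
[ 0.508  -0.015   0.1959]
n 4 sh/row [-0.3  4.1 17.2] w/row [-1.73  0.15 -0.11] norm 17.7 tcp [ 0.609  -0.0151  0.2114]
n 4 sh/row [-0.  -9.5 -1.8] w/row [-5.  0.  0.] norm 9.6 tcp [ 0.5711 -0.0157  0.2186]
n 6 sh/row [ 0.  -8.  -3.4] w/row [-4. -0.  0.] norm 8.7 tcp [ 0.519  -0.0166  0.2213]
```

View pics/q3s.png

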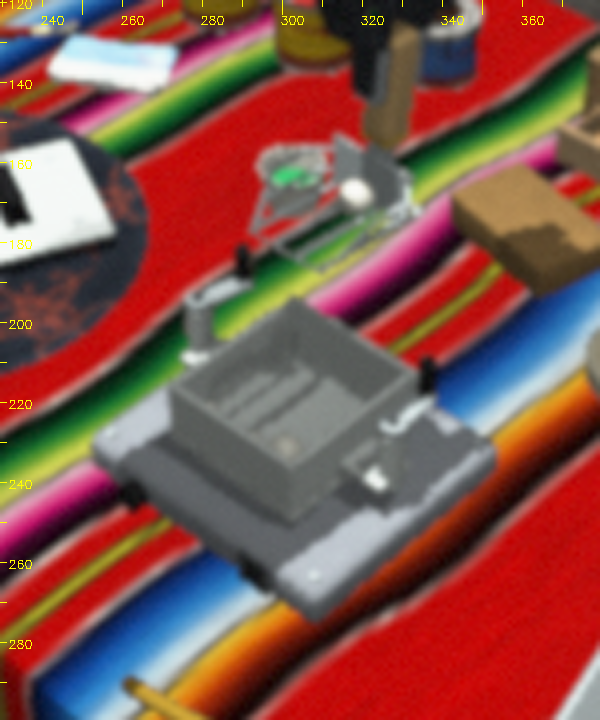

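The ball is still against the back sheet (316,167). Lowering and tipping.

```bash
python3 -m jog '[{"claw":0.015,"x":0,"y":0.004,"z":0.010,"wx":-1.7,"wy":0,"wz":0},{"claw":0.015,"x":0,"y":0.004,"z":0.020,"wx":-1.7,"wy":0,"wz":0},{"claw":0.015,"x":0,"y":0.004,"z":0.021,"wx":-1.7,"wy":0,"wz":0},{"claw":0.015,"x":0,"y":0.004,"z":0.017,"wx":-1.7,"wy":0,"wz":0},{"claw":0.015,"x":0,"y":0,"z":0,"wx":0,"wy":0,"wz":0}]' 90
python3 -m jog '[{"claw":0.015,"x":-0.0003,"y":-0.0094,"z":-0.002,"wx":-4.6,"wy":0,"wz":0},{"claw":0.015,"x":-0.0003,"y":-0.0094,"z":-0.002,"wx":-4.6,"wy":0,"wz":0},{"claw":0.015,"x":0,"y":-0.0094,"z":-0.002,"wx":-4.6,"wy":0,"wz":0},{"claw":0.015,"x":0,"y":-0.0094,"z":-0.002,"wx":-4.6,"wy":0,"wz":0},{"claw":0.015,"x":0,"y":-0.0079,"z":-0.0038,"wx":-4,"wy":0,"wz":0},{"claw":0.015,"x":0,"y":-0.0079,"z":-0.0038,"wx":-4,"wy":0,"wz":0},{"claw":0.015,"x":0,"y":-0.0079,"z":-0.0038,"wx":-4,"wy":0,"wz":0},{"claw":0.015,"x":0,"y":-0.0079,"z":-0.0038,"wx":-4,"wy":0,"wz":0},{"claw":0.015,"x":0,"y":-0.0079,"z":-0.0038,"wx":-4,"wy":0,"wz":0},{"claw":0.015,"x":0,"y":-0.0079,"z":-0.0038,"wx":-4,"wy":0,"wz":0},{"claw":0.015,"x":0,"y":0,"z":0,"wx":0,"wy":0,"wz":0},{"claw":0.015,"x":0,"y":0,"z":0,"wx":0,"wy":0,"wz":0}]' 90
python3 -m jog '[{"claw":0.015,"x":0,"y":0.015,"z":-0.016,"wx":0,"wy":0,"wz":0},{"claw":0.015,"x":0,"y":0.019,"z":-0.020,"wx":0,"wy":0,"wz":0},{"claw":0.015,"x":0,"y":0.019,"z":-0.020,"wx":0,"wy":0,"wz":0},{"claw":0.015,"x":0,"y":0.019,"z":-0.020,"wx":0,"wy":0,"wz":0},{"claw":0.015,"x":0,"y":0,"z":0,"wx":0,"wy":0,"wz":0}]' 90
python3 - <<'E'
from h import *
L=lipw()[0]; print(L)
crop("scene","q5s",230,120,380,300,4)
crop("top","q5t",165,165,285,275,6)
E
```

```text
clock: 23.87
ee_pos: [0.6121, -0.0124, 0.208]
orientation: [2.203, 2.236, -0.018]
ft_force: [-0.4, -0.2, -1.7]
gripper_width: 0.273
clock: 24.87
ee_pos: [0.5226, -0.0143, 0.2139]
orientation: [1.773, 1.806, 0.687]
ft_force: [0.1, 0.6, -0.8]
gripper_width: 0.269
clock: 25.28
ee_pos: [0.5268, -0.0135, 0.3254]
orientation: [1.767, 1.801, 0.69]
ft_force: [0.2, 0.0, 1.6]
gripper_width: 0.268
[ 0.5318 -0.0151  0.1989]
```

View pics/q5s.png

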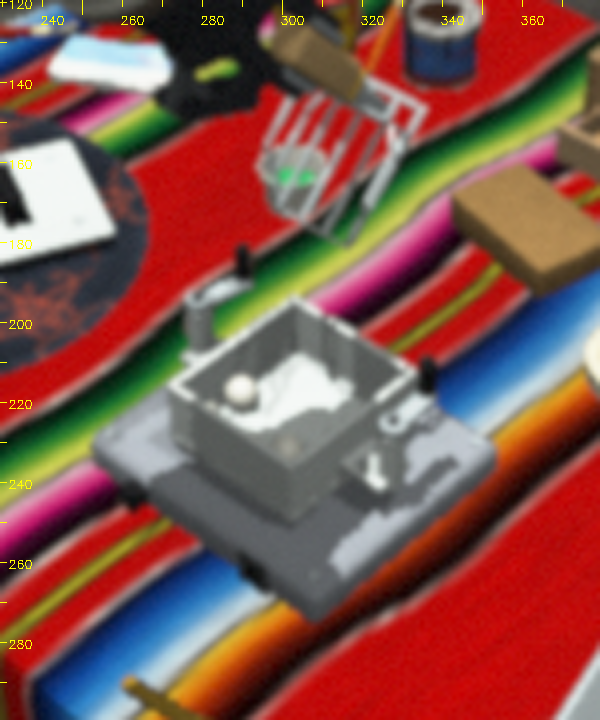

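View pics/q5t.png

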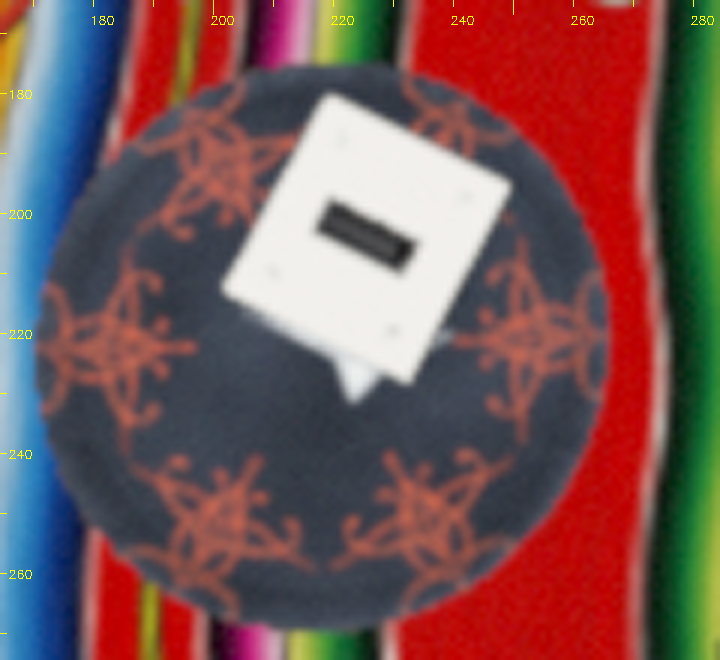

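All five are in the pot (the fifth at (287,216) scene). The lid and tray are undisturbed. Returning the scoop to its original spot on the tray.

Run:
```python
from h import *
im=viewer.snapshot("top")[0]
tc=onz("top",[(218.5,222.3)],.012); print("tray",tc)
go([.62,-.0135,.285],1,0)
go([.4459,.3693,.285],65,0)
p,r=tcp()
R0=Rt(1,0); q0=np.array([.57,-.0135,.285]); q1=np.array([.4459,.3693,.285])
print("step1",r.inv().apply(q0-p)*1000,(r.inv()*R0).as_rotvec(degrees=True)); print("step2 shift",R0.inv().apply(q1-q0)*1000,(R0.inv()*Rt(65)).as_rotvec(degrees=True))
crop("top","r1",290,180,360,250,9,im)
```

```text
tray [[0.4939 0.3359 0.012 ]]
tcp [ 0.5253 -0.0132  0.318 ] yaw 1.389838711561508 F [ 0.1961  0.8179 -1.886 ] t 25.4333
shift mm [-1.3 47.9 88.1] turn [42.24  0.67  0.06] minrows 2.4048613378733212 5.899761502388317
tcp [ 0.5253 -0.0132  0.318 ] yaw 1.389838711561508 F [ 0.1961  0.8179 -1.886 ] t 25.4333
shift mm [383.9 -74.  -28.4] turn [ 37.3   24.13 -60.89] minrows 9.400307775197565 10.52751474903678
step1 [-0.627  10.933  54.4573] [42.237   0.6652  0.0596]
step2 shift [ 384.9075 -117.4003    0.    ] [  0.   0. -64.]
```

View pics/r1.png

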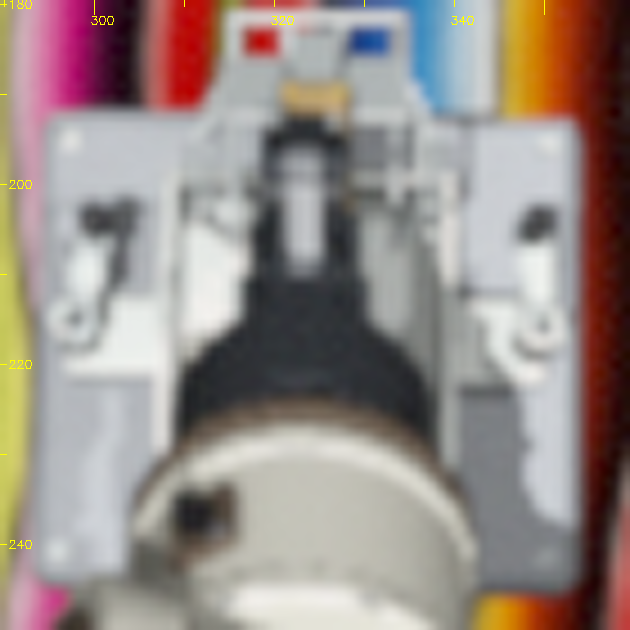

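```bash
python3 -m jog '[{"claw":0.015,"x":0,"y":0,"z":0,"wx":6,"wy":0.1,"wz":0},{"claw":0.015,"x":0,"y":0,"z":0,"wx":6,"wy":0.1,"wz":0},{"claw":0.015,"x":0,"y":0,"z":0,"wx":6,"wy":0.1,"wz":0},{"claw":0.015,"x":0,"y":0,"z":0,"wx":6,"wy":0.1,"wz":0},{"claw":0.015,"x":0,"y":0,"z":0,"wx":6,"wy":0.1,"wz":0},{"claw":0.015,"x":0,"y":0,"z":0,"wx":6,"wy":0.1,"wz":0},{"claw":0.015,"x":0,"y":0,"z":0,"wx":6.2,"wy":0.1,"wz":0},{"claw":0.015,"x":0,"y":0,"z":0,"wx":0,"wy":0,"wz":0}]' 90
python3 -m jog '[{"claw":0.015,"x":0.032,"y":-0.006,"z":0.003,"wx":0,"wy":0,"wz":0},{"claw":0.015,"x":0.032,"y":-0.006,"z":0.003,"wx":0,"wy":0,"wz":0},{"claw":0.015,"x":0.032,"y":-0.006,"z":0.003,"wx":0,"wy":0,"wz":0},{"claw":0.015,"x":0.032,"y":-0.006,"z":0.003,"wx":0,"wy":0,"wz":0},{"claw":0.015,"x":0.032,"y":-0.006,"z":0.003,"wx":0,"wy":0,"wz":0},{"claw":0.015,"x":0.032,"y":-0.006,"z":0.003,"wx":0,"wy":0,"wz":0},{"claw":0.015,"x":0.032,"y":-0.006,"z":0.003,"wx":0,"wy":0,"wz":0},{"claw":0.015,"x":0.032,"y":-0.006,"z":0.003,"wx":0,"wy":0,"wz":0},{"claw":0.015,"x":0.032,"y":-0.006,"z":0.003,"wx":0,"wy":0,"wz":0},{"claw":0.015,"x":0.032,"y":-0.006,"z":0.003,"wx":0,"wy":0,"wz":0},{"claw":0.015,"x":0.032,"y":-0.006,"z":0.003,"wx":0,"wy":0,"wz":0},{"claw":0.015,"x":0.032,"y":-0.006,"z":0.003,"wx":0,"wy":0,"wz":0}]' 90
python3 -m jog '[{"claw":0.015,"x":0,"y":0,"z":0,"wx":0,"wy":0,"wz":-6.4},{"claw":0.015,"x":0,"y":0,"z":0,"wx":0,"wy":0,"wz":-6.4},{"claw":0.015,"x":0,"y":0,"z":0,"wx":0,"wy":0,"wz":-6.4},{"claw":0.015,"x":0,"y":0,"z":0,"wx":0,"wy":0,"wz":-6.4},{"claw":0.015,"x":0,"y":0,"z":0,"wx":0,"wy":0,"wz":-6.4},{"claw":0.015,"x":0,"y":0,"z":0,"wx":0,"wy":0,"wz":-6.4},{"claw":0.015,"x":0,"y":0,"z":0,"wx":0,"wy":0,"wz":-6.4},{"claw":0.015,"x":0,"y":0,"z":0,"wx":0,"wy":0,"wz":-6.4},{"claw":0.015,"x":0,"y":0,"z":0,"wx":0,"wy":0,"wz":-6.4},{"claw":0.015,"x":0,"y":0,"z":0,"wx":0,"wy":0,"wz":-6.4},{"claw":0.015,"x":0,"y":0,"z":0,"wx":0,"wy":0,"wz":0}]' 90
python3 - <<'E'
from h import *
go([.4459,.3693,.1035],65,0)
im=viewer.snapshot("top")[0]
crop("top","r2",290,180,360,250,9,im)
crop("top","r2b",165,165,285,275,6,im)
crop("scene","r2s",130,60,380,280,3)
E
```

```text
clock: 26.1
ee_pos: [0.5262, -0.0133, 0.3152]
orientation: [-2.196, -2.236, 0.01]
ft_force: [1.3, -0.5, -1.3]
gripper_width: 0.27
clock: 27.1
ee_pos: [0.4452, 0.371, 0.2811]
orientation: [2.2, 2.24, 0.005]
ft_force: [0.6, -0.1, -1.1]
gripper_width: 0.266
clock: 28.02
ee_pos: [0.4458, 0.3694, 0.2813]
orientation: [0.669, 3.067, 0.003]
ft_force: [0.4, -0.7, -1.1]
gripper_width: 0.26
tcp [0.4458 0.3694 0.2813] yaw 65.38027634580908 F [ 0.4116 -0.7018 -1.0696] t 28.0167
shift mm [  0.3  -0.5 177.8] turn [0.13 0.14 0.38] minrows 4.263549409421931 0.05941656448112453
```

View pics/r2.png

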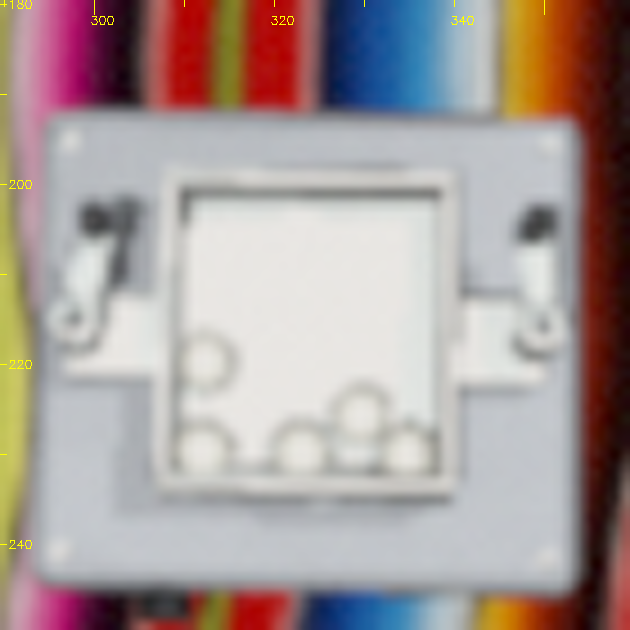

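View pics/r2s.png

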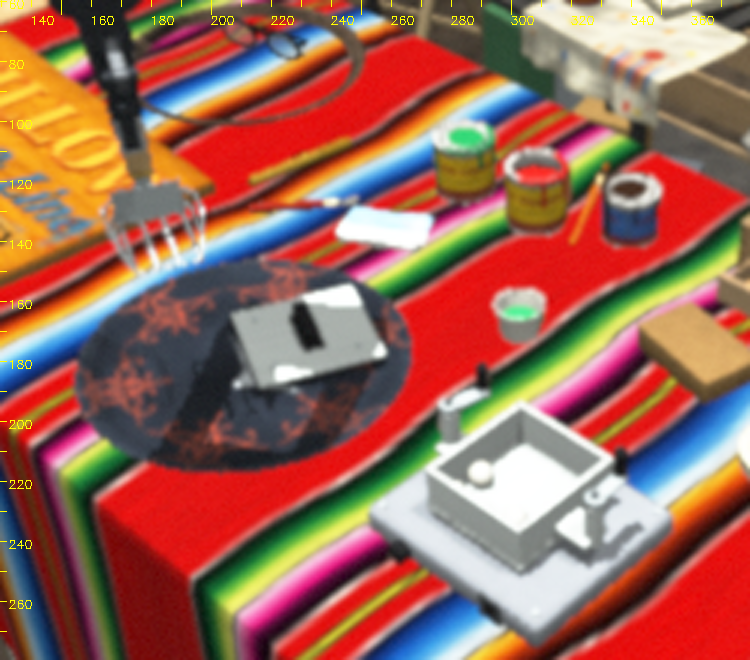

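All five balls lie singly on the pot floor. The scoop goes down about 15 mm farther from the lid than before.

```bash
python3 - <<'E'
from h import *
go([.433,.377,.108],65,0)
E
python3 -m jog '[{"claw":0.015,"x":0.003,"y":0,"z":0.030,"wx":0,"wy":0,"wz":0.1},{"claw":0.015,"x":0.003,"y":0,"z":0.030,"wx":0,"wy":0,"wz":0.1},{"claw":0.015,"x":0.003,"y":0,"z":0.030,"wx":0,"wy":0,"wz":0.1},{"claw":0.015,"x":0.003,"y":0,"z":0.030,"wx":0,"wy":0,"wz":0.1},{"claw":0.015,"x":0.003,"y":0,"z":0.030,"wx":0,"wy":0,"wz":0},{"claw":0.015,"x":0,"y":0,"z":0.015,"wx":0.1,"wy":0.1,"wz":0},{"claw":0.015,"x":0,"y":0,"z":0.006,"wx":0,"wy":0,"wz":0},{"claw":0.015,"x":0,"y":0,"z":0,"wx":0,"wy":0,"wz":0}]' 90
python3 - <<'E'
from h import *
go([.433,.377,.103],65,0)
E
```

```text
tcp [0.4458 0.3694 0.2815] yaw 64.80983823343054 F [-0.0721  0.8205 -2.0235] t 28.1167
shift mm [ 15.2   1.1 173.5] turn [ 0.11  0.13 -0.19] minrows 4.175775813250833 0.035458681010165714
clock: 28.78
ee_pos: [0.4324, 0.3756, 0.1097]
orientation: [-0.693, -3.063, 0.003]
ft_force: [0.1, 0.4, -0.1]
gripper_width: 0.266
tcp [0.4324 0.3756 0.1097] yaw 64.48848372015715 F [ 0.0631  0.4451 -0.0668] t 28.7833
shift mm [0.  1.5 6.7] turn [-0.1  -0.03 -0.51] minrows 0.16451410037584727 0.07298567454811175
```

```bash
python3 -m jog '[{"claw":0.015,"x":0,"y":0,"z":0.003,"wx":0,"wy":0,"wz":0},{"claw":0.015,"x":0,"y":0,"z":0.002,"wx":0,"wy":0,"wz":0},{"claw":0.015,"x":0,"y":0,"z":0.001,"wx":0,"wy":0,"wz":0},{"claw":0.015,"x":0,"y":0,"z":0,"wx":0,"wy":0,"wz":0}]' 90
python3 -m jog '[{"claw":0.015,"x":0,"y":0,"z":0.0006,"wx":0,"wy":0,"wz":0},{"claw":0.015,"x":0,"y":0,"z":0,"wx":0,"wy":0,"wz":0}]' 60
```

```text
clock: 29.12
ee_pos: [0.4334, 0.3764, 0.1061]
orientation: [0.69, 3.063, 0.002]
ft_force: [0.6, 1.0, 4.1]
gripper_width: 0.267
clock: 29.28
ee_pos: [0.4335, 0.3764, 0.1058]
orientation: [0.69, 3.063, 0.002]
ft_force: [1.7, 0.8, 8.3]
gripper_width: 0.272
```

Contact (8 N). Releasing, then rising straight up.

```bash
python3 -m jog '[{"claw":0.035,"x":0,"y":0,"z":0,"wx":0,"wy":0,"wz":0},{"claw":0.045,"x":0,"y":0,"z":0,"wx":0,"wy":0,"wz":0},{"claw":0.06,"x":0,"y":0,"z":0,"wx":0,"wy":0,"wz":0},{"claw":0.075,"x":0,"y":0,"z":0,"wx":0,"wy":0,"wz":0},{"claw":0.08,"x":0,"y":0,"z":0,"wx":0,"wy":0,"wz":0},{"claw":0.08,"x":0,"y":0,"z":0,"wx":0,"wy":0,"wz":0},{"claw":0.08,"x":0,"y":0,"z":-0.02,"wx":0,"wy":0,"wz":0},{"claw":0.08,"x":0,"y":0,"z":-0.03,"wx":0,"wy":0,"wz":0},{"claw":0.08,"x":0,"y":0,"z":-0.03,"wx":0,"wy":0,"wz":0},{"claw":0.08,"x":0,"y":0,"z":-0.03,"wx":0,"wy":0,"wz":0},{"claw":0.08,"x":0,"y":0,"z":-0.02,"wx":0,"wy":0,"wz":0},{"claw":0.08,"x":0,"y":0,"z":0,"wx":0,"wy":0,"wz":0}]' 60
python3 - <<'E'
from h import *
crop("scene","s1s",130,110,290,230,4.5)
crop("top","s1t",165,165,285,275,6)
E
```

```text
clock: 30.28
ee_pos: [0.4337, 0.3767, 0.239]
orientation: [0.688, 3.061, 0.007]
ft_force: [0.3, -0.1, 0.9]
gripper_width: 0.935
```

View pics/s1s.png

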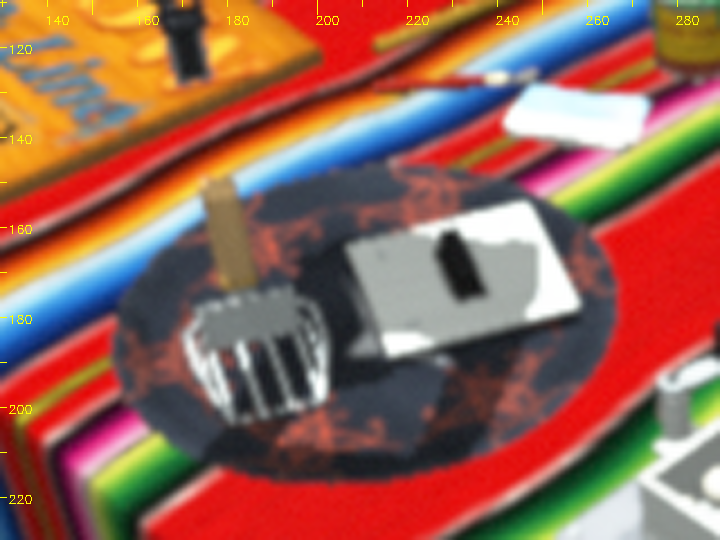

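View pics/s1t.png

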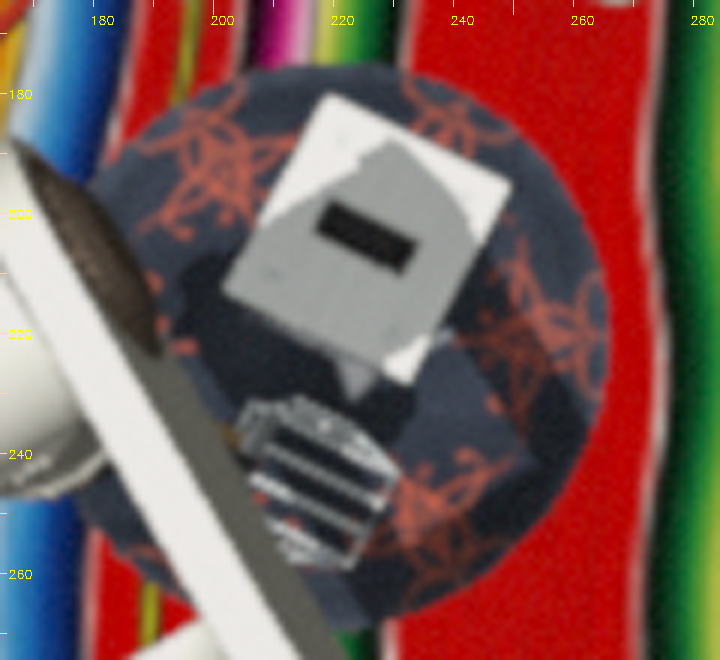

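Scoop stands upright on the tray (scene (182,190)); the lid has not moved. Next, the lid: jaws along its x (heading -25°), so I turn 90° and approach.

```bash
python3 -m jog '[{"claw":0.08,"x":0,"y":0,"z":0,"wx":0,"wy":0,"wz":7},{"claw":0.08,"x":0,"y":0,"z":0,"wx":0,"wy":0,"wz":7},{"claw":0.08,"x":0,"y":0,"z":0,"wx":0,"wy":0,"wz":7},{"claw":0.08,"x":0,"y":0,"z":0,"wx":0,"wy":0,"wz":7},{"claw":0.08,"x":0,"y":0,"z":0,"wx":0,"wy":0,"wz":7},{"claw":0.08,"x":0,"y":0,"z":0,"wx":0,"wy":0,"wz":7},{"claw":0.08,"x":0,"y":0,"z":0,"wx":0,"wy":0,"wz":7},{"claw":0.08,"x":0,"y":0,"z":0,"wx":0,"wy":0,"wz":7},{"claw":0.08,"x":0,"y":0,"z":0,"wx":0,"wy":0,"wz":7},{"claw":0.08,"x":0,"y":0,"z":0,"wx":0,"wy":0,"wz":7},{"claw":0.08,"x":0,"y":0,"z":0,"wx":0,"wy":0,"wz":7},{"claw":0.08,"x":0,"y":0,"z":0,"wx":0,"wy":0,"wz":7}]' 60
python3 - <<'E'
from h import *
go([.5525,.309,.17],-25,0)
crop("top","t1t",165,165,285,275,6)
E
```

```text
clock: 31.38
ee_pos: [0.4324, 0.3758, 0.2326]
orientation: [2.569, 1.808, -0.004]
ft_force: [-0.3, -0.0, -0.2]
gripper_width: 0.943
tcp [0.4324 0.3758 0.2326] yaw -19.709064013684035 F [-0.3025 -0.0194 -0.2421] t 31.3833
shift mm [-22.2 135.7  62.5] turn [-0.06  0.13  5.29] minrows 3.621433629563912 0.7392423226186585
```

View pics/t1t.png

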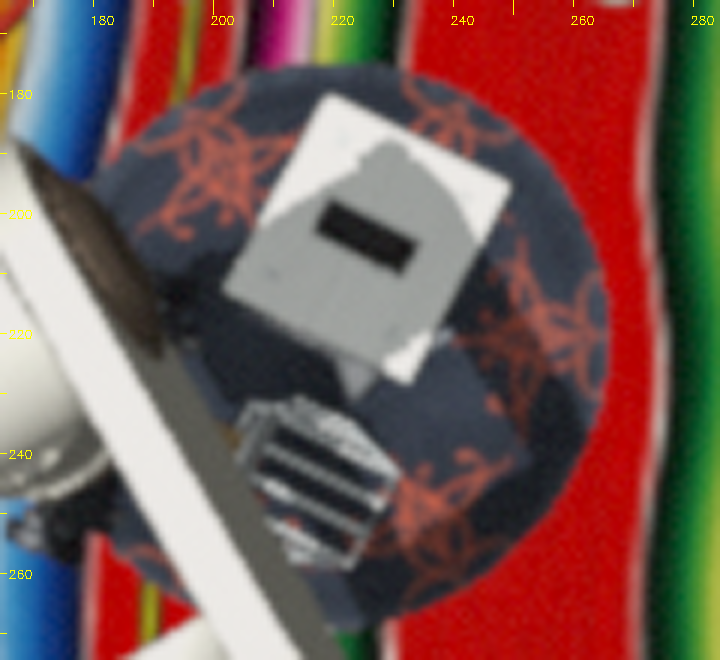

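```bash
python3 -m jog '[{"claw":0.08,"x":-0.0045,"y":0.027,"z":0,"wx":0,"wy":0,"wz":1},{"claw":0.08,"x":-0.005,"y":0.027,"z":0,"wx":0,"wy":0,"wz":1},{"claw":0.08,"x":-0.003,"y":0.027,"z":0,"wx":0,"wy":0,"wz":1},{"claw":0.08,"x":-0.003,"y":0.027,"z":0,"wx":0,"wy":0,"wz":1.2},{"claw":0.08,"x":-0.003,"y":0.027,"z":0.01,"wx":0,"wy":0,"wz":1},{"claw":0.08,"x":0,"y":0,"z":0.03,"wx":0,"wy":0,"wz":0},{"claw":0.08,"x":0,"y":0,"z":0.03,"wx":0,"wy":0,"wz":0},{"claw":0.08,"x":0,"y":0,"z":0.03,"wx":0,"wy":0,"wz":0},{"claw":0.08,"x":0,"y":0,"z":0,"wx":0,"wy":0,"wz":0}]' 60
python3 - <<'E'
from h import *
go([.5525,.309,.05],-25,0)
crop("scene","t2s",130,90,290,220,4.5)
E
```

```text
clock: 32.18
ee_pos: [0.5492, 0.3081, 0.1271]
orientation: [-2.64, -1.701, 0.016]
ft_force: [-0.2, -0.3, -0.9]
gripper_width: 0.939
tcp [0.5492 0.3081 0.1271] yaw -24.420143782292698 F [-0.212  -0.2969 -0.8717] t 32.1833
shift mm [ 2.7  3.1 77.1] turn [-0.38  0.44  0.58] minrows 1.8514667751384881 0.11456005201382431
```

View pics/t2s.png

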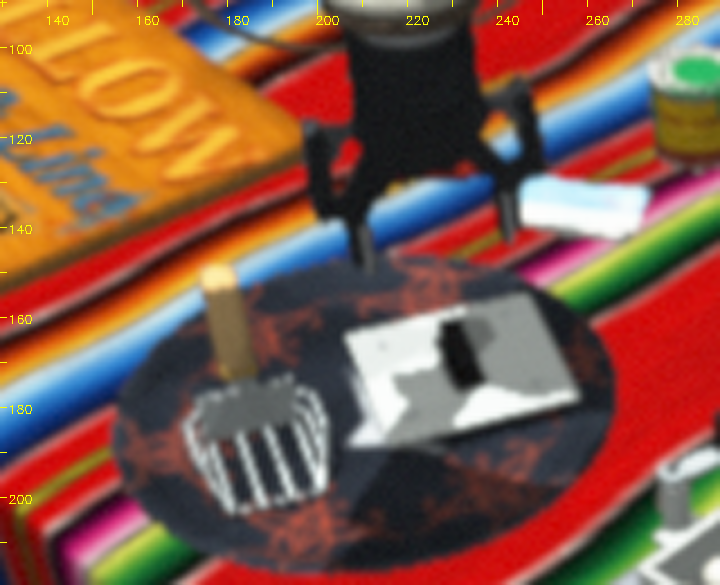

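The open jaws straddle the handle. Going down and closing.

```bash
python3 -m jog '[{"claw":0.05,"x":0.0025,"y":0.003,"z":0.02,"wx":-0.3,"wy":0.4,"wz":0.5},{"claw":0.04,"x":0,"y":0,"z":0.025,"wx":0,"wy":0,"wz":0},{"claw":0.04,"x":0,"y":0,"z":0.02,"wx":0,"wy":0,"wz":0},{"claw":0.04,"x":0,"y":0,"z":0.009,"wx":0,"wy":0,"wz":0},{"claw":0.04,"x":0,"y":0,"z":0,"wx":0,"wy":0,"wz":0},{"claw":0.04,"x":0,"y":0,"z":0,"wx":0,"wy":0,"wz":0}]' 60
python3 - <<'E'
from h import *
go([.5525,.309,.05],-25,0)
crop("scene","t3s",170,110,270,210,7)
E
```

```text
clock: 32.73
ee_pos: [0.5564, 0.311, 0.0618]
orientation: [2.649, 1.687, 0.015]
ft_force: [0.7, -0.9, 0.4]
gripper_width: 0.471
tcp [0.5564 0.311  0.0618] yaw -25.014221641230517 F [ 0.7141 -0.8749  0.3635] t 32.7333
shift mm [-3.6 -2.8 11.8] turn [ 0.36 -0.43 -0.01] minrows 0.3031915696890495 0.07798472350794407
```

View pics/t3s.png

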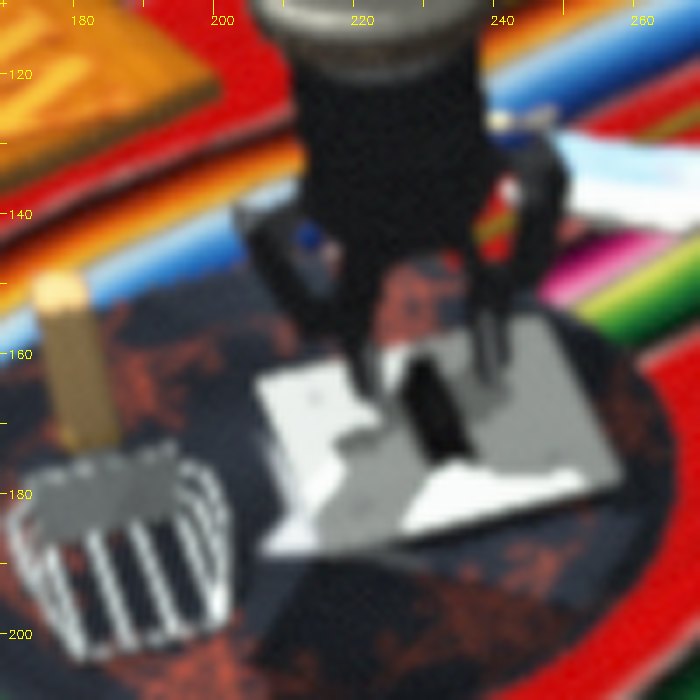

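Tips (222,166) and (239,165) straddle the handle (231,168). They are a few mm too far back, so I correct, lower and close.

```bash
python3 -m jog '[{"claw":0.04,"x":-0.0036,"y":-0.0028,"z":0.006,"wx":0.3,"wy":-0.4,"wz":0},{"claw":0.04,"x":0,"y":0,"z":0.0065,"wx":0,"wy":0,"wz":0},{"claw":0.02,"x":0,"y":0,"z":0,"wx":0,"wy":0,"wz":0},{"claw":0.005,"x":0,"y":0,"z":0,"wx":0,"wy":0,"wz":0},{"claw":0.005,"x":0,"y":0,"z":0,"wx":0,"wy":0,"wz":0},{"claw":0.005,"x":0,"y":0,"z":0,"wx":0,"wy":0,"wz":0},{"claw":0.005,"x":0,"y":0,"z":0,"wx":0,"wy":0,"wz":0},{"claw":0.005,"x":0,"y":0,"z":0,"wx":0,"wy":0,"wz":0}]' 80
python3 - <<'E'
from h import *
go([.5525,.309,.05],-25,0)
E
```

```text
clock: 33.45
ee_pos: [0.552, 0.3086, 0.0479]
orientation: [2.65, 1.686, 0.0]
ft_force: [0.5, -0.1, -0.3]
gripper_width: 0.166
tcp [0.552  0.3086 0.0479] yaw -25.063703981692125 F [ 0.4976 -0.085  -0.2663] t 33.45
shift mm [ 0.5  0.3 -2.1] turn [ 0.02  0.01 -0.06] minrows 0.05197459456832515 0.009549670521204486
```

Handle gripped. Lifting.

```bash
python3 -m jog '[{"claw":0.005,"x":0,"y":0,"z":-0.01,"wx":0,"wy":0,"wz":0},{"claw":0.005,"x":0,"y":0,"z":-0.025,"wx":0,"wy":0,"wz":0},{"claw":0.005,"x":0,"y":0,"z":-0.03,"wx":0,"wy":0,"wz":0},{"claw":0.005,"x":0,"y":0,"z":-0.03,"wx":0,"wy":0,"wz":0},{"claw":0.005,"x":0,"y":0,"z":-0.03,"wx":0,"wy":0,"wz":0},{"claw":0.005,"x":0,"y":0,"z":-0.03,"wx":0,"wy":0,"wz":0},{"claw":0.005,"x":0,"y":0,"z":-0.03,"wx":0,"wy":0,"wz":0},{"claw":0.005,"x":0,"y":0,"z":0,"wx":0,"wy":0,"wz":0}]' 80
python3 - <<'E'
from h import *
go([.512,-.0165,.232],1,0)
p,r=tcp()
R1=Rt(1); print("after turn shift",R1.inv().apply(np.array([.512,-.0165,.232])-p)*1000,(r.inv()*R1).as_rotvec(degrees=True))
crop("scene","u1s",150,60,280,210,5)
E
```

```text
clock: 34.12
ee_pos: [0.5531, 0.3093, 0.2402]
orientation: [2.649, 1.686, 0.013]
ft_force: [-0.2, 0.7, -0.7]
gripper_width: 0.165
tcp [0.5531 0.3093 0.2402] yaw -25.0547903748443 F [-0.2147  0.6938 -0.6897] t 34.1167
shift mm [-312.6  100.7    6.9] turn [  0.43  -0.27 -26.05] minrows 7.8770523380470285 3.639440662814957
after turn shift [-325.021   -46.7758    8.2424] [  0.4269  -0.266  -26.0535]
```

View pics/u1s.png

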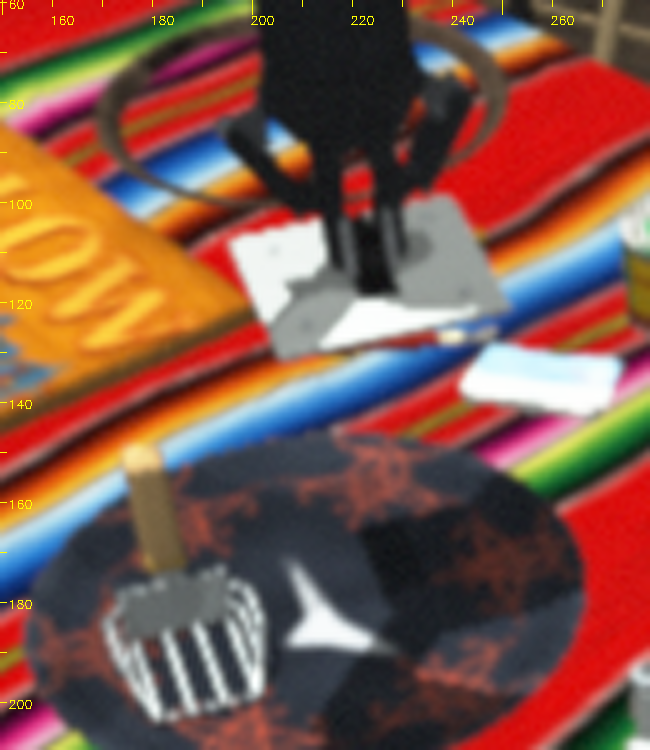

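Lid lifted level. Turning it square to the mill and crossing.

```bash
python3 -m jog '[{"claw":0.005,"x":0,"y":0,"z":0,"wx":0,"wy":0,"wz":-6.5},{"claw":0.005,"x":0,"y":0,"z":0,"wx":0,"wy":0,"wz":-6.5},{"claw":0.005,"x":0,"y":0,"z":0,"wx":0.2,"wy":-0.1,"wz":-6.5},{"claw":0.005,"x":0,"y":0,"z":0,"wx":0.2,"wy":-0.1,"wz":-6.5},{"claw":0.005,"x":0,"y":0,"z":0,"wx":0,"wy":0,"wz":0}]' 80
python3 -m jog '[{"claw":0.005,"x":-0.015,"y":-0.002,"z":0.001,"wx":0,"wy":0,"wz":0},{"claw":0.005,"x":-0.03,"y":-0.004,"z":0.001,"wx":0,"wy":0,"wz":0},{"claw":0.005,"x":-0.03,"y":-0.0045,"z":0.001,"wx":0,"wy":0,"wz":0},{"claw":0.005,"x":-0.03,"y":-0.0045,"z":0.001,"wx":0,"wy":0,"wz":0},{"claw":0.005,"x":-0.03,"y":-0.0045,"z":0.001,"wx":0,"wy":0,"wz":0},{"claw":0.005,"x":-0.03,"y":-0.0045,"z":0.001,"wx":0,"wy":0,"wz":0},{"claw":0.005,"x":-0.03,"y":-0.0045,"z":0.001,"wx":0,"wy":0,"wz":0},{"claw":0.005,"x":-0.03,"y":-0.0045,"z":0.001,"wx":0,"wy":0,"wz":0},{"claw":0.005,"x":-0.03,"y":-0.0045,"z":0,"wx":0,"wy":0,"wz":0},{"claw":0.005,"x":-0.03,"y":-0.0045,"z":0,"wx":0,"wy":0,"wz":0},{"claw":0.005,"x":-0.03,"y":-0.0045,"z":0,"wx":0,"wy":0,"wz":0},{"claw":0.005,"x":-0.010,"y":-0.001,"z":0,"wx":0,"wy":0,"wz":0}]' 80
python3 -m jog '[{"claw":0.005,"x":0,"y":0,"z":0.03,"wx":0,"wy":0,"wz":0},{"claw":0.005,"x":0,"y":0,"z":0.03,"wx":0,"wy":0,"wz":0},{"claw":0.005,"x":0,"y":0,"z":0.02,"wx":0,"wy":0,"wz":0},{"claw":0.005,"x":0,"y":0,"z":0,"wx":0,"wy":0,"wz":0},{"claw":0.005,"x":0,"y":0,"z":0,"wx":0,"wy":0,"wz":0}]' 80
python3 - <<'E'
from h import *
go([.512,-.0165,.1214],1,0)
crop("scene","u2s",250,140,360,260,6.5)
crop("top","u2t",280,170,370,260,8)
E
```

```text
clock: 34.58
ee_pos: [0.5516, 0.3086, 0.2319]
orientation: [-2.194, -2.244, 0.014]
ft_force: [0.1, 0.3, -2.3]
gripper_width: 0.162
clock: 35.58
ee_pos: [0.5085, -0.0205, 0.2258]
orientation: [-2.209, -2.231, 0.013]
ft_force: [-0.1, 0.6, -1.8]
gripper_width: 0.168
clock: 36.0
ee_pos: [0.5086, -0.0173, 0.1459]
orientation: [-2.203, -2.234, 0.013]
ft_force: [-0.3, 0.0, -1.0]
gripper_width: 0.165
tcp [ 0.5086 -0.0173  0.1459] yaw 0.8019549405447491 F [-0.3219  0.0436 -0.9535] t 36.0
shift mm [ 0.8  3.7 24.5] turn [-0.51  0.15 -0.2 ] minrows 0.5936925280158142 0.07907337754501433
```

View pics/u2s.png

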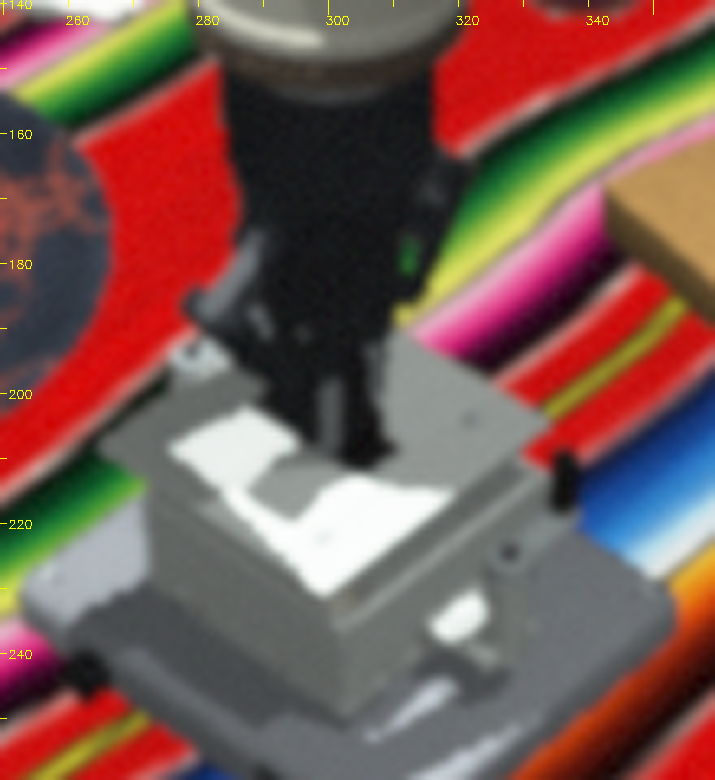

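View pics/u2t.png

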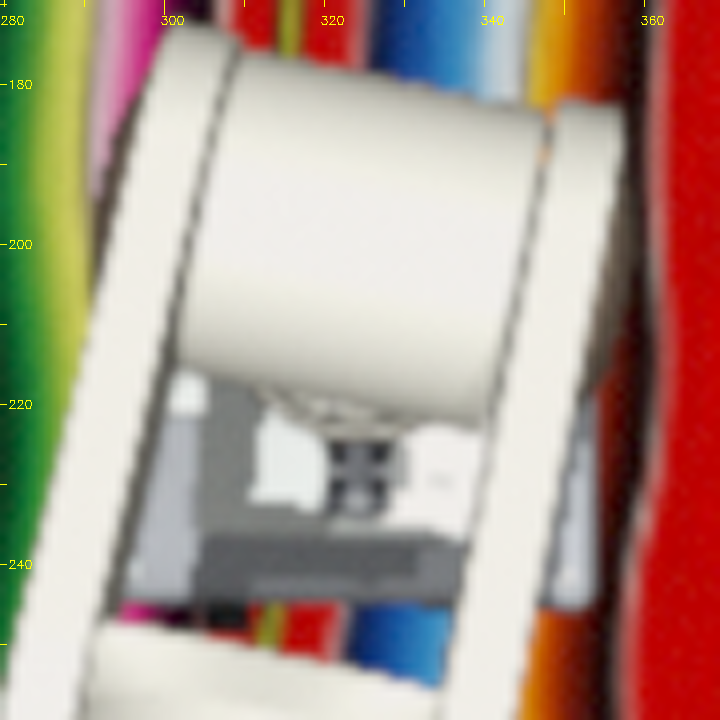

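In scene the lid corners are at left (264.6,208), near (299.5,231.5), right (334.6,204); I compare them in the same camera with the pot's corners.

Run:
```python
from h import *
def px(pts,u0,v0,s): return (np.array(pts,float)+.5)/s-.5+[u0,v0]
zt=tcp()[0][2]-.0234
L=onz("scene",px([(98,447),(325,598),(553,422)],250,140,6.5),zt)
P=onz("scene",px([(90,151),(215,238),(338,131)],250,180,4),.09)
for n,Q in(("lid",L),("pot",P)):
    print(n,Q[:,:2].tolist(),"ctr",(Q[0]+Q[2])[:2]/2,"sides",np.linalg.norm(Q[0]-Q[1]),np.linalg.norm(Q[1]-Q[2]),"diag heading",np.degrees(np.arctan2(*(Q[2]-Q[0])[:2][::-1])), "ang", np.degrees(np.arctan2(*(Q[1]-Q[0])[:2][::-1])),np.degrees(np.arctan2(*(Q[2]-Q[1])[:2][::-1])))
print("tcp",tcp()[0])
```

```text
lid [[0.4392233440906701, 0.037630926835914624], [0.44063234449149435, -0.07721333918811735], [0.5637997149735917, -0.07582799969935372]] ctr [ 0.5015 -0.0191] sides 0.11485290906515232 0.12317516112014368 diag heading -42.325942456516856 ang -89.29708527129425 0.6444138465027951
pot [[0.4530727214524588, 0.02901862095705887], [0.45254537036337206, -0.07725009266488747], [0.5699146249563817, -0.07015734074766411]] ctr [ 0.5115 -0.0206] sides 0.10627002208541413 0.11758337065026664 diag heading -40.324755051481084 ang -90.28432398095576 3.4582407303136242
tcp [ 0.5097 -0.0174  0.1477]
```

The scene measure disagrees with the jaw-centred TCP by about 8 mm in x. I'll go closer and look at the overhang directly before seating.

```bash
python3 -m jog '[{"claw":0.005,"x":0.0005,"y":0.0025,"z":0.005,"wx":-0.4,"wy":0.1,"wz":-0.2},{"claw":0.005,"x":0,"y":0,"z":0.0045,"wx":0,"wy":0,"wz":0},{"claw":0.005,"x":0,"y":0,"z":0,"wx":0,"wy":0,"wz":0},{"claw":0.005,"x":0,"y":0,"z":0,"wx":0,"wy":0,"wz":0}]' 80
python3 - <<'E'
from h import *
go([.512,-.0165,.1214],1,0)
im=viewer.snapshot("scene")[0]
crop("scene","u3s",255,185,345,250,8.8,im)
p,d=viewer.snapshot("scene")
E_=cam("scene")[2]
# height map from depth
K=cam("scene")[0]
for uv in [(275,208),(285,215),(300,225),(318,211),(325,205),(299,241),(330,216)]:
    o,r=ray("scene",[uv]); z=d[uv[1],uv[0]]; print(uv,(o+r[0]*z).round(4))
E
```

```text
clock: 36.43
ee_pos: [0.5115, -0.0167, 0.1366]
orientation: [2.199, 2.243, -0.002]
ft_force: [-0.1, 0.6, -2.9]
gripper_width: 0.165
tcp [ 0.5115 -0.0167  0.1366] yaw 1.1321929330396598 F [-0.1203  0.6233 -2.8602] t 36.4333
shift mm [ 0.2  0.5 15.2] turn [-0.02  0.07  0.13] minrows 0.3654816385186307 0.021317716588428282
(275, 208) [0.4668 0.0318 0.1102]
(285, 215) [ 0.4666 -0.003   0.1096]
(300, 225) [ 0.4653 -0.0544  0.1118]
(318, 211) [ 0.5325 -0.0501  0.1077]
(325, 205) [ 0.5571 -0.0508  0.1113]
(299, 241) [ 0.4563 -0.0588  0.0671]
(330, 216) [ 0.5563 -0.0687  0.0861]
```

View pics/u3s.png

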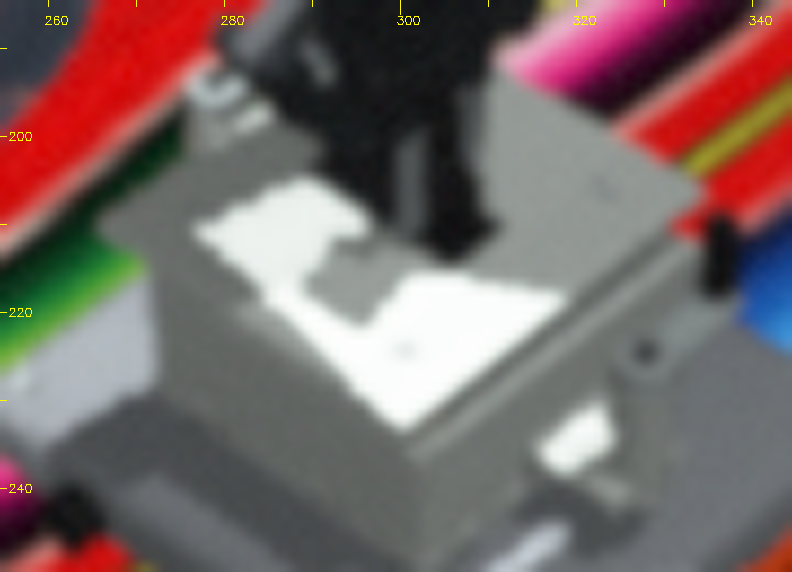

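Depth puts the lid top at ≈0.110, about 3 mm lower than I assumed. I'll do the same-camera comparison in the top view, where the lid's near and left edges are visible.

Run:
```python
from h import *
im,d=viewer.snapshot("top")
cv2.imwrite("pics/u4raw.png",im[...,::-1])
crop("top","u4t",285,205,365,255,9,im)
for uv in [(308,231),(316,233),(312,226),(335,228)]:
    o,r=ray("top",[uv]); z=d[uv[1],uv[0]]; print(uv,(o+r[0]*z).round(4))
```

```text
(308, 231) [0.4622 0.0339 0.117 ]
(316, 233) [0.4571 0.0088 0.1113]
(312, 226) [0.4786 0.0219 0.1127]
(335, 228) [ 0.4743 -0.0503  0.1094]
```

View pics/u4t.png

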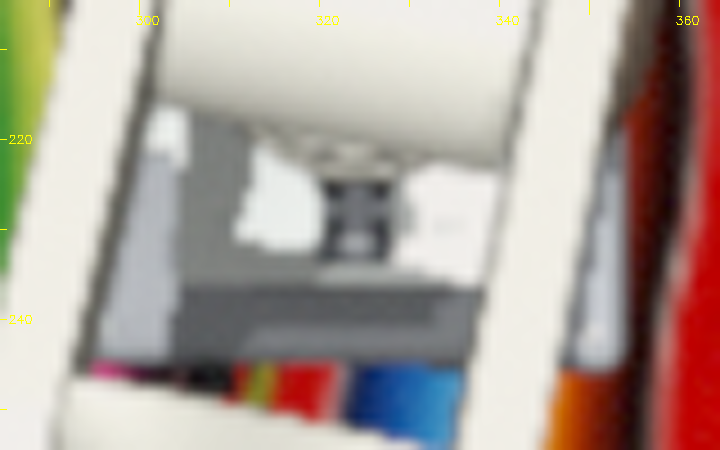

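Run:
```python
from h import *
im=cv2.imread("pics/u4raw.png").astype(float); im0=cv2.imread("pics/top0.png").astype(float)
def edge(im,a,b,axis,w):  # profile peaks of gradient
    g=im.mean(2)
    if axis=='v': prof=g[a:b,w[0]:w[1]].mean(1)
    else: prof=g[w[0]:w[1],a:b].mean(0)
    print(axis,a,prof.round(0))
edge(im,231,241,'v',(308,314)); edge(im,300,311,'u',(223,230))
edge(im0,228,242,'v',(312,335)); edge(im0,303,313,'u',(222,230)); edge(im0,334,346,'u',(222,230)); edge(im0,195,206,'v',(312,335))
```

```text
v 231 [160. 133. 127. 127. 127. 113.  94.  92.  93.  93.]
u 300 [161. 179. 183. 181. 165. 137. 128. 126. 125. 125. 127.]
v 228 [236. 236. 233. 210. 189. 211. 193. 157. 175. 186. 197. 203. 204. 204.]
u 303 [189. 182. 180. 185. 212. 205. 176. 212. 234. 236.]
u 334 [234. 233. 231. 228. 204. 205. 202. 183. 198. 200. 200. 200.]
v 195 [196. 197. 196. 190. 207. 192. 144. 196. 225. 232. 236.]
```

Run:
```python
from h import *
pb=onz("top",[(323,234.25)],.09)[0]; pt=onz("top",[(323,198.6)],.09)[0]; pl=onz("top",[(306.4,226)],.09)[0]; pr=onz("top",[(340.6,226)],.09)[0]
print("pot x",pb[0],pt[0],"mid",(pb[0]+pt[0])/2,pt[0]-pb[0]," y",pl[1],pr[1],"mid",(pl[1]+pr[1])/2,pl[1]-pr[1])
for z in(.110,.1135):
    lb=onz("top",[(311,236.15)],z)[0]; ll=onz("top",[(304.4,226.5)],z)[0]
    print("lid z",z,"bottom edge x",lb[0],"-> ctr x",lb[0]+.062+.0005,"left y",ll[1],"-> ctr",ll[1]-.058)
print(tcp()[0])
```

```text
pot x 0.45552880278375507 0.5697826837853599 mid 0.5126557432845575 0.11425388100160483  y 0.04007733566841726 -0.06848477748829059 mid -0.014203720909936664 0.10856211315670784
lid z 0.11 bottom edge x 0.44695955723931474 -> ctr x 0.5094595572393147 left y 0.04571135587914359 -> ctr -0.01228864412085641
lid z 0.1135 bottom edge x 0.44666916126370526 -> ctr x 0.5091691612637053 left y 0.04559435487674989 -> ctr -0.012405645123250111
[ 0.5116 -0.0168  0.1368]
```

Run:
```python
from h import *
P=onz("scene",[(272.1,217.4),(303.4,239.1),(334.1,212.4),(303.4,193.6)],.09)[:,:2]
print("pot corners",P.tolist(),"ctr",P.mean(0))
for z in (.110,.113):
    L=onz("scene",[(265.7,209.8),(300.6,233.6),(335.0,206.1)],z)[:,:2]
    print(z,"lid",L.tolist(),"ctr",(L[0]+L[2])/2, "near-corner diff lid-pot",L[1]-P[1],"expected ~(-.005,-.005)")
```

```text
pot corners [[0.4529706363028384, 0.02899968973822653], [0.4526430542717287, -0.07723744733298676], [0.5698048904916524, -0.0701711331284326], [0.5685999433750023, 0.03387696447436772]] ctr [ 0.511  -0.0211]
0.11 lid [[0.4471879394300732, 0.04380773675523175], [0.4473550818011267, -0.07366073684708907], [0.5719528311849666, -0.07041898614865127]] ctr [ 0.5096 -0.0133] near-corner diff lid-pot [-0.0053  0.0036] expected ~(-.005,-.005)
0.113 lid [[0.4451427943110182, 0.04134519820498417], [0.4453093349348246, -0.07570036449704631], [0.5694585065449848, -0.07247028477435502]] ctr [ 0.5073 -0.0156] near-corner diff lid-pot [-0.0073  0.0015] expected ~(-.005,-.005)
```

Top view says the lid needs about +3 mm x, −2 mm y; scene says about +2.5, −6. I'll take +3, −3.5 and lower gently, watching the force.

```bash
python3 -m jog '[{"claw":0.005,"x":-0.0035,"y":0.003,"z":0,"wx":0,"wy":0,"wz":0},{"claw":0.005,"x":0,"y":0,"z":0,"wx":0,"wy":0,"wz":0},{"claw":0.005,"x":0,"y":0,"z":0.002,"wx":0,"wy":0,"wz":0},{"claw":0.005,"x":0,"y":0,"z":0.002,"wx":0,"wy":0,"wz":0},{"claw":0.005,"x":0,"y":0,"z":0,"wx":0,"wy":0,"wz":0}]' 80
python3 -m jog '[{"claw":0.005,"x":0,"y":0,"z":0.0015,"wx":0,"wy":0,"wz":0},{"claw":0.005,"x":0,"y":0,"z":0.0015,"wx":0,"wy":0,"wz":0},{"claw":0.005,"x":0,"y":0,"z":0,"wx":0,"wy":0,"wz":0}]' 80
```

```text
clock: 37.0
ee_pos: [0.5144, -0.0202, 0.1321]
orientation: [2.199, 2.243, -0.002]
ft_force: [-0.2, -0.3, -2.3]
gripper_width: 0.162
clock: 37.25
ee_pos: [0.5145, -0.0202, 0.1293]
orientation: [2.199, 2.243, -0.002]
ft_force: [-0.5, 0.7, -2.0]
gripper_width: 0.166
```

```bash
python3 -m jog '[{"claw":0.005,"x":0,"y":0,"z":0.0015,"wx":0,"wy":0,"wz":0},{"claw":0.005,"x":0,"y":0,"z":0.0015,"wx":0,"wy":0,"wz":0},{"claw":0.005,"x":0,"y":0,"z":0,"wx":0,"wy":0,"wz":0}]' 80
python3 -m jog '[{"claw":0.005,"x":0,"y":0,"z":0.0015,"wx":0,"wy":0,"wz":0},{"claw":0.005,"x":0,"y":0,"z":0,"wx":0,"wy":0,"wz":0}]' 80
```

```text
clock: 37.5
ee_pos: [0.5145, -0.0202, 0.1263]
orientation: [2.199, 2.243, -0.002]
ft_force: [0.1, 0.5, -2.1]
gripper_width: 0.165
clock: 37.67
ee_pos: [0.5146, -0.0202, 0.1249]
orientation: [2.199, 2.243, -0.002]
ft_force: [-0.6, 0.4, -2.9]
gripper_width: 0.168
```

Already below the height where the rib would sit on the rim, so it has entered the mouth. Continuing.

```bash
python3 -m jog '[{"claw":0.005,"x":0,"y":0,"z":0.0015,"wx":0,"wy":0,"wz":0},{"claw":0.005,"x":0,"y":0,"z":0.001,"wx":0,"wy":0,"wz":0},{"claw":0.005,"x":0,"y":0,"z":0,"wx":0,"wy":0,"wz":0}]' 80
python3 -m jog '[{"claw":0.005,"x":0,"y":0,"z":0.001,"wx":0,"wy":0,"wz":0},{"claw":0.005,"x":0,"y":0,"z":0,"wx":0,"wy":0,"wz":0}]' 80
python3 -m jog '[{"claw":0.005,"x":0,"y":0,"z":0.001,"wx":0,"wy":0,"wz":0},{"claw":0.005,"x":0,"y":0,"z":0,"wx":0,"wy":0,"wz":0}]' 80
```

```text
clock: 37.92
ee_pos: [0.5146, -0.0202, 0.1225]
orientation: [2.199, 2.243, -0.002]
ft_force: [0.0, 0.3, -1.4]
gripper_width: 0.168
clock: 38.08
ee_pos: [0.5147, -0.0202, 0.1221]
orientation: [2.198, 2.243, -0.001]
ft_force: [-2.2, 1.3, 4.5]
gripper_width: 0.165
clock: 38.25
ee_pos: [0.5148, -0.0202, 0.122]
orientation: [2.198, 2.242, -0.001]
ft_force: [-9.2, 2.1, 21.1]
gripper_width: 0.167
```

Firm contact at TCP z 0.122 (expected 0.1214 seated). Releasing and checking.

```bash
python3 -m jog '[{"claw":0.005,"x":0,"y":-0.0005,"z":-0.001,"wx":0,"wy":0,"wz":0},{"claw":0.03,"x":0,"y":0,"z":0,"wx":0,"wy":0,"wz":0},{"claw":0.045,"x":0,"y":0,"z":0,"wx":0,"wy":0,"wz":0},{"claw":0.05,"x":0,"y":0,"z":0,"wx":0,"wy":0,"wz":0},{"claw":0.05,"x":0,"y":0,"z":-0.01,"wx":0,"wy":0,"wz":0},{"claw":0.05,"x":0,"y":0,"z":-0.025,"wx":0,"wy":0,"wz":0},{"claw":0.05,"x":0,"y":0,"z":-0.03,"wx":0,"wy":0,"wz":0},{"claw":0.05,"x":0,"y":0,"z":-0.03,"wx":0,"wy":0,"wz":0},{"claw":0.05,"x":0,"y":0,"z":-0.03,"wx":0,"wy":0,"wz":0},{"claw":0.05,"x":0,"y":0,"z":-0.02,"wx":0,"wy":0,"wz":0},{"claw":0.05,"x":0,"y":0,"z":0,"wx":0,"wy":0,"wz":0}]' 60
python3 - <<'E'
from h import *
crop("scene","v1s",250,160,360,260,7)
im,d=viewer.snapshot("top")
crop("top","v1t",285,185,365,255,9,im)
E
```

```text
clock: 39.17
ee_pos: [0.5152, -0.0202, 0.2718]
orientation: [2.195, 2.239, 0.004]
ft_force: [0.6, 0.1, -0.0]
gripper_width: 0.586
```

View pics/v1s.png

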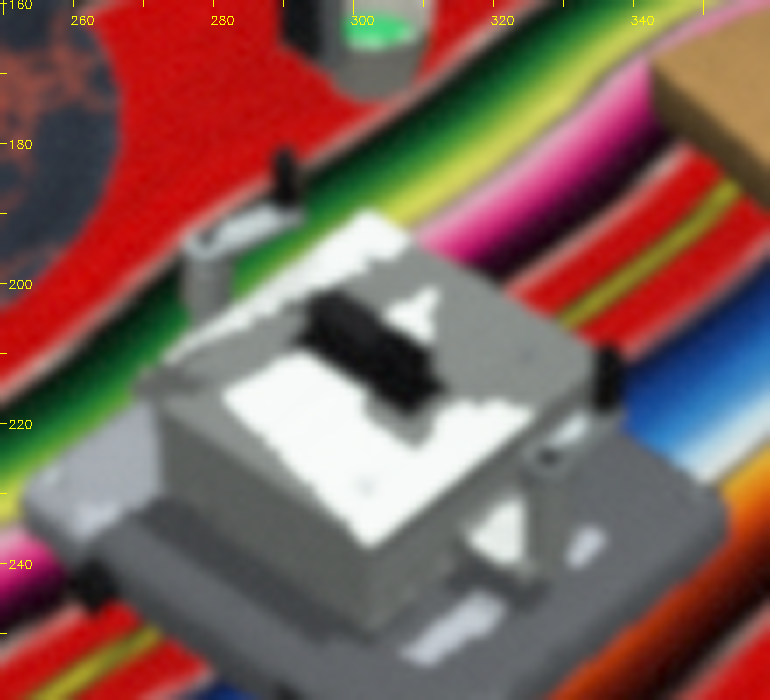

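View pics/v1t.png

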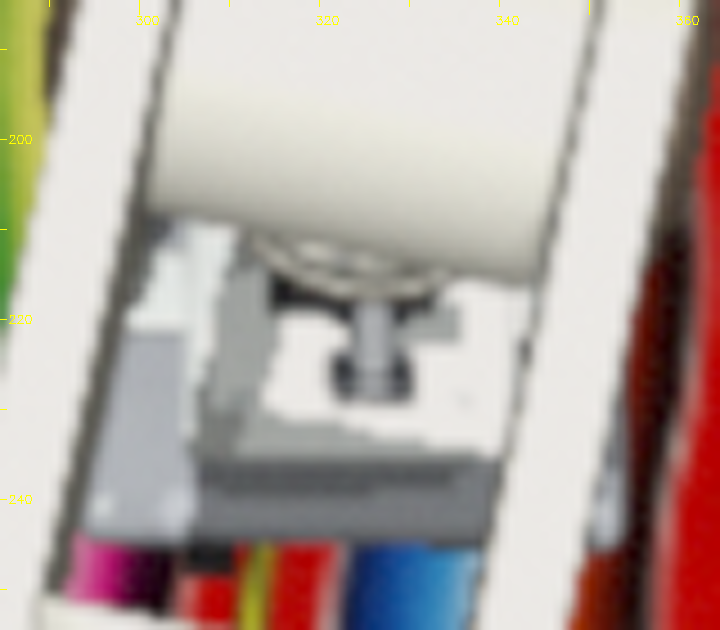

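Lid looks square and flat on the pot. Now I measure the pins: triangulating pin tops from the initial views, and clear the arm for a check of the lid.

```bash
python3 -m jog '[{"claw":0.03,"x":0.035,"y":0,"z":0,"wx":0,"wy":0,"wz":-6.5},{"claw":0.03,"x":0.035,"y":0,"z":0,"wx":0,"wy":0,"wz":-6.5},{"claw":0.03,"x":0.035,"y":0,"z":0,"wx":0,"wy":0,"wz":-6.5},{"claw":0.03,"x":0.035,"y":0.01,"z":0,"wx":0,"wy":0,"wz":-6.5},{"claw":0.03,"x":0.035,"y":0.01,"z":0,"wx":0,"wy":0,"wz":-6.5},{"claw":0.03,"x":0.02,"y":0.02,"z":0,"wx":0,"wy":0,"wz":-6.5},{"claw":0.03,"x":0,"y":0.02,"z":0,"wx":0,"wy":0,"wz":-6.5},{"claw":0.03,"x":0,"y":0.02,"z":0,"wx":0,"wy":0,"wz":-6.5},{"claw":0.03,"x":0,"y":0.02,"z":0,"wx":0,"wy":0,"wz":-6.5},{"claw":0.03,"x":0,"y":0.02,"z":0,"wx":0,"wy":0,"wz":-6.5},{"claw":0.03,"x":0,"y":0.0,"z":0,"wx":0,"wy":0,"wz":-6.5},{"claw":0.03,"x":0,"y":0,"z":0,"wx":0,"wy":0,"wz":-6.5}]' 60
python3 - <<'E'
from h import *
def tri(a,b):
    o1,d1=ray("scene",[a]); o2,d2=ray("top",[b]); d1,d2=d1[0],d2[0]
    s=np.linalg.lstsq(np.c_[d1,-d2],o2-o1,rcond=None)[0]; P,Q=o1+s[0]*d1,o2+s[1]*d2; return (P+Q)/2,np.linalg.norm(P-Q)
print("tcp",tcp()[0])
print("L pin top",tri((290.4,182.9),(300.7,203.6))); print("R pin top",tri((336.4,209.6),(349.4,204.2)))
crop("scene","w1s",250,160,360,260,7)
im,d=viewer.snapshot("top")
crop("top","w1t",285,185,365,255,9,im)
E
```

```text
clock: 40.27
ee_pos: [0.5468, 0.2447, 0.2644]
orientation: [-0.287, -3.126, 0.004]
ft_force: [0.1, 0.3, -0.1]
gripper_width: 0.349
tcp [0.5468 0.2447 0.2644]
L pin top (array([0.547 , 0.0586, 0.1251]), np.float64(0.0007162207621209546))
R pin top (array([ 0.5483, -0.0937,  0.1294]), np.float64(0.001392648843477846))
```

View pics/w1s.png

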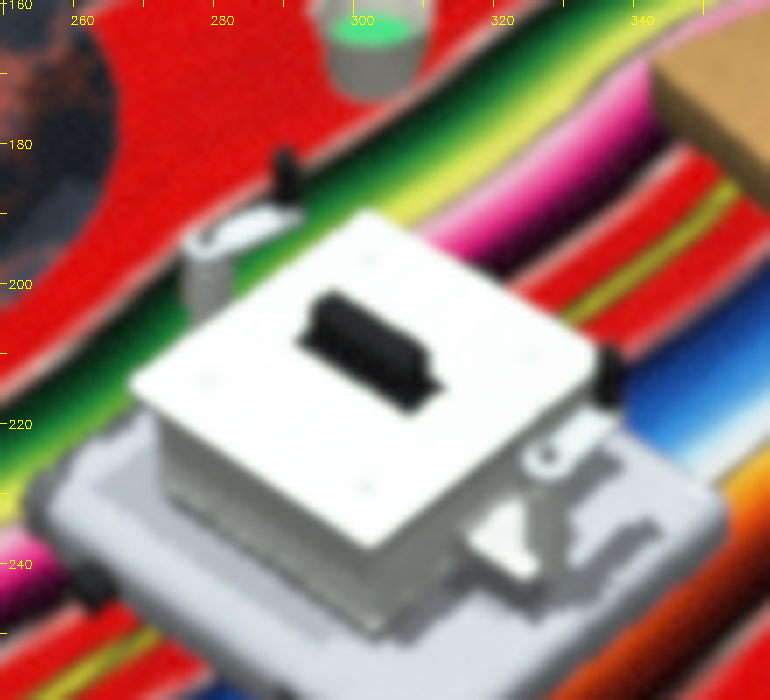

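View pics/w1t.png

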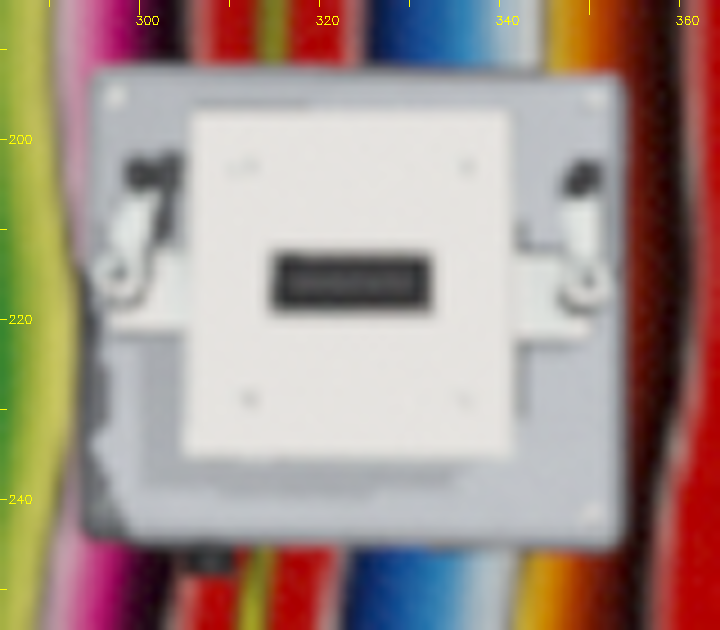

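Lid lies flat and square on the pot. Check centre numerically against the pot in the top view, from lid corners (188,108),(512,108),(516,458),(180,455) in the crop.

Run:
```python
from h import *
def px(pts,u0,v0,s): return (np.array(pts,float)+.5)/s-.5+[u0,v0]
def rect(n,uv,z):
    P=onz("top",uv,z)[:,:2]; print(n,"ctr",P.mean(0),[round(float(np.linalg.norm(P[i]-P[(i+1)%4])),4) for i in range(4)],[round(float(np.degrees(np.arctan2(*(P[(i+1)%4]-P[i])[::-1]))),1) for i in range(4)])
rect("lid",px([(188,108),(512,108),(516,458),(181,457)],285,185,9),.098)
rect("base",px([(97,70),(620,76),(622,545),(88,538)],285,185,9),.036)
rect("handle",px([(272,255),(431,255),(431,311),(272,311)],285,185,9),.118)
im,d=viewer.snapshot("top")
for uv in[(312,205),(335,205),(312,228),(335,228)]:
    o,r=ray("top",[uv]); print(uv,(o+r[0]*d[uv[1],uv[0]]).round(4))
bl=onz("top",px([(119,276),(586,282)],285,185,9),.106); print("bosses",bl, bl.mean(0))
```

```text
lid ctr [ 0.5132 -0.013 ] [0.1149, 0.1241, 0.1172, 0.1237] [-88.6, -178.4, 91.2, 0.5]
base ctr [ 0.5123 -0.0162] [0.193, 0.1724, 0.1936, 0.1721] [-89.3, -179.1, 90.6, 0.8]
handle ctr [ 0.5103 -0.0137] [0.0554, 0.0196, 0.0552, 0.0196] [-88.6, -178.9, 91.4, 1.5]
(312, 205) [ 0.3165 -0.0069  1.6824]
(335, 205) [ 0.5484 -0.0492  0.101 ]
(312, 228) [0.4746 0.0221 0.0898]
(335, 228) [ 0.4751 -0.0505  0.1018]
bosses [[ 0.5123  0.0678  0.106 ]
 [ 0.514  -0.0959  0.106 ]] [ 0.5132 -0.0141  0.106 ]
```

Lid is centred within 3 mm at the seated height, and boss spacing is 163.7 mm (expected 164). Now the left clamp: caging the pin from above with the jaws tangential.

Run:
```python
from h import *
go([.5478,.059,.17],77,0)
```

```text
tcp [0.5466 0.2439 0.2653] yaw 78.98175126278514 F [ 0.3262  0.4244 -0.498 ] t 40.4167
shift mm [ -36.6 -181.1   95.6] turn [-0.12 -0.08  1.98] minrows 4.988361444805874 0.2775395067650683
```

```bash
python3 -m jog '[{"claw":0.028,"x":-0.006,"y":-0.03,"z":0.005,"wx":0,"wy":0,"wz":0.3},{"claw":0.028,"x":-0.006,"y":-0.03,"z":0.015,"wx":0,"wy":0,"wz":0.3},{"claw":0.028,"x":-0.006,"y":-0.03,"z":0.015,"wx":0,"wy":0,"wz":0.3},{"claw":0.028,"x":-0.006,"y":-0.03,"z":0.02,"wx":0,"wy":0,"wz":0.3},{"claw":0.028,"x":-0.006,"y":-0.03,"z":0.02,"wx":0,"wy":0,"wz":0.3},{"claw":0.028,"x":-0.006,"y":-0.03,"z":0.02,"wx":0,"wy":0,"wz":0.3},{"claw":0.028,"x":0,"y":0,"z":0,"wx":0,"wy":0,"wz":0},{"claw":0.028,"x":0,"y":0,"z":0,"wx":0,"wy":0,"wz":0}]' 30
python3 - <<'E'
from h import *
go([.5478,.059,.131],77,0)
crop("scene","x1s",250,130,360,250,6.5)
E
```

```text
clock: 41.08
ee_pos: [0.5453, 0.0588, 0.1704]
orientation: [-0.357, -3.119, 0.002]
ft_force: [-0.4, 0.3, 0.3]
gripper_width: 0.33
tcp [0.5453 0.0588 0.1704] yaw 76.95270892626792 F [-0.3522  0.255   0.308 ] t 41.0833
shift mm [-2.5  0.8 39.4] turn [-0.1  -0.12 -0.05] minrows 0.9465557942473394 0.02238817918604745
```

View pics/x1s.png

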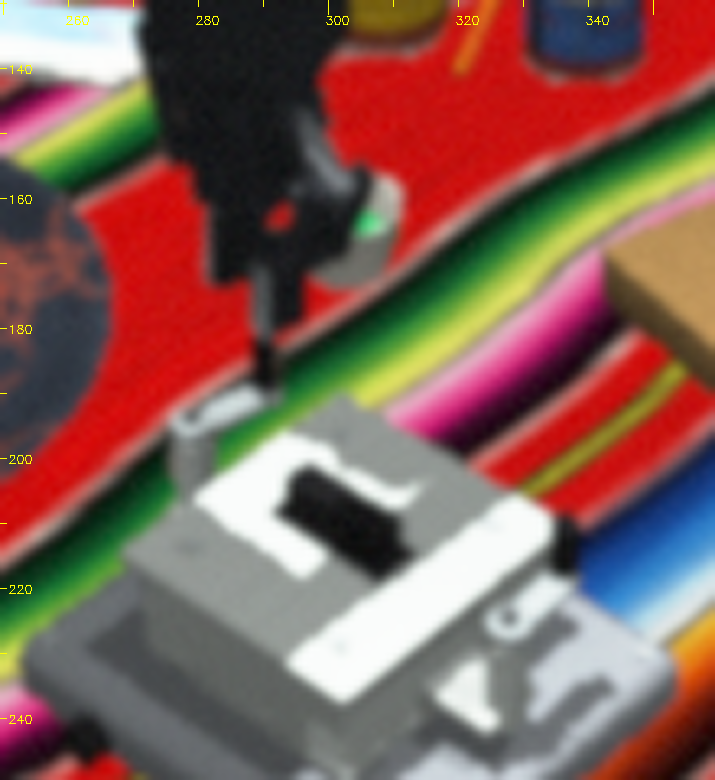

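Fingers hover right over the pin (289,184). Descending.

```bash
python3 -m jog '[{"claw":0.028,"x":-0.0025,"y":0.0008,"z":0.01,"wx":0,"wy":0,"wz":0},{"claw":0.028,"x":0,"y":0,"z":0.01,"wx":0,"wy":0,"wz":0},{"claw":0.028,"x":0,"y":0,"z":0.01,"wx":0,"wy":0,"wz":0},{"claw":0.028,"x":0,"y":0,"z":0.007,"wx":0,"wy":0,"wz":0},{"claw":0.028,"x":0,"y":0,"z":0,"wx":0,"wy":0,"wz":0}]' 30
python3 - <<'E'
from h import *
go([.5478,.059,.131],77,0)
crop("scene","x2s",250,150,350,230,7.5)
E
```

```text
clock: 41.55
ee_pos: [0.5477, 0.0609, 0.1324]
orientation: [-0.345, -3.12, 0.002]
ft_force: [0.1, -0.1, -0.4]
gripper_width: 0.323
tcp [0.5477 0.0609 0.1324] yaw 77.36382486111715 F [ 0.1292 -0.1403 -0.3621] t 41.55
shift mm [-0.5 -1.9  1.4] turn [-0.11 -0.15  0.36] minrows 0.05757226639476678 0.05700392288900642
```

View pics/x2s.png

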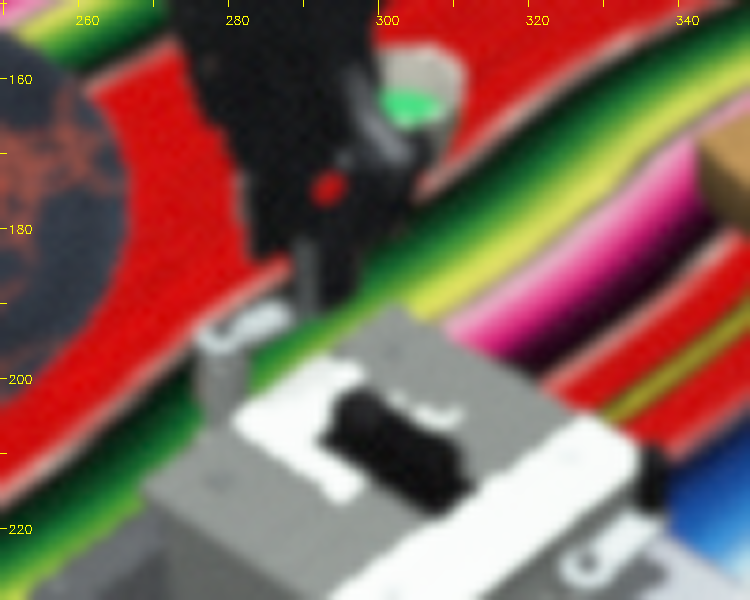

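Closing lightly to confirm that the pin is between the pads.

```bash
python3 -m jog '[{"claw":0.005,"x":0,"y":-0.0015,"z":0.001,"wx":0,"wy":0,"wz":0},{"claw":0.005,"x":0,"y":0,"z":0,"wx":0,"wy":0,"wz":0},{"claw":0.005,"x":0,"y":0,"z":0,"wx":0,"wy":0,"wz":0},{"claw":0.005,"x":0,"y":0,"z":0,"wx":0,"wy":0,"wz":0},{"claw":0.005,"x":0,"y":0,"z":0,"wx":0,"wy":0,"wz":0}]' 20
python3 - <<'E'
from h import *
A=np.array([.5125,.0675])
p,r=tcp(); v=p[:2]-A; print(p,"arm r",np.linalg.norm(v),"heading",np.degrees(np.arctan2(v[1],v[0])))
# rotate about A clockwise, tool rotating too: per-row 7deg chord in tool axes
print(monitor.state()["ft_force"])
E
```

```text
clock: 42.02
ee_pos: [0.5483, 0.059, 0.1338]
orientation: [0.347, 3.122, -0.002]
ft_force: [0.9, 0.1, -0.2]
gripper_width: 0.131
[0.5483 0.059  0.1338] arm r 0.03681471244889809 heading -13.37298453663407
[ 0.8823  0.114  -0.219 ]
```

Pin confirmed (11 mm). I'll loosen slightly and swing the arm about its boss (12 rows of 6.3°).

```bash
python3 -m jog '[{"claw":0.018,"x":0,"y":0,"z":0,"wx":0,"wy":0,"wz":0},{"claw":0.018,"x":0.0002,"y":-0.0037,"z":0,"wx":0,"wy":0,"wz":6.25},{"claw":0.018,"x":0.0002,"y":-0.0037,"z":0,"wx":0,"wy":0,"wz":6.25},{"claw":0.018,"x":0.0002,"y":-0.0037,"z":0,"wx":0,"wy":0,"wz":6.25},{"claw":0.018,"x":0.0002,"y":-0.0037,"z":0,"wx":0,"wy":0,"wz":6.25},{"claw":0.018,"x":0.0002,"y":-0.0037,"z":0,"wx":0,"wy":0,"wz":6.25},{"claw":0.018,"x":0.0002,"y":-0.0037,"z":0,"wx":0,"wy":0,"wz":6.25},{"claw":0.018,"x":0,"y":0,"z":0,"wx":0,"wy":0,"wz":0}]' 20
python3 - <<'E'
from h import *
A=np.array([.5125,.0675])
p,r=tcp(); v=p[:2]-A; print(p,"arm r",np.linalg.norm(v),"heading",np.degrees(np.arctan2(v[1],v[0])),monitor.state()["ft_force"])
crop("scene","x3s",250,150,350,230,7.5)
E
```

```text
clock: 42.68
ee_pos: [0.5367, 0.0401, 0.1338]
orientation: [1.34, 2.841, -0.002]
ft_force: [-0.4, -0.5, 0.9]
gripper_width: 0.21
[0.5367 0.0401 0.1338] arm r 0.03662410120205088 heading -48.54328475931296 [-0.4285 -0.5477  0.882 ]
```

View pics/x3s.png

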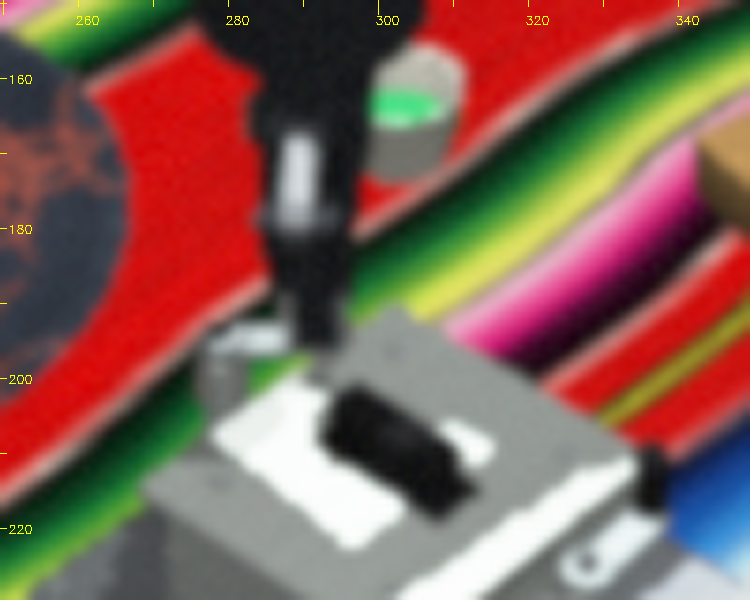

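The arm swings with the fingers. Finishing the swing.

```bash
python3 -m jog '[{"claw":0.016,"x":0.0002,"y":-0.0037,"z":0,"wx":0,"wy":0,"wz":6.25},{"claw":0.016,"x":0.0002,"y":-0.0037,"z":0,"wx":0,"wy":0,"wz":6.25},{"claw":0.016,"x":0.0002,"y":-0.0037,"z":0,"wx":0,"wy":0,"wz":6.25},{"claw":0.016,"x":0.0002,"y":-0.0037,"z":0,"wx":0,"wy":0,"wz":6.25},{"claw":0.016,"x":0.0002,"y":-0.0037,"z":0,"wx":0,"wy":0,"wz":6.25},{"claw":0.016,"x":0.0002,"y":-0.0037,"z":0,"wx":0,"wy":0,"wz":6.25},{"claw":0.016,"x":0.0002,"y":-0.0037,"z":0,"wx":0,"wy":0,"wz":6.25},{"claw":0.016,"x":0,"y":-0.001,"z":0,"wx":0,"wy":0,"wz":0},{"claw":0.016,"x":0,"y":0,"z":0,"wx":0,"wy":0,"wz":0}]' 20
python3 - <<'E'
from h import *
A=np.array([.5125,.0675])
p,r=tcp(); v=p[:2]-A; print(p,"arm r",np.linalg.norm(v),"heading",np.degrees(np.arctan2(v[1],v[0])),monitor.state()["ft_force"])
crop("scene","x4s",250,150,350,230,7.5)
E
```

```text
clock: 43.48
ee_pos: [0.5119, 0.0326, 0.1338]
orientation: [2.288, 2.151, -0.001]
ft_force: [-0.2, -0.6, 0.3]
gripper_width: 0.187
[0.5119 0.0326 0.1338] arm r 0.03487930403652298 heading -90.97288376044675 [-0.2365 -0.5611  0.3226]
```

View pics/x4s.png

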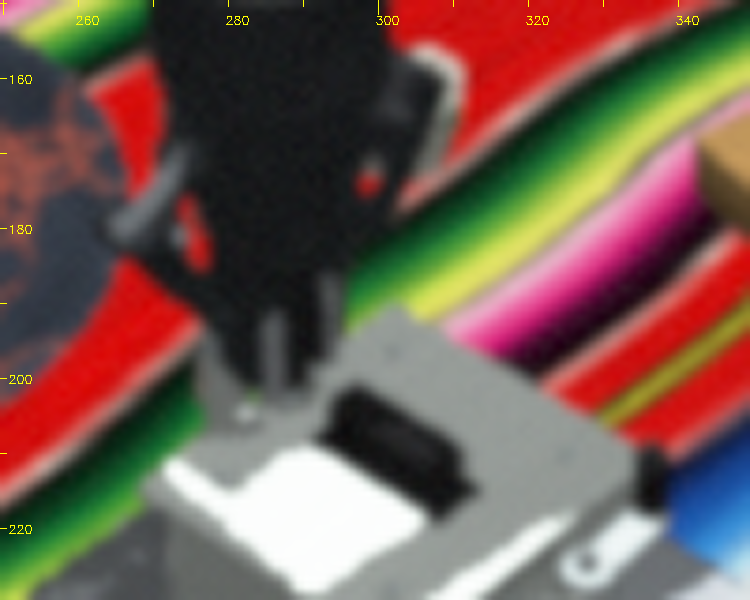

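Pushing on a few mm toward the stop with a force check.

```bash
python3 -m jog '[{"claw":0.016,"x":0,"y":-0.0015,"z":0,"wx":0,"wy":0,"wz":0},{"claw":0.016,"x":0,"y":-0.001,"z":0,"wx":0,"wy":0,"wz":0},{"claw":0.016,"x":0,"y":0,"z":0,"wx":0,"wy":0,"wz":0}]' 20
python3 -m jog '[{"claw":0.016,"x":0,"y":-0.001,"z":0,"wx":0,"wy":0,"wz":0},{"claw":0.016,"x":0,"y":0,"z":0,"wx":0,"wy":0,"wz":0}]' 20
```

```text
clock: 43.78
ee_pos: [0.5109, 0.0328, 0.134]
orientation: [2.289, 2.146, 0.003]
ft_force: [17.1, -1.7, -5.9]
gripper_width: 0.189
clock: 43.95
ee_pos: [0.5105, 0.0328, 0.1341]
orientation: [2.288, 2.146, 0.005]
ft_force: [22.8, -0.3, -9.4]
gripper_width: 0.186
```

At the stop. Releasing, lifting and going to the right pin.

```bash
python3 -m jog '[{"claw":0.022,"x":0,"y":0.003,"z":0,"wx":0,"wy":0,"wz":0},{"claw":0.024,"x":0,"y":0,"z":0,"wx":0,"wy":0,"wz":0},{"claw":0.024,"x":0,"y":0,"z":-0.015,"wx":0,"wy":0,"wz":0},{"claw":0.024,"x":0,"y":0,"z":-0.025,"wx":0,"wy":0,"wz":0},{"claw":0.028,"x":0,"y":0,"z":-0.03,"wx":0,"wy":0,"wz":0},{"claw":0.028,"x":-0.03,"y":0.015,"z":0,"wx":0,"wy":0,"wz":0},{"claw":0.028,"x":-0.03,"y":0.01,"z":0,"wx":0,"wy":0,"wz":0},{"claw":0.028,"x":-0.03,"y":0.01,"z":0,"wx":0,"wy":0,"wz":0},{"claw":0.028,"x":-0.03,"y":0,"z":0,"wx":0,"wy":0,"wz":0},{"claw":0.028,"x":0,"y":0,"z":0,"wx":0,"wy":0,"wz":0}]' 20
python3 -m jog '[{"claw":0.028,"x":0,"y":0,"z":0,"wx":0,"wy":0,"wz":7.1},{"claw":0.028,"x":0,"y":0,"z":0,"wx":0,"wy":0,"wz":7.1},{"claw":0.028,"x":0,"y":0,"z":0,"wx":0,"wy":0,"wz":7.1},{"claw":0.028,"x":0,"y":0,"z":0,"wx":0,"wy":0,"wz":7.1},{"claw":0.028,"x":0,"y":0,"z":0,"wx":0,"wy":0,"wz":7.1},{"claw":0.028,"x":0,"y":0,"z":0,"wx":0,"wy":0,"wz":7.1},{"claw":0.028,"x":0,"y":0,"z":0,"wx":0,"wy":0,"wz":7.1},{"claw":0.028,"x":0,"y":0,"z":0,"wx":0,"wy":0,"wz":7.1},{"claw":0.028,"x":0,"y":0,"z":0,"wx":0,"wy":0,"wz":7.1},{"claw":0.028,"x":0,"y":0,"z":0,"wx":0,"wy":0,"wz":7.1},{"claw":0.028,"x":0,"y":0,"z":0,"wx":0,"wy":0,"wz":7.1},{"claw":0.028,"x":0,"y":0,"z":0,"wx":0,"wy":0,"wz":7.1}]' 20
python3 - <<'E'
from h import *
go([.5495,-.0937,.17],-86,0)
crop("scene","y1s",260,130,370,250,6.5)
crop("top","y1t",285,185,365,255,9)
E
```

```text
clock: 44.78
ee_pos: [0.5378, -0.0934, 0.2032]
orientation: [2.296, 2.144, -0.004]
ft_force: [-0.9, -0.3, -0.4]
gripper_width: 0.33
clock: 45.78
ee_pos: [0.5378, -0.089, 0.2035]
orientation: [3.141, 0.019, -0.002]
ft_force: [0.3, 0.0, -0.2]
gripper_width: 0.326
tcp [ 0.5378 -0.089   0.2035] yaw -89.32236576797999 F [ 0.3273  0.0359 -0.2412] t 45.7833
shift mm [11.7  4.8 33.5] turn [ 0.05  0.06 -3.32] minrows 0.8589772939488969 0.46415252372389726
```

View pics/y1s.png

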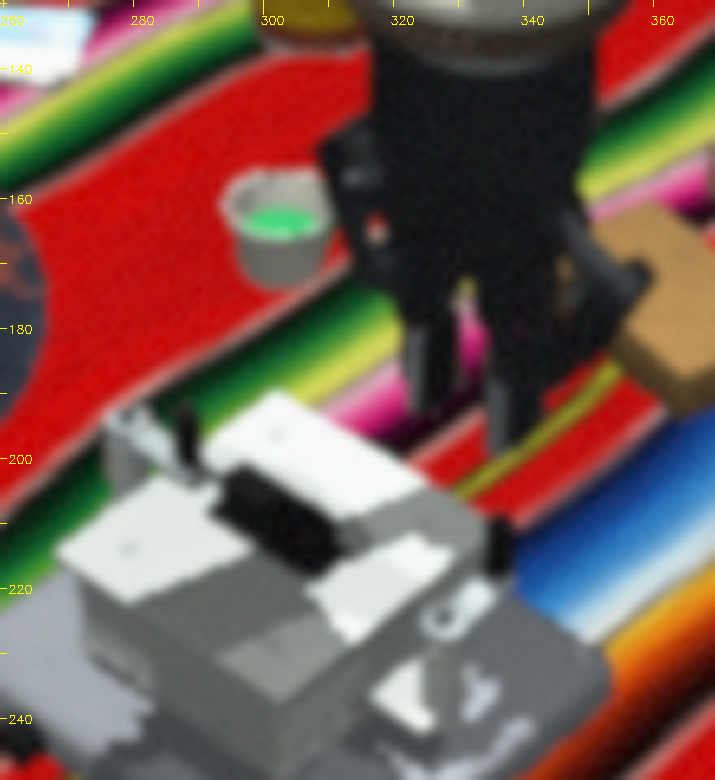

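View pics/y1t.png

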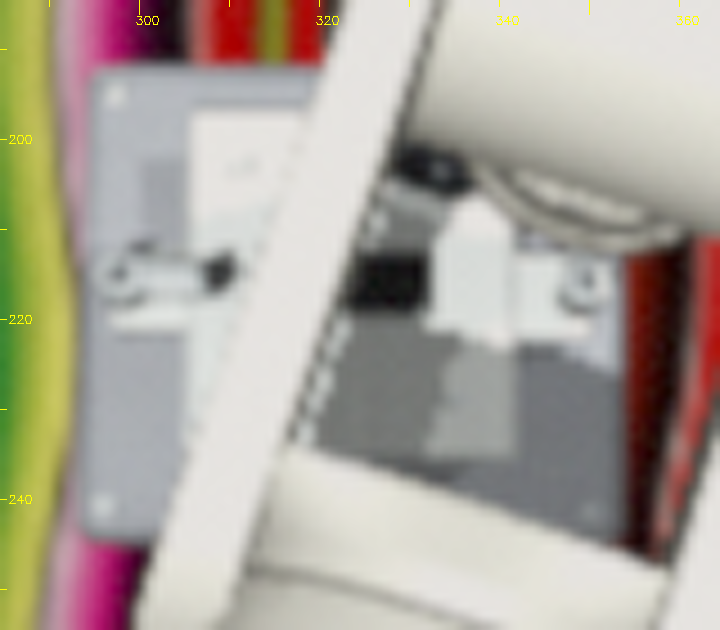

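Left clamp lies straight across the lid (boss (298,215), pin (308,214)). Now over the right pin and down.

```bash
python3 -m jog '[{"claw":0.028,"x":0.006,"y":0.0025,"z":0.016,"wx":0,"wy":0,"wz":-1.7},{"claw":0.028,"x":0.006,"y":0.0025,"z":0.017,"wx":0,"wy":0,"wz":-1.6},{"claw":0.028,"x":0,"y":0,"z":0,"wx":0,"wy":0,"wz":0},{"claw":0.028,"x":0,"y":0,"z":0,"wx":0,"wy":0,"wz":0}]' 20
python3 - <<'E'
from h import *
go([.5495,-.0937,.133],-86,0)
crop("scene","y2s",290,150,370,240,8)
E
```

```text
clock: 46.22
ee_pos: [0.5497, -0.0938, 0.1702]
orientation: [3.139, 0.12, -0.003]
ft_force: [0.1, -0.1, 0.2]
gripper_width: 0.329
tcp [ 0.5497 -0.0938  0.1702] yaw -85.61774142152862 F [ 0.1318 -0.1328  0.1936] t 46.2167
shift mm [-0.1 -0.2 37.2] turn [0.03 0.13 0.38] minrows 0.8928957108731237 0.05647613798934698
```

View pics/y2s.png

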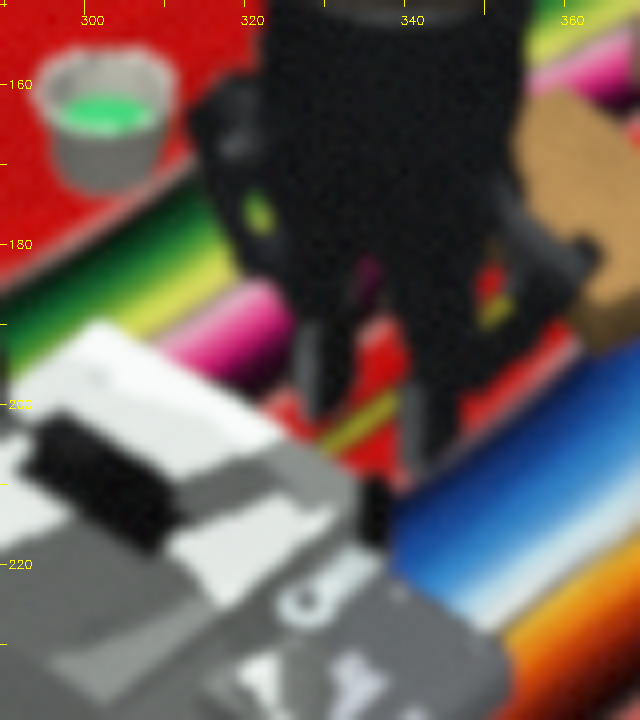

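Fingers straddle the pin (336,213). Descending and gripping lightly.

```bash
python3 -m jog '[{"claw":0.028,"x":0,"y":0,"z":0.01,"wx":0,"wy":0,"wz":0},{"claw":0.028,"x":0,"y":0,"z":0.01,"wx":0,"wy":0,"wz":0},{"claw":0.028,"x":0,"y":0,"z":0.01,"wx":0,"wy":0,"wz":0},{"claw":0.028,"x":0,"y":0,"z":0.006,"wx":0,"wy":0,"wz":0},{"claw":0.028,"x":0,"y":0,"z":0,"wx":0,"wy":0,"wz":0},{"claw":0.005,"x":0,"y":0,"z":0,"wx":0,"wy":0,"wz":0},{"claw":0.005,"x":0,"y":0,"z":0,"wx":0,"wy":0,"wz":0},{"claw":0.005,"x":0,"y":0,"z":0,"wx":0,"wy":0,"wz":0},{"claw":0.005,"x":0,"y":0,"z":0,"wx":0,"wy":0,"wz":0},{"claw":0.005,"x":0,"y":0,"z":0,"wx":0,"wy":0,"wz":0}]' 20
python3 - <<'E'
from h import *
A=np.array([.514,-.0960])
p,r=tcp(); v=p[:2]-A; print(p,"r",np.linalg.norm(v),"heading",np.degrees(np.arctan2(v[1],v[0])),monitor.state()["ft_force"])
E
```

```text
clock: 47.1
ee_pos: [0.5502, -0.0941, 0.1348]
orientation: [3.138, 0.115, -0.0]
ft_force: [-0.6, -0.4, -2.7]
gripper_width: 0.121
[ 0.5502 -0.0941  0.1348] r 0.03621385878397693 heading 2.9734903479170254 [-0.5593 -0.4247 -2.6503]
```

Pin held. Swinging the right clamp.

```bash
python3 -m jog '[{"claw":0.018,"x":0,"y":0,"z":0,"wx":0,"wy":0,"wz":0},{"claw":0.018,"x":-0.0002,"y":-0.0037,"z":0,"wx":0,"wy":0,"wz":-6.25},{"claw":0.018,"x":-0.0002,"y":-0.0037,"z":0,"wx":0,"wy":0,"wz":-6.25},{"claw":0.018,"x":-0.0002,"y":-0.0037,"z":0,"wx":0,"wy":0,"wz":-6.25},{"claw":0.018,"x":-0.0002,"y":-0.0037,"z":0,"wx":0,"wy":0,"wz":-6.25},{"claw":0.018,"x":-0.0002,"y":-0.0037,"z":0,"wx":0,"wy":0,"wz":-6.25},{"claw":0.018,"x":-0.0002,"y":-0.0037,"z":0,"wx":0,"wy":0,"wz":-6.25},{"claw":0.018,"x":0,"y":0,"z":0,"wx":0,"wy":0,"wz":0}]' 20
python3 - <<'E'
from h import *
A=np.array([.514,-.0960])
p,r=tcp(); v=p[:2]-A; print(p,"r",np.linalg.norm(v),"heading",np.degrees(np.arctan2(v[1],v[0])),monitor.state()["ft_force"])
crop("scene","y3s",290,150,370,240,8)
E
```

```text
clock: 47.77
ee_pos: [0.5417, -0.0737, 0.1351]
orientation: [2.931, 1.126, 0.0]
ft_force: [0.0, 0.1, -0.1]
gripper_width: 0.208
[ 0.5417 -0.0737  0.1351] r 0.03555506043514091 heading 38.91124460145299 [ 0.0334  0.0565 -0.0567]
```

View pics/y3s.png

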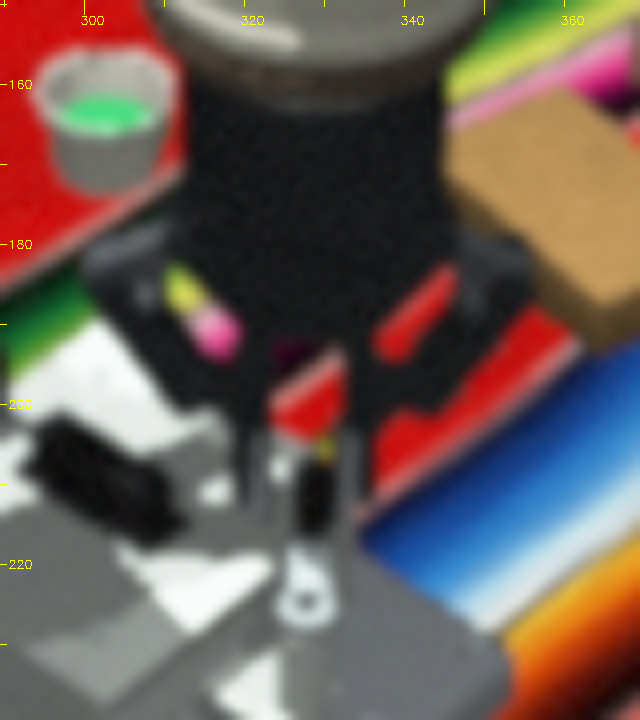

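The pin is caged and the arm follows. Finishing.

```bash
python3 -m jog '[{"claw":0.016,"x":-0.0002,"y":-0.0037,"z":0,"wx":0,"wy":0,"wz":-6.4},{"claw":0.016,"x":-0.0002,"y":-0.0037,"z":0,"wx":0,"wy":0,"wz":-6.4},{"claw":0.016,"x":-0.0002,"y":-0.0037,"z":0,"wx":0,"wy":0,"wz":-6.4},{"claw":0.016,"x":-0.0002,"y":-0.0037,"z":0,"wx":0,"wy":0,"wz":-6.4},{"claw":0.016,"x":-0.0002,"y":-0.0037,"z":0,"wx":0,"wy":0,"wz":-6.4},{"claw":0.016,"x":-0.0002,"y":-0.0037,"z":0,"wx":0,"wy":0,"wz":-6.4},{"claw":0.016,"x":-0.0002,"y":-0.0037,"z":0,"wx":0,"wy":0,"wz":-6.4},{"claw":0.016,"x":-0.0002,"y":-0.0037,"z":0,"wx":0,"wy":0,"wz":-6.4},{"claw":0.016,"x":0,"y":0,"z":0,"wx":0,"wy":0,"wz":0}]' 20
python3 - <<'E'
from h import *
A=np.array([.514,-.0960])
p,r=tcp(); v=p[:2]-A; print(p,"r",np.linalg.norm(v),"heading",np.degrees(np.arctan2(v[1],v[0])),monitor.state()["ft_force"])
E
python3 -m jog '[{"claw":0.016,"x":0,"y":-0.0015,"z":0,"wx":0,"wy":0,"wz":0},{"claw":0.016,"x":0,"y":0,"z":0,"wx":0,"wy":0,"wz":0}]' 20
```

```text
clock: 48.57
ee_pos: [0.5151, -0.063, 0.135]
orientation: [2.162, 2.278, -0.001]
ft_force: [0.2, 0.6, 0.2]
gripper_width: 0.186
[ 0.5151 -0.063   0.135 ] r 0.03304866628969353 heading 88.08419818067105 [0.177  0.5586 0.1809]
clock: 48.73
ee_pos: [0.5139, -0.063, 0.1348]
orientation: [2.171, 2.27, -0.001]
ft_force: [0.8, -0.1, -0.1]
gripper_width: 0.184
```

```bash
python3 -m jog '[{"claw":0.016,"x":0,"y":-0.0015,"z":0,"wx":0,"wy":0,"wz":0},{"claw":0.016,"x":0,"y":0,"z":0,"wx":0,"wy":0,"wz":0}]' 20
python3 -m jog '[{"claw":0.016,"x":0,"y":-0.0015,"z":0,"wx":0,"wy":0,"wz":0},{"claw":0.016,"x":0,"y":0,"z":0,"wx":0,"wy":0,"wz":0}]' 20
```

```text
clock: 48.9
ee_pos: [0.5123, -0.063, 0.1348]
orientation: [2.167, 2.273, -0.001]
ft_force: [1.9, 1.2, 0.6]
gripper_width: 0.189
clock: 49.07
ee_pos: [0.5117, -0.0631, 0.135]
orientation: [2.164, 2.273, 0.001]
ft_force: [12.0, 0.3, -3.9]
gripper_width: 0.187
```

Stop reached (12 N). Backing off, lifting clear, and moving away for the final check.

```bash
python3 -m jog '[{"claw":0.022,"x":0,"y":0.002,"z":0,"wx":0,"wy":0,"wz":0},{"claw":0.024,"x":0,"y":0,"z":0,"wx":0,"wy":0,"wz":0},{"claw":0.024,"x":0,"y":0,"z":-0.015,"wx":0,"wy":0,"wz":0},{"claw":0.024,"x":0,"y":0,"z":-0.025,"wx":0,"wy":0,"wz":0},{"claw":0.028,"x":0,"y":0,"z":-0.03,"wx":0,"wy":0,"wz":0},{"claw":0.028,"x":0,"y":0,"z":-0.035,"wx":0,"wy":0,"wz":0},{"claw":0.028,"x":0,"y":0,"z":-0.035,"wx":0,"wy":0,"wz":0},{"claw":0.028,"x":0,"y":-0.03,"z":-0.02,"wx":0,"wy":0,"wz":0},{"claw":0.028,"x":0,"y":-0.035,"z":0,"wx":0,"wy":0,"wz":0},{"claw":0.028,"x":0,"y":-0.035,"z":0,"wx":0,"wy":0,"wz":0},{"claw":0.028,"x":0,"y":-0.03,"z":0,"wx":0,"wy":0,"wz":0},{"claw":0.028,"x":0,"y":0,"z":0,"wx":0,"wy":0,"wz":0}]' 20
python3 - <<'E'
from h import *
im,d=viewer.snapshot("top"); crop("top","z1t",160,170,450,260,2.7,im); crop("top","z2t",285,185,365,255,9,im)
s=viewer.snapshot("scene")[0]; crop("scene","z1s",150,130,460,350,2.5,s); crop("scene","z2s",250,180,450,340,4,s)
E
```

```text
clock: 50.07
ee_pos: [0.3793, -0.0691, 0.2954]
orientation: [2.165, 2.274, -0.002]
ft_force: [-1.0, 1.2, -0.5]
gripper_width: 0.327
```

View pics/z1t.png

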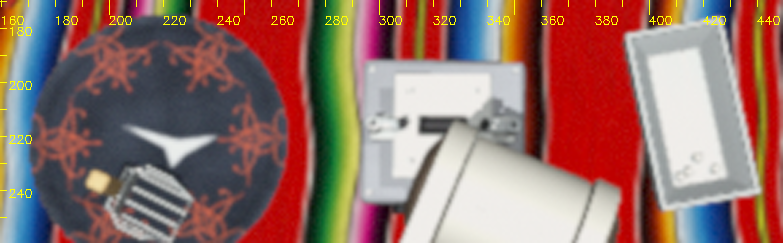

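View pics/z2t.png

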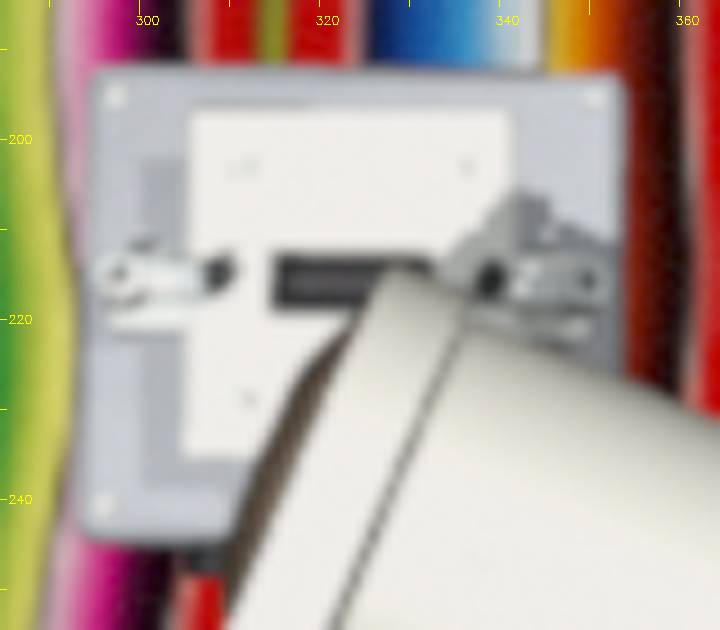

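View pics/z1s.png

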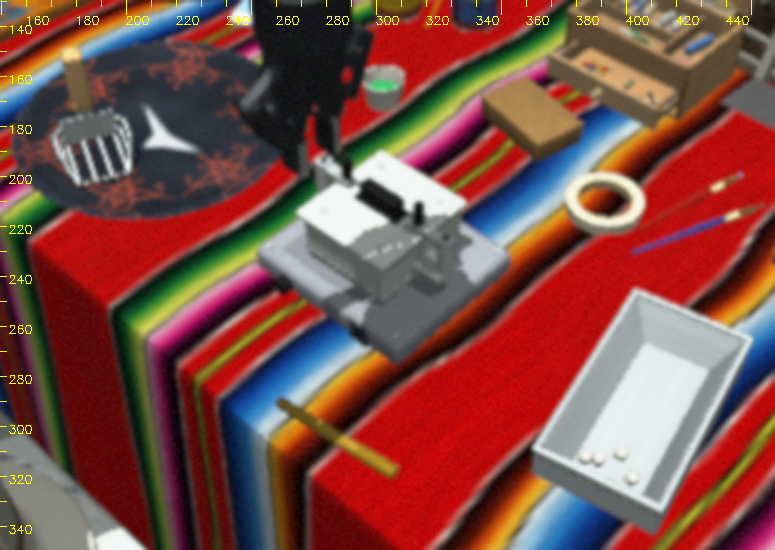

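View pics/z2s.png

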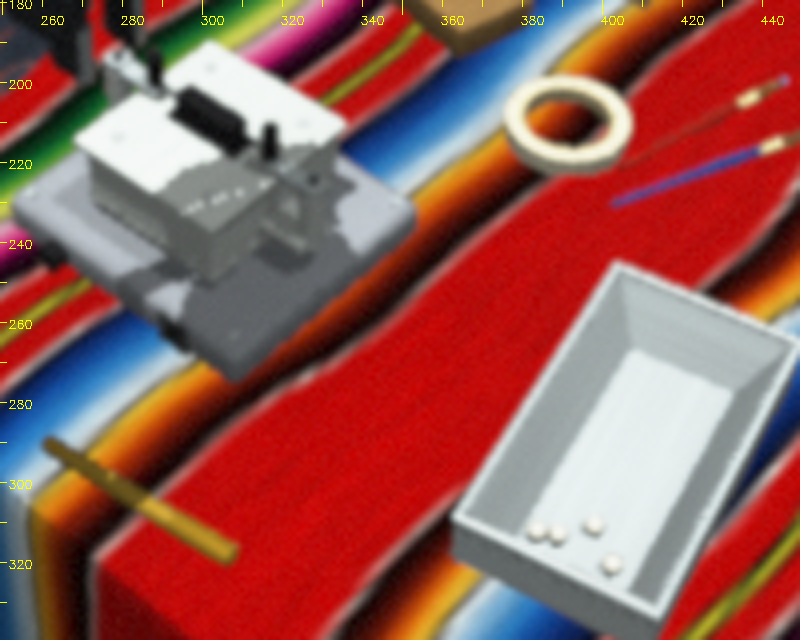

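Final pictures: both clamps lie straight across the lid (top: bosses (298,215) and (349,216), pins (308,214) and (338,215)). The lid's left edge and corners have not moved since seating. Four beads are in the pan (381,312),(386,313),(395,310),(400,320), the scoop is upright on the tray, and tape and cup are in place. Handing in.

Run:
```python
from rig import ticket
print(ticket.finish_job())
```

```text
the job is handed in; nothing more can be done
None
```

I handed the job in at about 50 s of the 210 s allowed; the interface gave no verdict.

- **Balls:** There were 5 balls in the pan. Four went into the pot on the first scoop; one slipped outside the scoop's side wires and went in on a second sweep. The top view before the lid went on showed all 5 lying singly on the pot floor.
- **Beads:** All four are in the pan in the last picture.
- **Lid:** It contacted at TCP height 0.122 m, against 0.1214 expected when seated, and it looks flat and square. Its measured centre is about 1–3 mm from the pot's centre. The two cameras disagreed by up to 6 mm in y on the pot's position, so I relied on comparisons within one camera and on how far the rib entered the mouth.
- **Depth readings:** Two of the four on the lid came back at 0.101–0.102 m (0.098 expected). The other two were implausible, and I ignored them.
- **Clamps:** Both were swung until the force rose at the stop (about 23 N left, 12 N right), and both lie straight across the lid in the last views.
- **Scoop, cup and tape:** The scoop stands upright on the tray, about 7 cm from its centre. I kept the arm well clear of the cup and tape, and they look unmoved by eye; I did not measure that. The arm ended well clear of everything.

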